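Restock the spice-tin row from the cabinet tray

ROBOT

A 6-joint arm with a two-finger parallel gripper is mounted at the origin on the work surface. World frame = base frame: x ahead of the robot, y to its left, z up, the work surface at z = 0. Lengths are in mm, angles in rad, forces in N, time in s.
With the tool pointing down it reaches from about 275 to 1000 mm from the base axis. Payload 8.4 kg.
Tool frame: the origin (TCP) lies midway between the tips of the shut fingers; the grasp point (between the pads) lies 19 mm behind it; z points along the fingers, x is the direction in which the jaws open and shut, and the axes are right-handed (so a half turn about z gives the same grasp; the last joint's range is limited). The gripper opens to 85 mm and grips with 20 to 120 N. Pads are 22 mm wide; open, the fingers measure 114 mm over their backs; the gripper's body (76 mm by 85 mm) begins 54 mm behind the grasp point. The pads swing forward as they close: fully open they stand 13 mm farther back than shut.
Start: joints at [-1.303, 0.353, 1.633, -0, 1.155, -0.002], TCP at [166.585, -602.393, 207.481] pointing down, gripper open.
Joint ranges: [-2.63, 2.63], [-0.92, 2.1], [0.06, 2.66], [-1.3, 4.44], [0, 2.69], [-3.02, 3.02]. Speed limits (rad/s): [2.22, 2.22, 2.79, 3.14, 3.14, 3.14].

INTERFACE

Orientations are given as [roll, pitch, yaw] about the fixed x, y, z axes, in that order (R = Rz(yaw) Ry(pitch) Rx(roll)).
In Python, from rig import sense, grab_frame, camera_model, job gives the robot as it stands.
- The arm moves only by the tool arm_command, never from a script. Its argument "plan" is a list of rows, each an object with "translation": the shift along the tool's x, y, z in cm, a list of three; "twist": the turn about the tool's z in rad; "gripper": the opening, from 0 (shut) to 1 (fully open). A call has exactly 5 rows; each row is the pose to reach, as a shift and turn from the pose measured when the call began, along the tool's axes at that moment; what a row does not reach only later rows make up. A row lasts 1/12 s, in which the tool goes at most 41.7 mm and 7.16 degrees, less where a joint would pass 70% of its speed; a pose out of reach is approached as far as the arm can. A call with a gripper value outside its range is refused whole. The fingers move at their own pace and stop on an object; "squeeze" is the grip in N (left out, the last holds). Time passes only in rows, so rows that repeat a pose let the fingers close, or fill a call up. It gives the time, the measured TCP pose, the force and the opening at its end, in the units of the state.
- sense(): the state, without advancing time (a new reading comes with each control period).
- grab_frame(name): name is "scene" or "top"; returns the picture (384x512x3 uint8, blue, green, red); there is no depth.
- camera_model(name): a dict with "fx", "fy", "cx", "cy" (pixels), "pose" (4x4, takes a point from camera to world coordinates). Camera axes: x right, y down, z forward; pixel columns grow to the right and rows downward; lengths in mm; the calibration is good to about 2 mm. A picture is of the moment at which its call begins. camera_model takes no time and is no camera call.
- job.sign_off(): hands the job in, once; it reports no verdict.
The state is a dict: "clock": time; "qpos": joint angles; "qvel": joint speeds; "joint_efforts": joint torques, N m; "eef_pos": TCP position; "tcp_rot": TCP orientation; "contact_force": force on the tool from outside, world axes, zero at the start; "wrist_torque": the same for the moment, N m; "opening": opening from 0.0 (shut) to 1.0 (fully open).
Only numpy, scipy, OpenCV 4.12 (cv2) and the standard library are available. Lean on these libraries where they do the work, as an engineer would, in place of code of your own. Each camera call takes 0.05 s, during which the arm holds its last target.

TASK

Use the hook to draw the cabinet's stock tray fully out by the finger hole in its tab, and push every spare tin from the tray upright into the packed row on the rack, parting the tins there without toppling any, until all stand against the back stop. Then push the tray fully home, and see that the hook is put away in its own labelled rest. Leave the sugar bowl and the salt shaker alone.

Things in the scene. Friction and masses are not known exactly. Their poses are not given: they have to be found in the camera images.
- cabinet: fixed low stock cabinet, 170 mm deep (x), 280 mm wide (y), 116 mm high, clear roof, open front facing its own -x (towards the robot, turned a little either way); origin at the centre of its underside, front plane at its x = -85 mm
- tray (a joint): sliding tray in the cabinet, m drawn out along the cabinet's -x: 0 shut, 0.15 fully out (end stop); about 3 N friction, stays where left. 125 mm deep, 250 mm wide; floor top 12 mm above the table, side and back walls up to 34 mm, front panel (level with the cabinet front when shut) up to 48 mm above the table; a pull tab juts 44 mm from the panel's middle
- tray_hole (a point): centre of the vertical finger hole (26 x 26 mm, through) in the tray's flat pull tab, at the tab's top face, 40 mm above the table; tab 6 mm thick, 44 mm wide; moves with the tray. Tab's outer end 21 mm beyond it towards the robot, front panel 23 mm behind it, middle of the tray 86 mm behind it. Axes as the cabinet's
- hook: tray hook: wooden handle block 70 (x) x 24 (y) x 50 mm high, standing on its underside on the table; a 7 mm steel rod leaves its +x end 36 mm up, runs forward to x = 75 mm and bends straight down to 3 mm above the level of the underside; 120 g; origin at the centre of the handle's underside, z up
- hook_tip (a point): lower end of the hook's bent-down rod, 75 mm ahead (+x) of the handle's centre
- hook_rest: fixed pine block, the hook's own rest: x from -81 to +51 mm, 52 mm wide, 18 mm high; open slot 82 x 34 mm centred on the origin, its floor 6 mm and walls 18 mm above the table. Paper label with a hook picture on the -x end. The handle drops in, x along x, the rod coming down just beyond the +x end. Origin: underside below the slot's centre. A like block without slot is the spoon rest
- rack: fixed waxed wooden rack (slippery), open at its own -x side (towards the robot, turned a little either way): floor 8 mm above the table from x = -85 mm, back stop with inner face at x = +36 mm, 35 mm high above the floor, end walls with inner faces at y = +-96 mm, 30 mm high; room for seven tins along y and 10 mm to spare. A seated tin has x along the rack's x, origin at rack x 0 to 3 mm. Origin: centre of the underside
- sugar_bowl: bystander: turquoise ceramic sugar bowl, 90 mm across, 87 mm high, loose; origin under its centre
- salt_shaker: bystander: glass salt shaker, 40 mm across, 71 mm high, loose; origin under its centre
- row1: tin already standing in the rack's row, loose, gaps to its neighbours narrower than a tin: upright oval polished aluminium tin, plan 66 (x) x 26 mm (y) with half-round ends of 13 mm radius, body 50 mm high; on its lid a square wooden knob 16 x 16 mm, 32 mm tall (50 to 82 mm above the underside); about 150 g; origin at the centre of the underside, z up
- row2: tin already standing in the rack's row, loose, gaps to its neighbours narrower than a tin: upright oval polished aluminium tin, plan 66 (x) x 26 mm (y) with half-round ends of 13 mm radius, body 50 mm high; on its lid a square wooden knob 16 x 16 mm, 32 mm tall (50 to 82 mm above the underside); about 150 g; origin at the centre of the underside, z up
- row3: tin already standing in the rack's row, loose, gaps to its neighbours narrower than a tin: upright oval polished aluminium tin, plan 66 (x) x 26 mm (y) with half-round ends of 13 mm radius, body 50 mm high; on its lid a square wooden knob 16 x 16 mm, 32 mm tall (50 to 82 mm above the underside); about 150 g; origin at the centre of the underside, z up
- row4: tin already standing in the rack's row, loose, gaps to its neighbours narrower than a tin: upright oval polished aluminium tin, plan 66 (x) x 26 mm (y) with half-round ends of 13 mm radius, body 50 mm high; on its lid a square wooden knob 16 x 16 mm, 32 mm tall (50 to 82 mm above the underside); about 150 g; origin at the centre of the underside, z up
- tin1: spare tin, may be absent; starts in the tray, x roughly along the cabinet's x: upright oval polished aluminium tin, plan 66 (x) x 26 mm (y) with half-round ends of 13 mm radius, body 50 mm high; on its lid a square wooden knob 16 x 16 mm, 32 mm tall (50 to 82 mm above the underside); about 150 g; origin at the centre of the underside, z up
- tin2: spare tin, may be absent; starts in the tray, x roughly along the cabinet's x: upright oval polished aluminium tin, plan 66 (x) x 26 mm (y) with half-round ends of 13 mm radius, body 50 mm high; on its lid a square wooden knob 16 x 16 mm, 32 mm tall (50 to 82 mm above the underside); about 150 g; origin at the centre of the underside, z up
- tin3: spare tin, may be absent; starts in the tray, x roughly along the cabinet's x: upright oval polished aluminium tin, plan 66 (x) x 26 mm (y) with half-round ends of 13 mm radius, body 50 mm high; on its lid a square wooden knob 16 x 16 mm, 32 mm tall (50 to 82 mm above the underside); about 150 g; origin at the centre of the underside, z up
There are look-alikes about, which are no part of the job. What is shaped like the hook but green is not meant.

How it is judged:
By the outcome, as a careful person would: the job done as asked, in the order asked, and still so for the second after the job is handed in, with the robot touching nothing.
Of tin1, tin2, tin3 only 2 to 3 are there at a start; the rules pass over those that are not, and their reading is None.
At some moment in a run one of tin1, tin2, tin3 may be knocked a few centimetres aside while the robot is not near it.
It also fails if it takes over 210 s, if anything falls off the work surface, if the arm or the gripper's body presses on something with over 40 N, if the wrist force passes 120 N, or if a joint passes its speed limit or range.

## Working session

There is one attempt and no reset: what is moved stays moved. The work goes in short steps, Python scripts to look and compute and a tool call to move; the robot and the scene stay as the last step left them, time stands still between calls to the robot, and variables do not carry over. Pictures are saved under pics/ and viewed, and the job is handed in when it is done.

Besides the shell and the picture viewer there is one more tool, called after "Request:" in YAML: its name, and indented under it one key for each argument. arm_command: Moves the arm, as the interface text tells. Its arguments: {"type":"object","properties":{"plan":{"type":"array","items":{"type":"object","properties":{"translation":{"type":"array","items":{"type":"number"}},"twist":{"type":"number"},"gripper":{"type":"number"}}}},"squeeze":{"type":"number"}},"required":["plan"]}

```bash
ls; mkdir -p pics
cat > h.py <<'E'
import cv2,numpy as np
from rig import sense,grab_frame,camera_model,job
E
python3 - <<'E'
from h import *
print(sense())
for n in("scene","top"):
    f=grab_frame(n); cv2.imwrite(f"pics/{n}0.png",f); m=camera_model(n); print(n,m)
E
```

```text
pics
{'clock': 0.0, 'qpos': array([-1.30339555e+00,  3.53646245e-01,  1.63415095e+00, -2.49604478e-05,
        1.15519636e+00, -2.38787503e-03]), 'qvel': array([-0.00143106,  0.00068705,  0.00222171, -0.00045088, -0.0014573 ,
       -0.00016957]), 'joint_efforts': array([-9.43788000e-04, -6.05254769e+01, -3.42060077e+01, -6.49008211e-05,
        9.29686474e-03,  7.47229265e-07]), 'eef_pos': array([ 166.4421546 , -601.89244761,  206.75570046]), 'tcp_rot': array([ 3.14157318e+00,  1.40094657e-03, -1.30099759e+00]), 'contact_force': array([-0.02163336, -0.46060077, -0.50144923]), 'wrist_torque': array([ 0.01648897, -0.01774801, -0.03169994]), 'opening': 0.9993580013132932}
scene {'fx': 476.9399094860924, 'fy': 476.9399094860924, 'cx': 260.4982171951708, 'cy': 189.88145917635376, 'pose': array([[ 8.21183068e-01,  4.59090462e-01, -3.38960643e-01,
         9.79259421e+02],
       [ 5.70416084e-01, -6.77876624e-01,  4.63798204e-01,
        -5.81370652e+02],
       [-1.68481644e-02, -5.74211834e-01, -8.18533389e-01,
         1.07730392e+03],
       [ 0.00000000e+00,  0.00000000e+00,  0.00000000e+00,
         1.00000000e+00]])}
top {'fx': 407.044960242683, 'fy': 407.044960242683, 'cx': 252.74858909052088, 'cy': 192.1919639534043, 'pose': array([[ 1.14406551e-02, -9.79647216e-01,  2.00400706e-01,
         3.62353113e+02],
       [-9.99925452e-01, -1.03533236e-02,  6.47301926e-03,
         4.70601872e+00],
       [-4.26646195e-03, -2.00459822e-01, -9.79692634e-01,
         1.08522916e+03],
       [ 0.00000000e+00,  0.00000000e+00,  0.00000000e+00,
         1.00000000e+00]])}
```

Run:
```python
import cv2
for n in("scene","top"):
    f=cv2.imread(f"pics/{n}0.png"); cv2.imwrite(f"pics/{n}0b.png",cv2.resize(f,(800,600),interpolation=cv2.INTER_CUBIC))
```

```text
(no output)
```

View pics/scene0b.png

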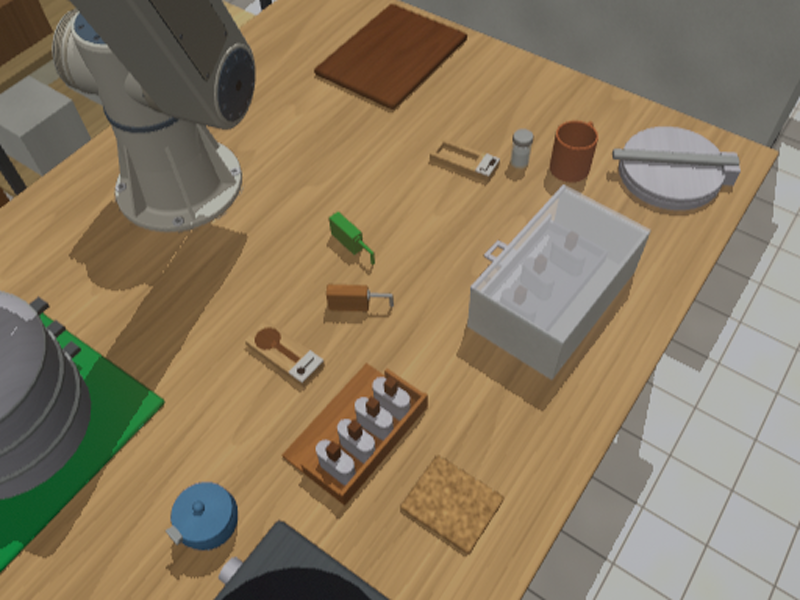

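View pics/top0b.png

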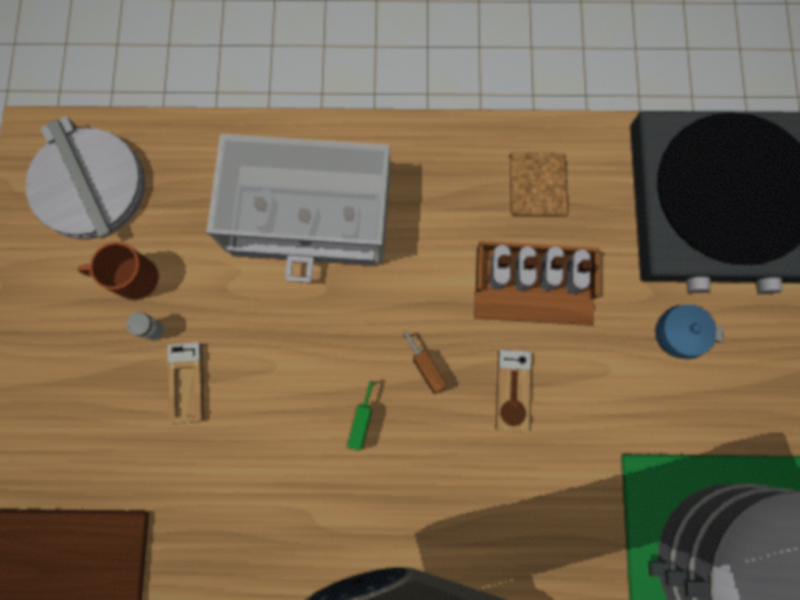

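```bash
cat >> h.py <<'E'
M={n:camera_model(n) for n in("scene","top")}
def ray(n,u,v):
    m=M[n];d=m["pose"][:3,:3]@np.array([(u-m["cx"])/m["fx"],(v-m["cy"])/m["fy"],1]);return m["pose"][:3,3],d
def at(n,u,v,z):
    o,d=ray(n,u,v);return o+d*(z-o[2])/d[2]
def proj(n,P):
    m=M[n];P=np.atleast_2d(P).astype(float);c=(P-m["pose"][:3,3])@m["pose"][:3,:3];return np.c_[m["fx"]*c[:,0]/c[:,2]+m["cx"],m["fy"]*c[:,1]/c[:,2]+m["cy"]]
def tri(us,ut):
    A=[];b=[]
    for n,(u,v) in(("scene",us),("top",ut)):
        o,d=ray(n,u,v);d=d/np.linalg.norm(d);Q=np.eye(3)-np.outer(d,d);A.append(Q);b.append(Q@o)
    return np.linalg.lstsq(np.vstack(A),np.hstack(b),rcond=None)[0]
def crop(f,u0,v0,u1,v1,s,out,step=10):
    c=cv2.resize(f[v0:v1,u0:u1],None,fx=s,fy=s,interpolation=cv2.INTER_CUBIC)
    for u in range(u0-u0%step+step,u1,step):
        x=int((u-u0)*s+s/2);cv2.line(c,(x,0),(x,6 if u%50 else 14),(0,0,255),1);cv2.putText(c,str(u),(x-10,24),0,.35,(0,0,255),1)
    for v in range(v0-v0%step+step,v1,step):
        y=int((v-v0)*s+s/2);cv2.line(c,(0,y),(6 if v%50 else 14,y),(0,0,255),1);cv2.putText(c,str(v),(8,y+4),0,.35,(0,0,255),1)
    cv2.imwrite(out,c);return c
def grab(n):
    f=grab_frame(n);cv2.imwrite(f"pics/last_{n}.png",f);return f
E
python3 - <<'E'
from h import *
t=cv2.imread("pics/top0.png");s=cv2.imread("pics/scene0.png")
crop(t,80,80,260,200,4.4,"pics/c1.png")
crop(t,210,200,350,300,5.6,"pics/c2.png")
crop(t,295,145,395,215,8,"pics/c3.png")
crop(t,80,195,150,280,7,"pics/c4.png")
crop(s,190,120,270,220,6,"pics/c5.png")
crop(s,290,110,420,245,4.4,"pics/c6.png")
E
```

```text
(no output)
```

View pics/c1.png

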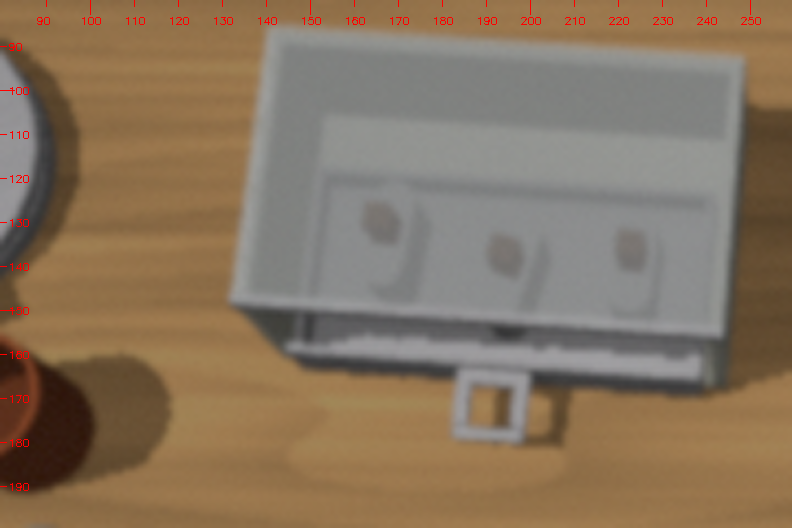

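View pics/c2.png

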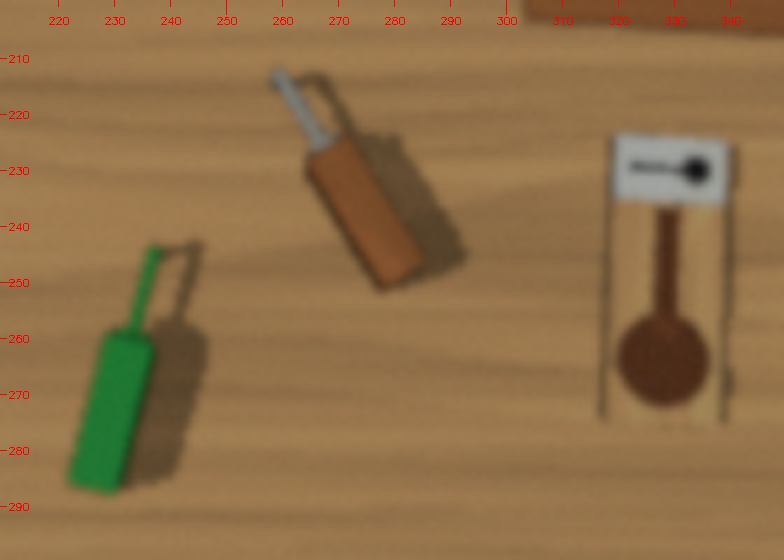

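View pics/c3.png

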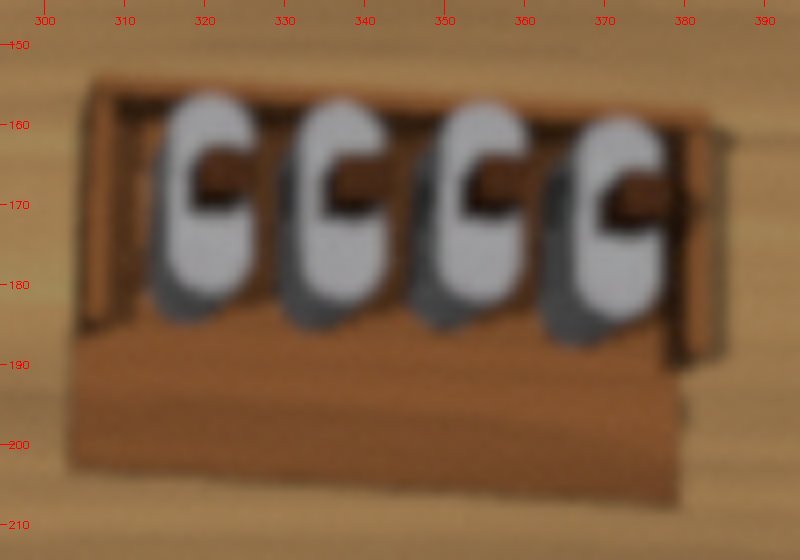

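View pics/c4.png

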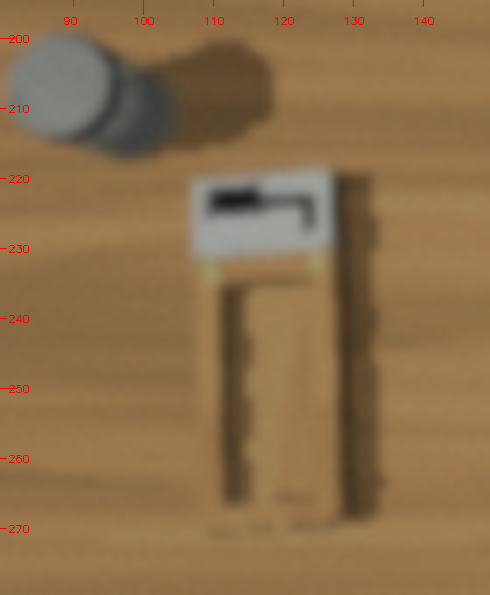

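View pics/c5.png

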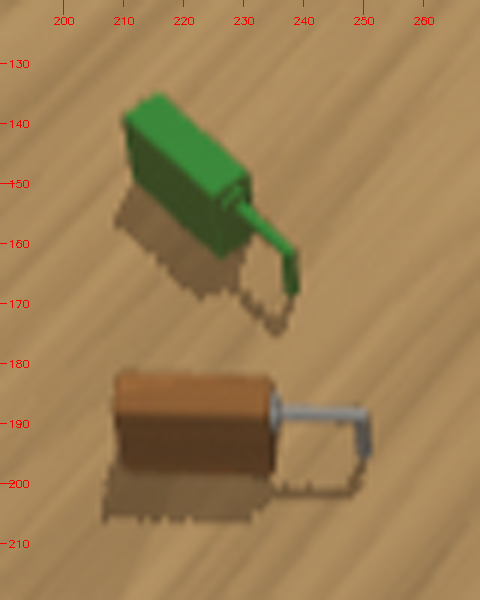

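View pics/c6.png

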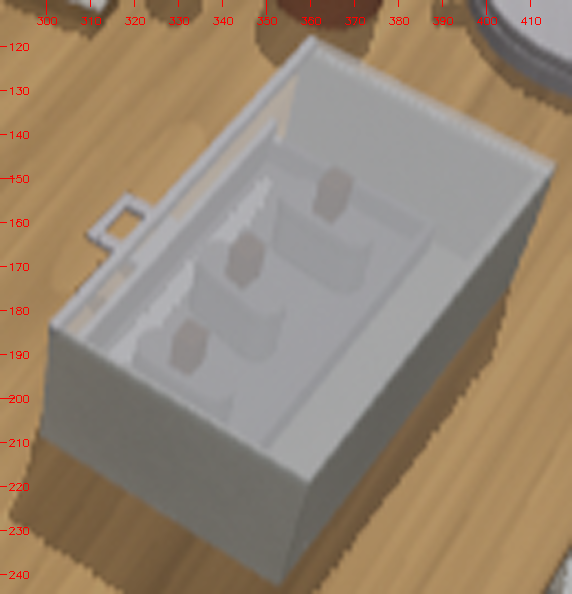

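Run:
```python
from h import *
np.set_printoptions(precision=1,suppress=True)
print("hook top",[at("top",*p,50)[:2] for p in((265,228),(273,223.5),(285.5,246),(278,251.5))])
print("hook scene",[at("scene",*p,50)[:2] for p in((209,181.5),(234.5,182),(235,189.5),(209.5,188))])
print("rod bend top z39.5",at("top",259,212.5,39.5),"scene",at("scene",250.5,188,39.5), "tip z3",at("scene",251,195,3))
print("rest top z18", [at("top",*p,18)[:2] for p in((107.5,220),(127,219),(107,270),(128.5,269))])
print("slot floor", [at("top",*p,18)[:2] for p in((111.5,235.5),(111.5,266.5),(125.5,235))])
print("hole z40", [at("top",*p,40)[:2] for p in((187,166.5),(196.5,166.5),(186.5,177),(196,177.5))])
print("hole scene",[at("scene",*p,40)[:2] for p in((320,156),(325,158),(314,162.5),(319,165))])
print("cab roof top z116",[at("top",*p,116)[:2] for p in((141,86),(248,93),(243.5,155.5),(132,148))])
print("cab roof scene",[at("scene",*p,116)[:2] for p in((361,119),(415,147),(359,219),(302,183))])
print("rack front z8",[at("top",*p,8)[:2] for p in((303.5,203),(379,207.5))], "back z43",[at("top",*p,43)[:2] for p in((306.5,154.5),(383,159.5))])
print("shaker",at("top",88,206,71), "bowl",at("top",440,210,60))
for k in((166,129.5),(194.5,137),(222.5,136)): print("knob z94",at("top",*k,94)[:2])
for k in((365,149),(344.5,163),(332,184)): print("knob sc z94",at("scene",*k,94)[:2])
for k in((323.5,166.5),(339.5,167),(357,167),(375,169)): print("row knob z90",at("top",*k,90)[:2])
for k in((320.5,169),(337.5,169.7),(355,170),(372,171.5)): print("row body z58",at("top",*k,58)[:2])
```

```text
hook top [array([481.3, -20.8]), array([493. , -41.1]), array([436.2, -72.8]), array([422.2, -53.8])]
hook scene [array([424.4, -54. ]), array([481.8, -17.1]), array([497.5, -36. ]), array([438.7, -69.9])]
rod bend top z39.5 [522.6  -5.2  39.5] scene [523.9  -3.3  39.5] tip z3 [522.6  -1.2   3. ]
rest top z18 [array([501.6, 394.8]), array([504.8, 343.4]), array([371.8, 385.3]), array([375., 330.])]
slot floor [array([460.8, 380.9]), array([380.9, 374.4]), array([462.5, 344.2])]
hole z40 [array([644. , 187.1]), array([644.3, 161.9]), array([615.3, 187.2]), array([614.2, 162. ])]
hole scene [array([621.3, 194.3]), array([636.4, 195.9]), array([619.4, 165.1]), array([635.3, 165.3])]
cab roof top z116 [array([836.2, 301.6]), array([819.5,  26.2]), array([653.1,  35.1]), array([669.7, 312.9])]
cab roof scene [array([673.7, 312.1]), array([837.1, 301.7]), array([820.7,  24.5]), array([654.6,  38.3])]
rack front z8 [array([ 554.5, -124.8]), array([ 544.4, -326.6])] back z43 [array([ 679.5, -130.3]), array([ 667.7, -333. ])]
shaker [529.8 427.8  71. ] bowl [ 530.9 -465.2   60. ]
knob z94 [727.1 236. ]
knob z94 [707.6 161.9]
knob z94 [711.   90.3]
knob sc z94 [726.9 241.5]
knob sc z94 [704.9 169.3]
knob sc z94 [711.7  92.3]
row knob z90 [ 634.1 -166.7]
row knob z90 [ 633.2 -207. ]
row knob z90 [ 633.6 -251.2]
row knob z90 [ 628.9 -296.3]
row body z58 [ 636.  -164.2]
row body z58 [ 634.6 -208.4]
row body z58 [ 634.2 -253.9]
row body z58 [ 630.7 -297.9]
```

Run:
```python
from h import *
np.set_printoptions(precision=1,suppress=True)
for z in(207,280,350): print(proj("scene",[166.5,-602,z]),proj("top",[166.5,-602,z]))
t=cv2.imread("pics/top0.png");s=cv2.imread("pics/scene0.png")
crop(s,0,170,130,384,2.8,"pics/c7.png")
print([at("top",*p,20)[:2] for p in((399,290),(500,290))])
```

```text
[[-63.5 258.4]] [[555.7 378.6]]
[[-85.2 241.1]] [[584.5 388.5]]
[[-108.8  222.3]] [[618.  399.9]]
[array([ 330.4, -363. ]), array([ 333.4, -619.1])]
```

View pics/c7.png

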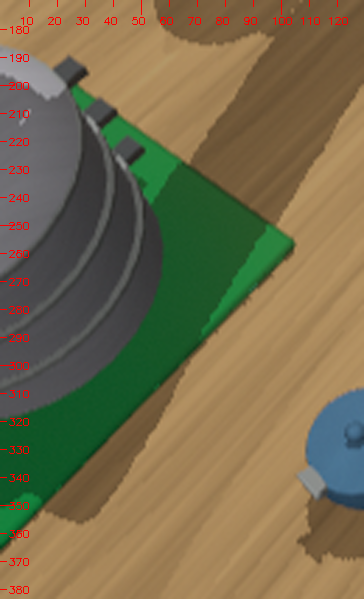

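Run:
```python
from h import *
np.set_printoptions(precision=1,suppress=True)
for z in(0,100,200):
  print(z,"sc right edge",at("scene",57,262,z)[:2],"top left edge",at("top",415,345,z)[:2],"sc top rim",at("scene",25,190,z)[:2])
# triangulate handle rect nearest e.g. scene tabs vs top tabs
for a,b in(((46,222),(443,378)),((36,210),(431,370)),((25,195),(420,364))): print(tri(a,b))
```

```text
0 sc right edge [ 235.7 -439.9] top left edge [ 195.1 -402. ] sc top rim [ -10.3 -339.4]
100 sc right edge [ 304.7 -453.1] top left edge [ 210.6 -364.5] sc top rim [  81.6 -361.9]
200 sc right edge [ 373.7 -466.2] top left edge [ 226. -327.] sc top rim [ 173.4 -384.4]
[ 158.6 -407.4   83.4]
[ 161.5 -390.   112.9]
[ 166.  -370.3  156.4]
```

```bash
cat >> h.py <<'E'
from scipy.spatial.transform import Rotation as R
def go(x,y,z,yaw=None,st=None):
    s=st or sense();r=R.from_euler('xyz',s["tcp_rot"]);d=r.inv().apply(np.array([x,y,z])-s["eef_pos"])/10
    w=s["tcp_rot"][2];tw=0 if yaw is None else -(yaw-w)
    tw=(tw+np.pi)%(2*np.pi)-np.pi
    print("T",np.round(d,2).tolist(),"twist",round(tw,3),"| pos",np.round(s["eef_pos"],1),"rot",np.round(s["tcp_rot"],3),"F",np.round(s["contact_force"],1),"op",round(s["opening"],3),"t",round(s["clock"],2))
def off(p,yaw,dx,dy):
    return p[0]+dx*np.cos(yaw)-dy*np.sin(yaw),p[1]+dx*np.sin(yaw)+dy*np.cos(yaw)
E
python3 - <<'E'
from h import *
go(166,-602,360);go(420,-300,360,-1.01);go(459.4,-45.7,120,-1.01)
E
```

```text
T [-0.03, 0.05, -15.31] twist 0.0 | pos [ 166.5 -602.   206.9] rot [-3.142e+00  1.000e-03 -1.301e+00] F [0.1 0.6 0.5] op 1.003 t 0.1
T [-22.37, -32.48, -15.29] twist -0.291 | pos [ 166.5 -602.   206.9] rot [-3.142e+00  1.000e-03 -1.301e+00] F [0.1 0.6 0.5] op 1.003 t 0.1
T [-45.8, -43.06, 8.74] twist -0.291 | pos [ 166.5 -602.   206.9] rot [-3.142e+00  1.000e-03 -1.301e+00] F [0.1 0.6 0.5] op 1.003 t 0.1
```

Request:
arm_command:
  plan:
    - {"translation": [0,0,-4],"twist": 0,"gripper": 1}
    - {"translation": [0,0,-8],"twist": 0,"gripper": 1}
    - {"translation": [0,0,-12],"twist": 0,"gripper": 1}
    - {"translation": [0,0,-15],"twist": 0,"gripper": 1}
    - {"translation": [0,-3,-15],"twist": 0,"gripper": 1}

```text
clock: 0.52
eef_pos: [193.0, -597.7, 364.3]
tcp_rot: [3.14, -0.009, -1.304]
contact_force: [0.7, -0.5, -0.4]
opening: 0.999
```

Request:
arm_command:
  plan:
    - {"translation": [-23,-29,0],"twist": 0,"gripper": 1}
    - {"translation": [-23,-29,0],"twist": 0,"gripper": 1}
    - {"translation": [-23,-29,0],"twist": -0.1,"gripper": 1}
    - {"translation": [-23,-29,0],"twist": -0.2,"gripper": 1}
    - {"translation": [-23,-29,0],"twist": -0.29,"gripper": 1}

```text
clock: 0.93
eef_pos: [319.4, -424.4, 359.3]
tcp_rot: [3.137, -0.008, -1.01]
contact_force: [0.8, -0.7, 0.2]
opening: 0.999
```

Run:
```python
from h import *
go(459.4,-45.7,110,-1.01)
```

```text
T [-24.8, -32.11, 24.61] twist 0.0 | pos [ 319.4 -424.4  359.3] rot [ 3.137 -0.008 -1.01 ] F [ 0.8 -0.7  0.2] op 0.999 t 0.93
```

Request:
arm_command:
  plan:
    - {"translation": [-24.8,-32.1,24],"twist": 0,"gripper": 1}
    - {"translation": [-24.8,-32.1,24],"twist": 0,"gripper": 1}
    - {"translation": [-24.8,-32.1,24],"twist": 0,"gripper": 1}
    - {"translation": [-24.8,-32.1,24],"twist": 0,"gripper": 1}
    - {"translation": [-24.8,-32.1,24],"twist": 0,"gripper": 1}

```text
clock: 1.35
eef_pos: [380.6, -256.9, 251.4]
tcp_rot: [3.137, -0.008, -1.01]
contact_force: [0.9, -0.1, 0.0]
opening: 1.001
```

Run:
```python
from h import *
go(459.4,-45.7,110,-1.01)
```

```text
T [-13.81, -17.96, 13.96] twist 0.0 | pos [ 380.6 -256.9  251.4] rot [ 3.137 -0.008 -1.01 ] F [ 0.9 -0.1  0. ] op 1.001 t 1.35
```

Request:
arm_command:
  plan:
    - {"translation": [-13.8,-18,13.6],"twist": 0,"gripper": 1}
    - {"translation": [-13.8,-18,13.6],"twist": 0,"gripper": 1}
    - {"translation": [-13.8,-18,13.6],"twist": 0,"gripper": 1}
    - {"translation": [-13.8,-18,13.6],"twist": 0,"gripper": 1}
    - {"translation": [-13.8,-18,13.6],"twist": 0,"gripper": 1}

```text
clock: 1.77
eef_pos: [442.5, -90.3, 142.9]
tcp_rot: [3.138, -0.008, -1.01]
contact_force: [0.4, -0.4, -0.3]
opening: 1.002
```

Request:
arm_command:
  plan:
    - {"translation": [-2,-2.6,2.2],"twist": 0,"gripper": 1}
    - {"translation": [-2.9,-3.5,2.2],"twist": 0,"gripper": 1}
    - {"translation": [-2.9,-3.5,2.2],"twist": 0,"gripper": 1}
    - {"translation": [-2.9,-3.5,2.2],"twist": 0,"gripper": 1}
    - {"translation": [-2.9,-3.5,2.2],"twist": 0,"gripper": 1}

```text
clock: 2.18
eef_pos: [456.8, -47.8, 120.8]
tcp_rot: [3.138, -0.008, -1.01]
contact_force: [1.2, -0.1, -0.0]
opening: 0.997
```

Run:
```python
from h import *
go(459.4,-45.7,20,-1.01)
f=grab("scene");crop(f,160,110,290,230,5,"pics/d1.png")
```

```text
T [-0.13, -0.37, 10.08] twist 0.0 | pos [456.8 -47.8 120.8] rot [ 3.138 -0.008 -1.01 ] F [ 1.2 -0.1 -0. ] op 0.997 t 2.18
```

View pics/d1.png

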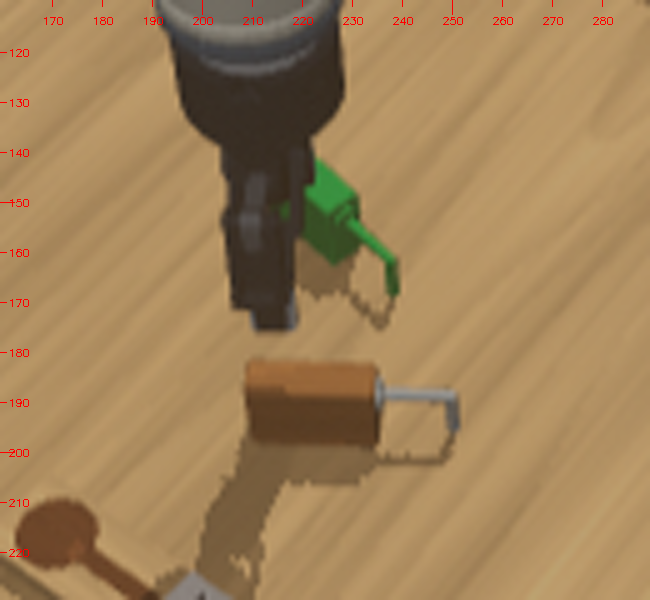

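Request:
arm_command:
  plan:
    - {"translation": [-0.1,-0.35,4],"twist": 0,"gripper": 1}
    - {"translation": [-0.1,-0.35,7.5],"twist": 0,"gripper": 1}
    - {"translation": [-0.1,-0.35,10],"twist": 0,"gripper": 1}
    - {"translation": [-0.1,-0.35,10],"twist": 0,"gripper": 1}
    - {"translation": [-0.1,-0.35,10],"twist": 0,"gripper": 0.6}
  squeeze: 60

```text
clock: 2.65
eef_pos: [458.7, -47.2, 20.9]
tcp_rot: [3.136, -0.007, -1.012]
contact_force: [-0.1, 0.0, 0.7]
opening: 0.882
```

Request:
arm_command:
  plan:
    - {"translation": [0,0,0],"twist": 0,"gripper": 0}
    - {"translation": [0,0,0],"twist": 0,"gripper": 0}
    - {"translation": [0,0,0],"twist": 0,"gripper": 0}
    - {"translation": [0,0,0],"twist": 0,"gripper": 0}
    - {"translation": [0,0,0],"twist": 0,"gripper": 0}

```text
clock: 3.07
eef_pos: [459.6, -47.2, 22.3]
tcp_rot: [3.138, -0.009, -1.012]
contact_force: [-3.0, 1.0, 13.3]
opening: 0.254
```

Request:
arm_command:
  plan:
    - {"translation": [0,0,-2],"twist": 0,"gripper": 0}
    - {"translation": [0,0,-5],"twist": 0.12,"gripper": 0}
    - {"translation": [0,0,-8],"twist": 0.24,"gripper": 0}
    - {"translation": [0,0,-8],"twist": 0.36,"gripper": 0}
    - {"translation": [0,0,-8],"twist": 0.48,"gripper": 0}

```text
clock: 3.48
eef_pos: [461.1, -46.6, 104.7]
tcp_rot: [-3.136, -0.01, -1.498]
contact_force: [1.2, -0.0, -2.3]
opening: 0.252
```

Run:
```python
from h import *
c=off((628.5,176.3),-.062,-75,0);print(c)
go(c[0]-40,c[1]+2,102,-1.633)
```

```text
(np.float64(553.6441038298663), np.float64(180.94702147253062))
T [-22.51, -6.91, 0.08] twist 0.135 | pos [461.1 -46.6 104.7] rot [-3.136 -0.01  -1.498] F [ 1.2 -0.  -2.3] op 0.252 t 3.48
```

Request:
arm_command:
  plan:
    - {"translation": [-4,-1.3,0],"twist": 0.07,"gripper": 0}
    - {"translation": [-8,-2.6,0],"twist": 0.135,"gripper": 0}
    - {"translation": [-12,-3.9,0],"twist": 0.135,"gripper": 0}
    - {"translation": [-16,-5.2,0],"twist": 0.135,"gripper": 0}
    - {"translation": [-20,-6.5,0],"twist": 0.135,"gripper": 0}

```text
clock: 3.9
eef_pos: [511.0, 157.3, 103.7]
tcp_rot: [-3.134, -0.009, -1.633]
contact_force: [0.5, -0.3, -1.1]
opening: 0.249
```

Request:
arm_command:
  plan:
    - {"translation": [-2.5,-0.4,0],"twist": 0,"gripper": 0}
    - {"translation": [-3,-0.4,0],"twist": 0,"gripper": 0}
    - {"translation": [-3,-0.4,0],"twist": 0,"gripper": 0}
    - {"translation": [-3,-0.4,0],"twist": 0,"gripper": 0}
    - {"translation": [-3,-0.4,0],"twist": 0,"gripper": 0}

```text
clock: 4.32
eef_pos: [516.2, 185.7, 103.4]
tcp_rot: [-3.135, -0.01, -1.634]
contact_force: [0.3, 0.6, -1.3]
opening: 0.254
```

Run:
```python
from h import *
go(513,183,102,-1.633)
f=grab("scene");crop(f,250,100,370,200,6,"pics/d2.png")
f=grab("top");crop(f,150,120,250,210,7,"pics/d3.png")
```

```text
T [0.29, 0.3, 0.14] twist -0.001 | pos [516.2 185.7 103.4] rot [-3.135 -0.01  -1.634] F [ 0.3  0.6 -1.3] op 0.254 t 4.32
```

View pics/d2.png

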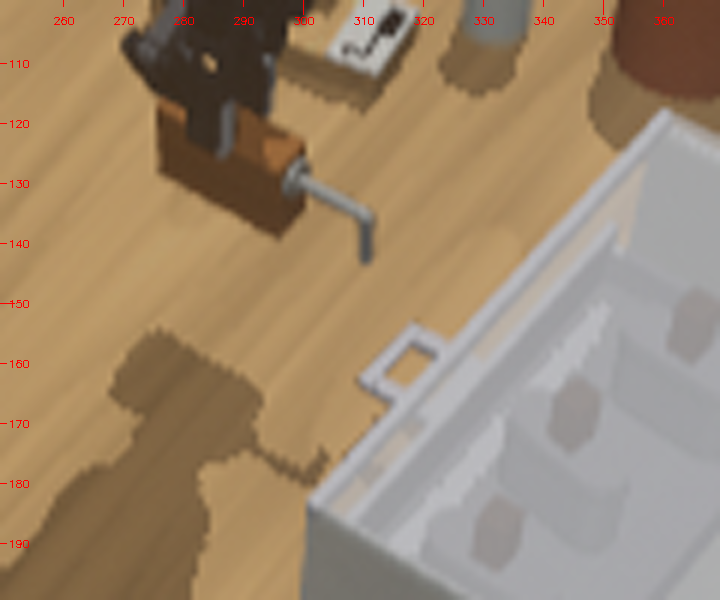

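View pics/d3.png

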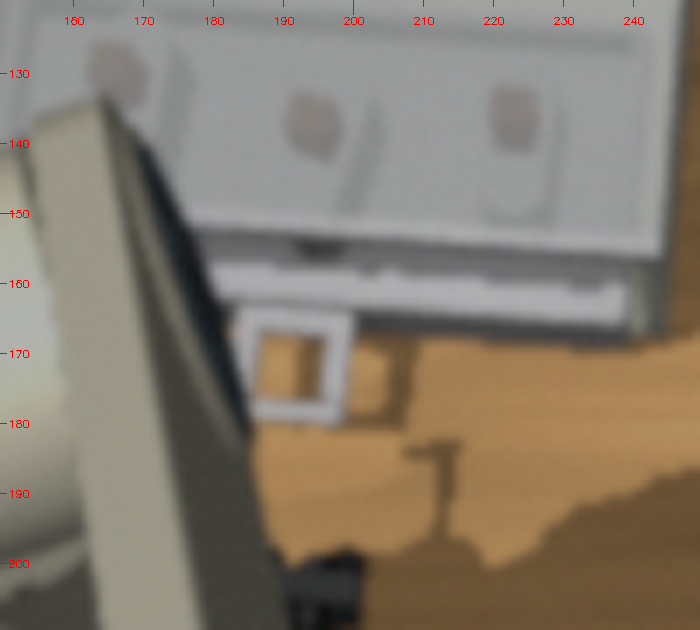

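Run:
```python
from h import *
np.set_printoptions(precision=1,suppress=True)
print(at("scene",310.3,143,84),at("scene",311,135.5,120),"hole sc",[at("scene",*p,40)[:2] for p in((319.3,155.3),(323.3,158.3),(313.5,161.8),(317.5,164.6),(317.8,153.5),(309,163))],
 "hole top",[at("top",*p,40)[:2] for p in((186.5,167),(195.5,167.3),(186.3,177),(195.5,177),(191,179.5))])
s=sense();print(off(s["eef_pos"],s["tcp_rot"][2]+np.pi/2,75,0))
```

```text
[591.3 185.9  84. ] [593.3 181.4 120. ] hole sc [array([618.4, 195.3]), array([633.1, 192.3]), array([617. , 166.5]), array([631.2, 164.2]), array([611.6, 198.6]), array([608.9, 155.9])] hole top [array([642.6, 188.4]), array([642. , 164.4]), array([615.3, 187.7]), array([615.5, 163.4]), array([608.6, 175. ])]
(np.float64(591.3609760978504), np.float64(180.8513478299993))
```

Request:
arm_command:
  plan:
    - {"translation": [0.1,-2,0],"twist": 0,"gripper": 0}
    - {"translation": [0.26,-3.8,0],"twist": 0,"gripper": 0}
    - {"translation": [0.26,-3.8,0],"twist": 0,"gripper": 0}
    - {"translation": [0.26,-3.8,1.5],"twist": 0,"gripper": 0}
    - {"translation": [0.26,-3.8,3],"twist": 0,"gripper": 0}

```text
clock: 4.83
eef_pos: [555.1, 179.4, 74.3]
tcp_rot: [-3.133, -0.009, -1.636]
contact_force: [-0.3, 0.9, -1.6]
opening: 0.25
```

Run:
```python
from h import *
go(554.4,181,44,-1.633)
f=grab("scene");crop(f,270,110,350,190,8,"pics/d4.png")
```

```text
T [-0.18, 0.11, 3.02] twist -0.003 | pos [555.1 179.4  74.3] rot [-3.133 -0.009 -1.636] F [-0.3  0.9 -1.6] op 0.25 t 4.83
```

View pics/d4.png

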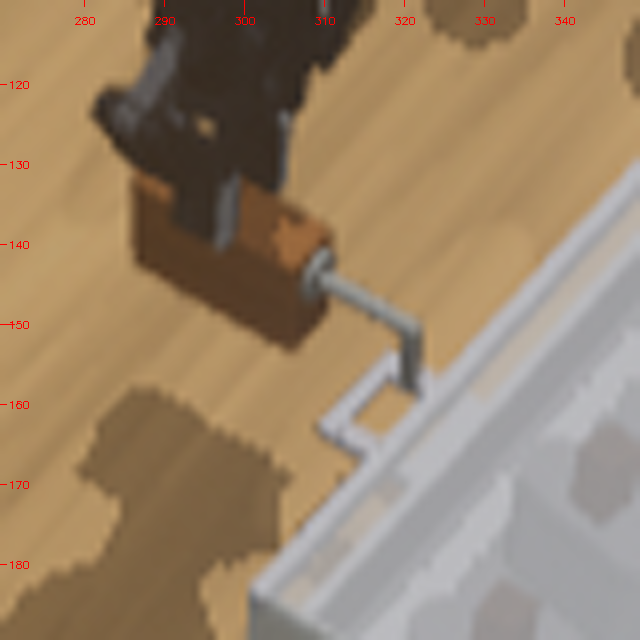

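Run:
```python
from h import *
print(at("scene",320.8,158,55), proj("scene",[[629.5,176.3,40],[630,176,55],[608.5,199,40],[605.8,155.5,40]]))
```

```text
[631.87512981 178.19842586  55.        ] [[319.23672061 161.48038081]
 [319.79778412 158.22040469]
 [316.92827135 152.92481814]
 [307.96755699 162.61109987]]
```

Request:
arm_command:
  plan:
    - {"translation": [0.05,0.2,1],"twist": 0,"gripper": 0}
    - {"translation": [0.05,0.2,2],"twist": 0,"gripper": 0}
    - {"translation": [0.05,0.2,3],"twist": 0,"gripper": 0}
    - {"translation": [0.05,0.2,3.4],"twist": 0,"gripper": 0}
    - {"translation": [0.05,0.2,3.4],"twist": 0,"gripper": 0}

```text
clock: 5.3
eef_pos: [550.1, 177.7, 35.8]
tcp_rot: [-3.139, -0.011, -1.636]
contact_force: [-0.3, -0.8, -1.6]
opening: 0.252
```

Run:
```python
from h import *
go(554.4,181,40,-1.633)
f=grab("scene");crop(f,270,110,350,190,8,"pics/d5.png")
```

```text
T [-0.35, -0.41, -0.42] twist -0.003 | pos [550.1 177.7  35.8] rot [-3.139 -0.011 -1.636] F [-0.3 -0.8 -1.6] op 0.252 t 5.3
```

View pics/d5.png

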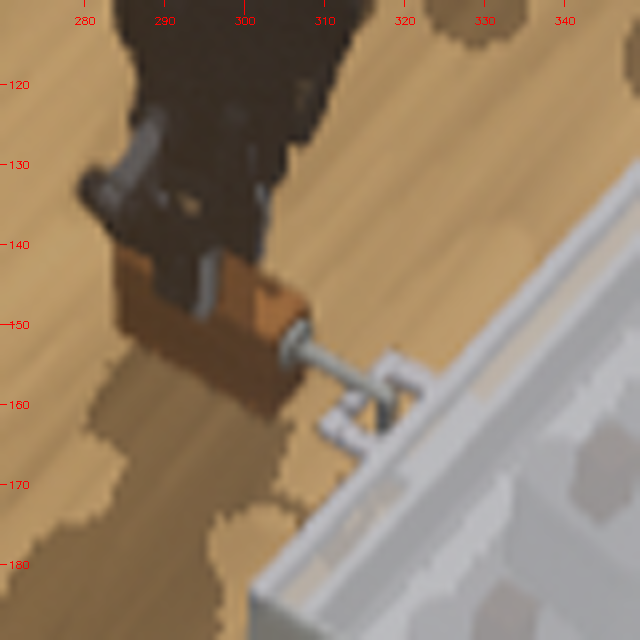

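Request:
arm_command:
  plan:
    - {"translation": [-0.1,1.5,0],"twist": 0,"gripper": 0}
    - {"translation": [-0.2,3.5,0],"twist": 0,"gripper": 0}
    - {"translation": [-0.2,5.5,0],"twist": 0,"gripper": 0}
    - {"translation": [-0.2,7.5,0],"twist": 0,"gripper": 0}
    - {"translation": [-0.2,9.5,0],"twist": 0,"gripper": 0}

```text
clock: 5.77
eef_pos: [457.0, 186.5, 37.1]
tcp_rot: [-3.134, -0.01, -1.636]
contact_force: [3.9, -2.0, -1.8]
opening: 0.249
```

Request:
arm_command:
  plan:
    - {"translation": [0,1.5,0],"twist": 0,"gripper": 0}
    - {"translation": [0,2.5,0],"twist": 0,"gripper": 0}
    - {"translation": [0,3.2,0],"twist": 0,"gripper": 0}
    - {"translation": [0,3.7,0],"twist": 0,"gripper": 0}
    - {"translation": [0,4.0,0],"twist": 0,"gripper": 0}

```text
clock: 6.18
eef_pos: [417.6, 189.4, 37.2]
tcp_rot: [-3.133, -0.009, -1.636]
contact_force: [3.8, -0.3, -1.7]
opening: 0.249
```

Run:
```python
from h import *
go(554.4,181,40,-1.633)
f=grab("scene");crop(f,210,90,410,240,4,"pics/d6.png")
```

```text
T [-0.04, -13.71, -0.16] twist -0.003 | pos [417.6 189.4  37.2] rot [-3.133 -0.009 -1.636] F [ 3.8 -0.3 -1.7] op 0.249 t 6.18
```

View pics/d6.png

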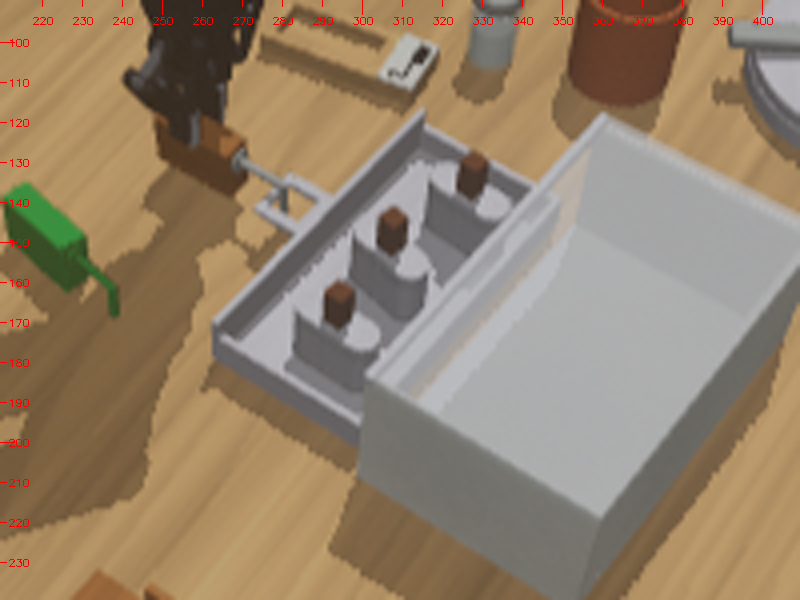

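Request:
arm_command:
  plan:
    - {"translation": [0,0.5,0],"twist": 0,"gripper": 0}
    - {"translation": [0,0.9,0],"twist": 0,"gripper": 0}
    - {"translation": [0,1.2,0],"twist": 0,"gripper": 0}
    - {"translation": [0,1.4,0],"twist": 0,"gripper": 0}
    - {"translation": [0,1.6,0],"twist": 0,"gripper": 0}

```text
clock: 6.65
eef_pos: [402.2, 190.7, 37.1]
tcp_rot: [-3.132, -0.009, -1.636]
contact_force: [11.4, -3.2, -5.5]
opening: 0.252
```

Request:
arm_command:
  plan:
    - {"translation": [0,0.2,0],"twist": 0,"gripper": 0}
    - {"translation": [0,0.4,0],"twist": 0,"gripper": 0}
    - {"translation": [0,0.5,0],"twist": 0,"gripper": 0}
    - {"translation": [0,0.6,0],"twist": 0,"gripper": 0}
    - {"translation": [0,0.6,0],"twist": 0,"gripper": 0}

```text
clock: 7.07
eef_pos: [402.4, 192.2, 38.2]
tcp_rot: [-3.121, -0.005, -1.635]
contact_force: [23.2, -9.2, -12.5]
opening: 0.248
```

Request:
arm_command:
  plan:
    - {"translation": [0,-0.6,0],"twist": 0,"gripper": 0}
    - {"translation": [0,-0.9,0],"twist": 0,"gripper": 0}
    - {"translation": [0,-0.9,-2],"twist": 0,"gripper": 0}
    - {"translation": [0,-0.9,-4.5],"twist": 0,"gripper": 0}
    - {"translation": [0,-0.9,-7],"twist": 0,"gripper": 0}

```text
clock: 7.48
eef_pos: [408.0, 191.5, 108.3]
tcp_rot: [-3.125, -0.007, -1.635]
contact_force: [0.4, 0.1, -2.3]
opening: 0.248
```

Run:
```python
from h import *
go(450,-80,107,-0.06)
f=grab("scene");crop(f,210,90,410,240,4,"pics/d7.png")
f=grab("top");crop(f,100,120,260,230,5,"pics/d8.png")
```

```text
T [26.82, -5.93, 0.41] twist -1.575 | pos [408.  191.5 108.3] rot [-3.125 -0.007 -1.635] F [ 0.4  0.1 -2.3] op 0.248 t 7.48
```

View pics/d7.png

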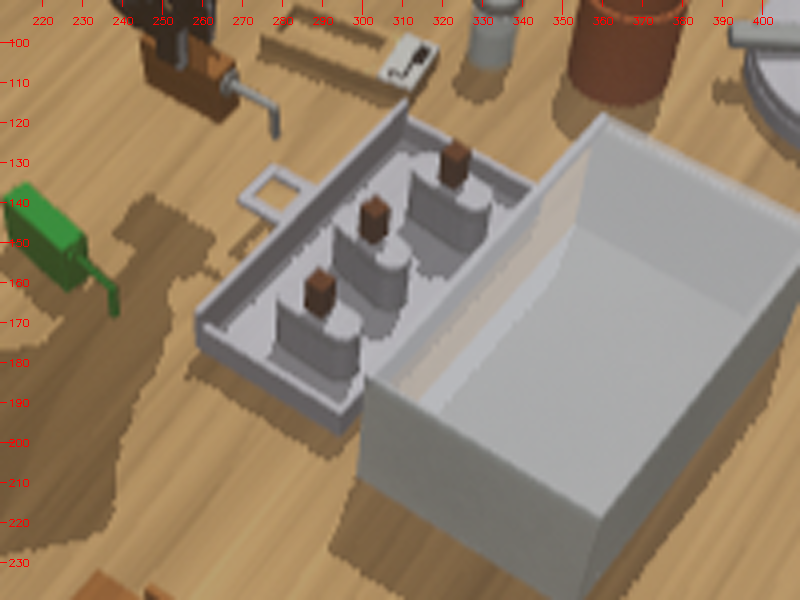

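View pics/d8.png

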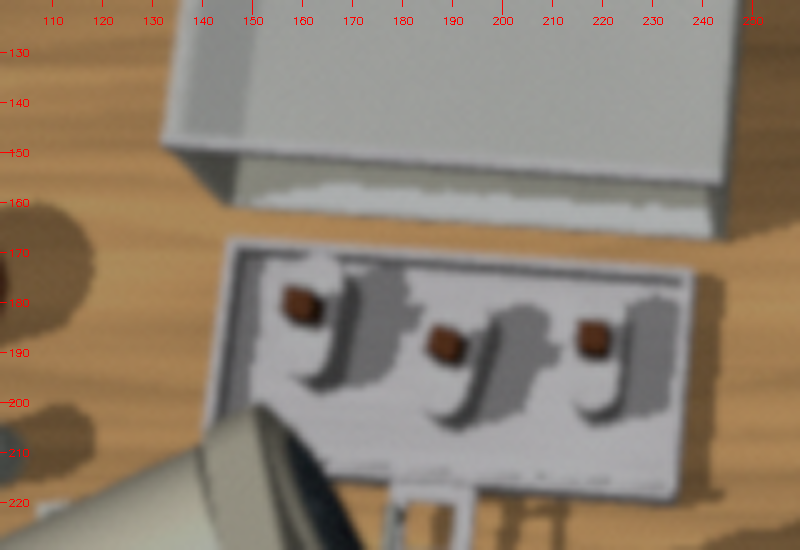

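Request:
arm_command:
  plan:
    - {"translation": [4,1,0],"twist": 0,"gripper": 0}
    - {"translation": [8,1,0],"twist": -0.12,"gripper": 0}
    - {"translation": [12,0,0],"twist": -0.24,"gripper": 0}
    - {"translation": [16,-1,0],"twist": -0.36,"gripper": 0}
    - {"translation": [20,-3,0],"twist": -0.48,"gripper": 0}

```text
clock: 8.0
eef_pos: [415.9, 20.4, 111.1]
tcp_rot: [-3.124, -0.011, -1.225]
contact_force: [1.3, 1.1, -1.3]
opening: 0.252
```

Run:
```python
from h import *
go(450,-80,60,-0.06)
```

```text
T [10.55, 0.29, 5.22] twist -1.165 | pos [415.9  20.4 111.1] rot [-3.124 -0.011 -1.225] F [ 1.3  1.1 -1.3] op 0.252 t 8.0
```

Request:
arm_command:
  plan:
    - {"translation": [3.5,0.1,0],"twist": -0.12,"gripper": 0}
    - {"translation": [7,0.2,0],"twist": -0.24,"gripper": 0}
    - {"translation": [10.5,0.3,0],"twist": -0.36,"gripper": 0}
    - {"translation": [10.5,0.3,0.5],"twist": -0.48,"gripper": 0}
    - {"translation": [10.5,0.3,2],"twist": -0.6,"gripper": 0}

```text
clock: 8.42
eef_pos: [450.1, -81.5, 92.4]
tcp_rot: [-3.132, -0.02, -0.653]
contact_force: [0.9, -0.2, -1.0]
opening: 0.249
```

Request:
arm_command:
  plan:
    - {"translation": [0,0,1],"twist": -0.12,"gripper": 0}
    - {"translation": [0,0,2.5],"twist": -0.24,"gripper": 0}
    - {"translation": [0,0,4.2],"twist": -0.36,"gripper": 0}
    - {"translation": [0,0,5.2],"twist": -0.48,"gripper": 0}
    - {"translation": [0,0,5.6],"twist": -0.55,"gripper": 0}

```text
clock: 8.83
eef_pos: [448.8, -81.1, 33.9]
tcp_rot: [3.14, -0.017, -0.097]
contact_force: [0.1, 0.1, -1.0]
opening: 0.25
```

Run:
```python
from h import *
go(450,-80,22.3,-0.06)
f=grab("scene");crop(f,170,120,270,220,6,"pics/d9.png")
```

```text
T [0.09, -0.13, 1.16] twist -0.037 | pos [448.8 -81.1  33.9] rot [ 3.14  -0.017 -0.097] F [ 0.1  0.1 -1. ] op 0.25 t 8.83
```

View pics/d9.png

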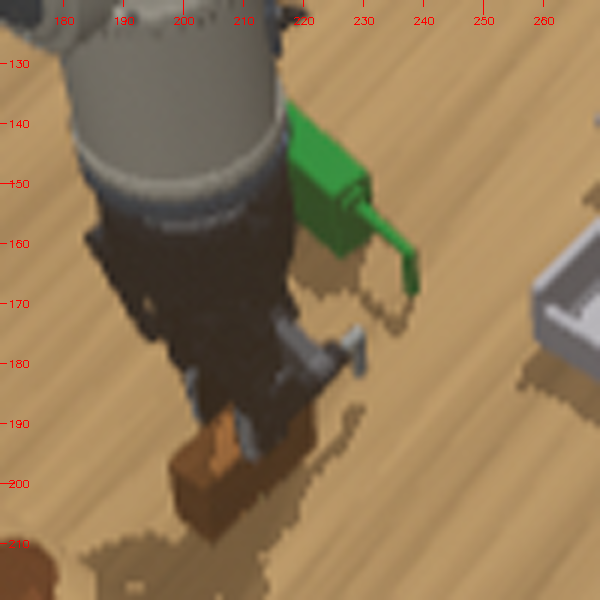

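Lower 1.1 cm, release.

Request:
arm_command:
  plan:
    - {"translation": [0,0,0.6],"twist": 0,"gripper": 0}
    - {"translation": [0,0,1.0],"twist": 0,"gripper": 0}
    - {"translation": [0,0,1.15],"twist": 0,"gripper": 0}
    - {"translation": [0,0,1.15],"twist": 0,"gripper": 0.3}
    - {"translation": [0,0,1.15],"twist": 0,"gripper": 0.6}

```text
clock: 9.3
eef_pos: [448.8, -81.1, 22.3]
tcp_rot: [3.14, -0.017, -0.096]
contact_force: [0.5, 0.2, 0.9]
opening: 0.424
```

Request:
arm_command:
  plan:
    - {"translation": [0,0,0],"twist": 0,"gripper": 0.7}
    - {"translation": [0,0,0],"twist": 0,"gripper": 0.7}
    - {"translation": [0,0,-4],"twist": 0,"gripper": 0.7}
    - {"translation": [0,0,-8],"twist": 0,"gripper": 0.7}
    - {"translation": [0,0,-12],"twist": 0,"gripper": 0.7}

```text
clock: 9.72
eef_pos: [446.0, -80.5, 143.1]
tcp_rot: [3.14, -0.014, -0.096]
contact_force: [1.6, -0.7, -0.7]
opening: 0.695
```

Run:
```python
from h import *
np.set_printoptions(precision=1,suppress=True)
go(450,-80,22.3,-0.06)
f=grab("scene");crop(f,170,120,270,220,6,"pics/e1.png")
f=grab("top");crop(f,130,160,260,230,6,"pics/e2.png")
s=cv2.imread("pics/last_scene.png");crop(s,250,110,340,200,6,"pics/e3.png")
```

```text
T [0.22, -0.11, 12.09] twist -0.036 | pos [446.  -80.5 143.1] rot [ 3.1 -0.  -0.1] F [ 1.6 -0.7 -0.7] op 0.695 t 9.72
```

View pics/e1.png

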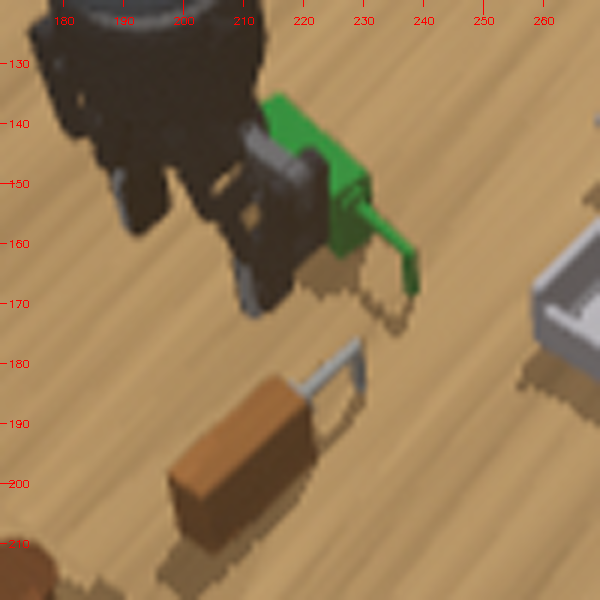

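View pics/e2.png

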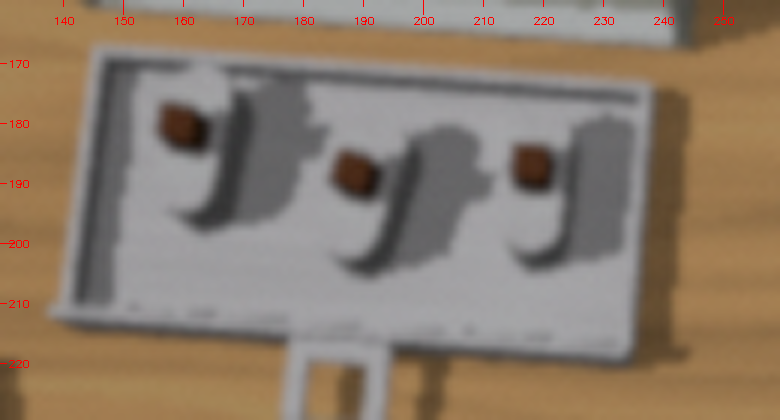

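View pics/e3.png

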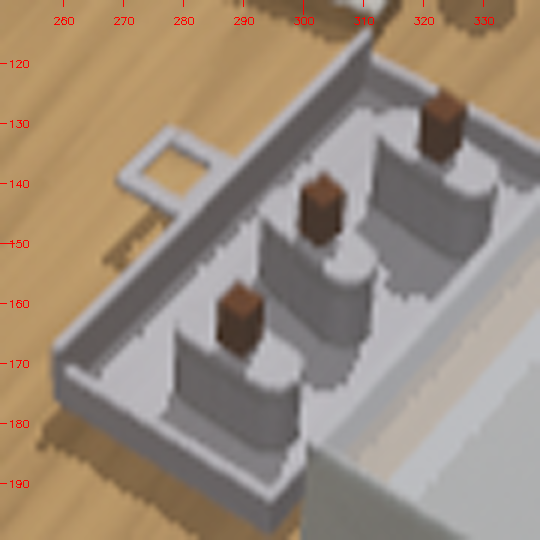

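```bash
cat >> h.py <<'E'
from scipy.optimize import minimize
from scipy.spatial import ConvexHull
def knobmask(n,f,box):
    u0,v0,u1,v1=box;h=cv2.cvtColor(f,cv2.COLOR_BGR2HSV)
    b,g,r=[f[...,i].astype(int) for i in range(3)]
    m=((r-b>18)&(r<140)&(h[...,1]>90)).astype(np.uint8)
    o=np.zeros_like(m);o[v0:v1,u0:u1]=m[v0:v1,u0:u1]
    k,l,s,c=cv2.connectedComponentsWithStats(o)
    if k<2:return o
    return (l==1+np.argmax(s[1:,4])).astype(np.uint8)
def knobfit(masks,x0,zb,yaw):
    # masks: {cam:mask}; 16x16x32 knob at zb..zb+32
    S=4
    def cost(p):
        c=0
        for n,m in masks.items():
            pts=[]
            for a,b in((-8,-8),(8,-8),(8,8),(-8,8)):
                q=off((p[0],p[1]),p[2],a,b)
                for z in(zb,zb+32):pts.append([*q,z])
            P=proj(n,np.array(pts));hull=cv2.convexHull((P*1.).astype(np.float32))[:,0]
            ys,xs=np.nonzero(m);u0,v0=xs.min()-6,ys.min()-6;w,hh=xs.max()-u0+7,ys.max()-v0+7
            im=np.zeros((hh*S,w*S),np.uint8)
            cv2.fillPoly(im,[np.round((((hull+.5)-[u0,v0])*S-.5)*16).astype(np.int32)],1,shift=4)
            mm=cv2.resize(m[v0:v0+hh,u0:u0+w],None,fx=S,fy=S,interpolation=cv2.INTER_NEAREST)
            c+=1-(im&mm).sum()/max(1,(im|mm).sum())
        return c
    best=None
    for dy in(-.25,0,.25):
        r=minimize(cost,[x0[0],x0[1],yaw+dy],method="Nelder-Mead",options=dict(initial_simplex=[[x0[0]-6,x0[1]-6,yaw+dy],[x0[0]+6,x0[1]-4,yaw+dy],[x0[0],x0[1]+6,yaw+dy],[x0[0],x0[1],yaw+dy+.2]],maxiter=150))
        if best is None or r.fun<best.fun:best=r
    return best.x,best.fun
E
python3 - <<'E'
from h import *
np.set_printoptions(precision=2,suppress=True)
s=cv2.imread("pics/last_scene.png");t=cv2.imread("pics/last_top.png")
for a,b in(((323.5,127.5),(159.5,179.3)),((303,140.5),(188,186.5)),((289,158.5),(217.5,185.5))):
    p0=at("top",*b,94);print("pt",at("scene",*a,94)[:2],p0[:2])
    ms=knobmask("scene",s,(int(a[0])-8,int(a[1])-6,int(a[0])+8,int(a[1])+15))
    mt=knobmask("top",t,(int(b[0])-7,int(b[1])-7,int(b[0])+8,int(b[1])+10))
    print(ms.sum(),mt.sum(),[knobfit(d,p0,62,-.06) for d in({"scene":ms},{"top":mt},{"scene":ms,"top":mt})])
E
```

```text
pt [596.13 246.53] [595.6  245.15]
32 30 [(array([590.62, 258.72,   0.4 ]), np.float64(0.5833333333333333)), (array([596.19, 245.38,   0.38]), np.float64(0.6005004170141786)), (array([595.25, 249.3 ,   0.4 ]), np.float64(1.19604003929732))]
pt [574.2 174.7] [577.9  172.93]
27 29 [(array([575.03, 173.91,   0.32]), np.float64(0.6694980694980694)), (array([577.71, 172.95,   0.38]), np.float64(0.5667600373482726)), (array([575.71, 173.52,   0.39]), np.float64(1.2352726955761208))]
pt [576.64 100.98] [581.23  99.39]
44 30 [(array([579.84,  97.02,   0.46]), np.float64(0.4758620689655172)), (array([579.03,  98.26,   0.41]), np.float64(0.5066803699897224)), (array([579.76,  98.21,   0.4 ]), np.float64(0.9906239022315899))]
```

```bash
sed -i 's/m=((r-b>18).*/m=((r-b>8)\&(r<140)\&(h[...,1]>60)).astype(np.uint8)/' h.py
python3 - <<'E'
from h import *
np.set_printoptions(precision=2,suppress=True)
s=cv2.imread("pics/last_scene.png");t=cv2.imread("pics/last_top.png")
for a,b in(((323.5,127.5),(159.5,179.3)),((303,140.5),(188,186.5)),((289,158.5),(217.5,185.5))):
    p0=at("top",*b,94)
    ms=knobmask("scene",s,(int(a[0])-8,int(a[1])-6,int(a[0])+8,int(a[1])+15))
    mt=knobmask("top",t,(int(b[0])-7,int(b[1])-7,int(b[0])+8,int(b[1])+10))
    print(ms.sum(),mt.sum(),[knobfit(d,p0,62,-.06) for d in({"scene":ms},{"top":mt},{"scene":ms,"top":mt})])
go(578,98.5,120,-.06)
E
```

```text
69 37 [(array([594.98, 249.71,   0.18]), np.float64(0.19745699326851163)), (array([597.7 , 246.56,   0.35]), np.float64(0.5021097046413502)), (array([595.  , 249.66,   0.23]), np.float64(0.7257252726561708))]
67 35 [(array([575.76, 174.18,   0.3 ]), np.float64(0.21486988847583643)), (array([577.81, 174.43,   0.58]), np.float64(0.46048780487804875)), (array([576.13, 173.54,   0.32]), np.float64(0.7078761101533655))]
69 35 [(array([578.77, 101.52,   0.28]), np.float64(0.22412562455389007)), (array([582.34,  99.28,   0.39]), np.float64(0.4241486068111455)), (array([580.36,  99.01,   0.37]), np.float64(0.6813999245657973))]
T [10.85, -19.14, 3.03] twist -0.036 | pos [450.8 -81.4 147.9] rot [ 3.14 -0.03 -0.1 ] F [ 0.2 -0.7 -0.9] op 0.702 t 9.82
```

Request:
arm_command:
  plan:
    - {"translation": [2.2,-4,0.5],"twist": 0,"gripper": 0.7}
    - {"translation": [4.4,-8,1],"twist": 0,"gripper": 0.7}
    - {"translation": [6.6,-12,1.5],"twist": -0.04,"gripper": 0.7}
    - {"translation": [8.8,-16,2],"twist": -0.04,"gripper": 0.7}
    - {"translation": [11,-19.2,2.2],"twist": -0.04,"gripper": 0.7}

```text
clock: 10.23
eef_pos: [569.8, 88.6, 128.5]
tcp_rot: [3.138, -0.026, -0.057]
contact_force: [1.2, -0.4, 0.4]
opening: 0.7
```

Request:
arm_command:
  plan:
    - {"translation": [0,0,0],"twist": 0,"gripper": 0.7}
    - {"translation": [0,0,0],"twist": 0,"gripper": 0.7}
    - {"translation": [0,0,0],"twist": 0,"gripper": 0.7}
    - {"translation": [0,0,0],"twist": 0,"gripper": 0.7}
    - {"translation": [0,0,0],"twist": 0,"gripper": 0.7}

```text
clock: 10.65
eef_pos: [569.0, 87.5, 128.4]
tcp_rot: [3.138, -0.025, -0.058]
contact_force: [-0.3, 0.8, 1.2]
opening: 0.701
```

Run:
```python
from h import *
go(578.5,99.5,66,-.06)
f=grab("scene");crop(f,240,90,340,190,6,"pics/e4.png")
```

```text
T [0.72, -1.27, 6.26] twist 0.002 | pos [569.   87.5 128.4] rot [ 3.138 -0.025 -0.058] F [-0.3  0.8  1.2] op 0.701 t 10.65
```

View pics/e4.png

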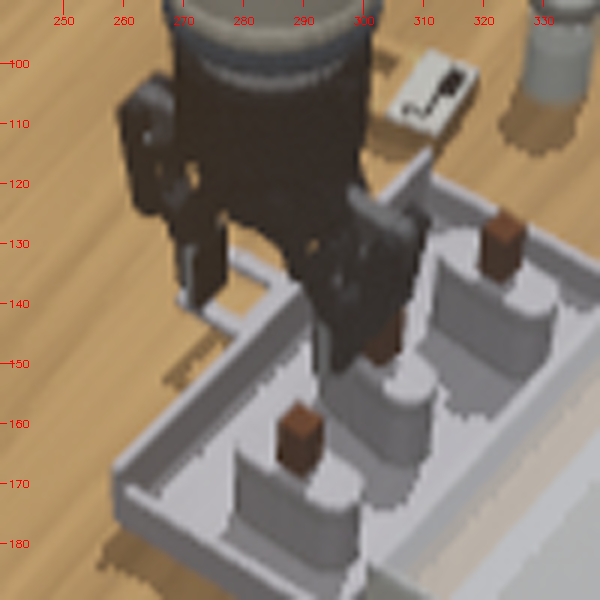

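Request:
arm_command:
  plan:
    - {"translation": [0.7,-1.25,0],"twist": 0,"gripper": 0.7}
    - {"translation": [0.72,-1.27,1.5],"twist": 0,"gripper": 0.7}
    - {"translation": [0.72,-1.27,3.5],"twist": 0,"gripper": 0.7}
    - {"translation": [0.72,-1.27,5.3],"twist": 0,"gripper": 0.7}
    - {"translation": [0.72,-1.27,6.2],"twist": 0,"gripper": 0.7}

```text
clock: 11.12
eef_pos: [578.1, 99.5, 65.1]
tcp_rot: [3.138, -0.024, -0.059]
contact_force: [-1.0, 0.2, 0.3]
opening: 0.702
```

Run:
```python
from h import *
go(578.5,99.5,66,-.06)
f=grab("scene");crop(f,240,90,340,190,6,"pics/e5.png")
f=grab("top");crop(f,180,150,250,220,8,"pics/e6.png")
```

```text
T [0.05, -0.0, -0.09] twist 0.001 | pos [578.1  99.5  65.1] rot [ 3.138 -0.024 -0.059] F [-1.   0.2  0.3] op 0.702 t 11.12
```

View pics/e5.png

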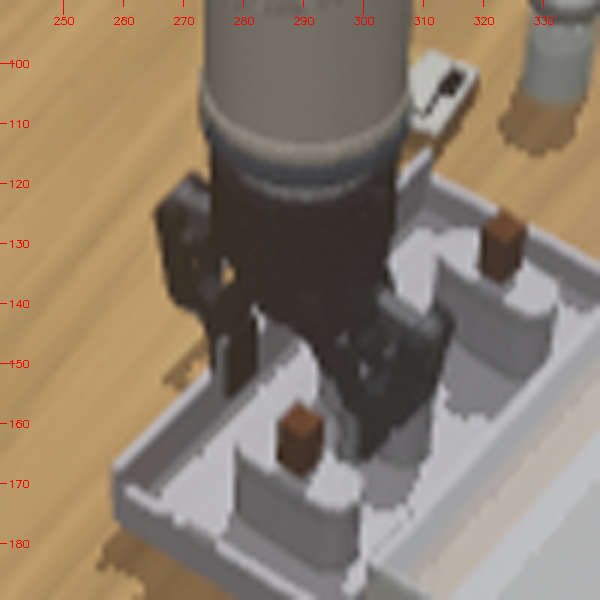

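View pics/e6.png

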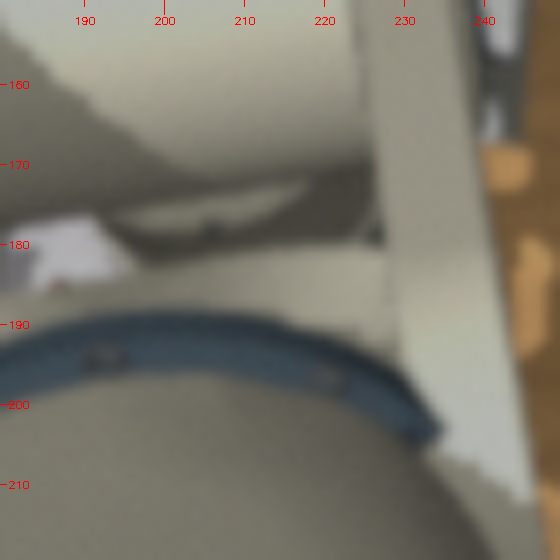

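Run:
```python
from h import *
np.set_printoptions(precision=1,suppress=True)
for z in(70,75,80):print(z,at("scene",278,154,z)[:2],at("scene",299,165,z)[:2])
print(proj("scene",[[578.5,99.5,94],[578.5,99.5,62],[545,99.5,75],[612,99.5,75]]))
```

```text
70 [533.5 114.1] [601.  113.9]
75 [535.7 110.6] [602.9 110.4]
80 [537.9 107.2] [604.8 107. ]
[[289.3 159.2]
 [288.9 166.6]
 [278.6 158.2]
 [299.7 169.2]]
```

```bash
python3 - <<'E'
from h import *
np.set_printoptions(precision=1,suppress=True)
for z in(143,152,160):
  print(z,proj("scene",[off((446,-80.5),-.096,a,b)+(z,) for a in(-30,30) for b in(-11,11)]).tolist())
for z in(65,74,83):
  print(z,proj("scene",[off((578.1,99.5),-.059,a,b)+(z,) for a in(-30,30) for b in(-11,11)]).tolist())
E
python3 -c "
import cv2
a=cv2.imread('pics/last_scene.png')
cv2.imwrite('pics/e7.png',cv2.resize(a[125:185,260:320],None,fx=10,fy=10,interpolation=cv2.INTER_NEAREST))"
```

```text
143 [[193.4794743894758, 167.10254845312002], [199.69083398045723, 161.73971152387256], [210.9470140746173, 179.51131698305403], [217.13906319357443, 173.94351476033657]]
152 [[192.9986371891464, 164.866203935112], [199.25238404377703, 159.48786772099245], [210.56811402273365, 177.30977811612087], [216.80243562156423, 171.72459154432872]]
160 [[192.56614581285243, 162.8547128986487], [198.85805516544843, 157.4626261445327], [210.22723059531197, 175.32912883715838], [216.49961290040574, 169.72849727819164]]
65 [[277.41485101531396, 163.09951934782475], [282.2890346882169, 158.0422468483116], [295.49841835243404, 173.91055796831574], [300.3182264400533, 168.6835115237545]]
74 [[277.4557402368789, 161.01830770680527], [282.3574746200403, 155.94786665384365], [295.64598897739745, 171.85637114409354], [300.4926880945776, 166.61473296177846]]
83 [[277.4971031784165, 158.91298429540043], [282.42670142884043, 153.82940666397718], [295.7952992917439, 169.77796779974932], [300.6691905386108, 164.52175457436294]]
```

View pics/e7.png

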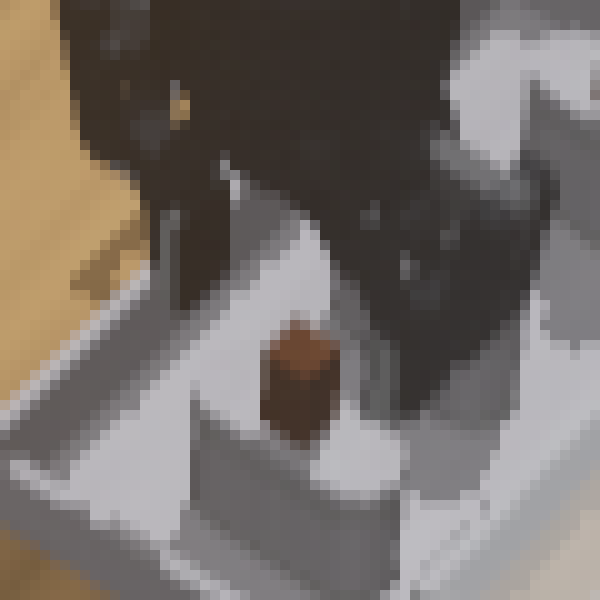

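Request:
arm_command:
  plan:
    - {"translation": [0,0,0],"twist": 0,"gripper": 0.5}
    - {"translation": [0,0,0],"twist": 0,"gripper": 0.4}
    - {"translation": [0,0,0],"twist": 0,"gripper": 0.3}
    - {"translation": [0,0,0],"twist": 0,"gripper": 0.1}
    - {"translation": [0,0,0],"twist": 0,"gripper": 0}
  squeeze: 50

```text
clock: 11.63
eef_pos: [578.7, 99.5, 66.4]
tcp_rot: [3.138, -0.025, -0.059]
contact_force: [0.9, 0.3, 2.6]
opening: 0.157
```

Run:
```python
from h import *
go(578.5,99.5,66,-.06)
f=grab("scene");crop(f,250,120,340,200,7,"pics/e8.png")
```

```text
T [-0.02, -0.0, 0.04] twist 0.001 | pos [578.7  99.5  66.4] rot [ 3.138 -0.025 -0.059] F [0.9 0.3 2.6] op 0.157 t 11.63
```

View pics/e8.png

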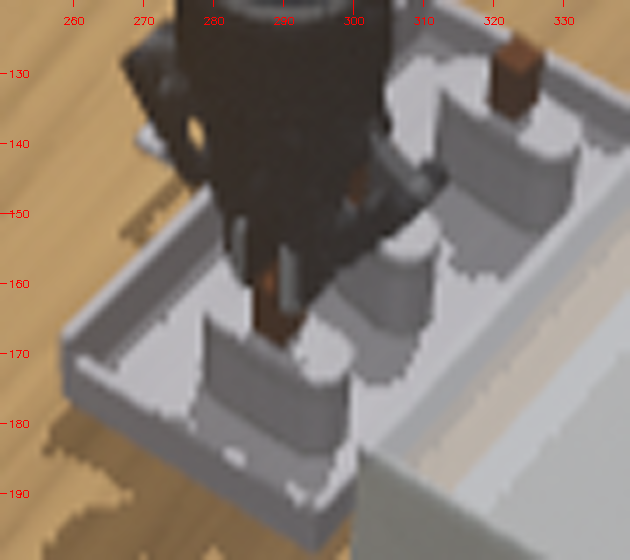

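Request:
arm_command:
  plan:
    - {"translation": [0,0,-2],"twist": 0,"gripper": 0}
    - {"translation": [0,0,-4.5],"twist": 0,"gripper": 0}
    - {"translation": [0,0,-6.5],"twist": 0,"gripper": 0}
    - {"translation": [0,2,-6.5],"twist": 0,"gripper": 0}
    - {"translation": [0,5,-6.5],"twist": 0,"gripper": 0}

```text
clock: 12.1
eef_pos: [575.2, 51.3, 133.1]
tcp_rot: [3.139, -0.028, -0.056]
contact_force: [0.7, -0.6, -2.8]
opening: 0.159
```

Run:
```python
from h import *
for y in(-48,46,0):print(y,off((634.4,-230.1),-.052,-66,y),off((634.4,-230.1),-.052,1.5,y))
p=off((634.4,-230.1),-.052,-66,-48)
go(p[0],p[1],110,-.052)
f=grab("scene");crop(f,240,90,340,190,6,"pics/e9.png")
```

```text
-48 (np.float64(565.9943366067963), np.float64(-274.6046651008153)) (np.float64(633.4030971688629), np.float64(-278.11308347466627))
46 (np.float64(570.880134045937), np.float64(-180.73172446623363)) (np.float64(638.2888946080036), np.float64(-184.24014284008462))
0 (np.float64(568.4892118948682), np.float64(-226.66954647890122)) (np.float64(635.8979724569348), np.float64(-230.17796485275224))
T [0.84, 32.58, 2.43] twist -0.004 | pos [575.2  51.3 133.1] rot [ 3.139 -0.028 -0.056] F [ 0.7 -0.6 -2.8] op 0.159 t 12.1
```

View pics/e9.png

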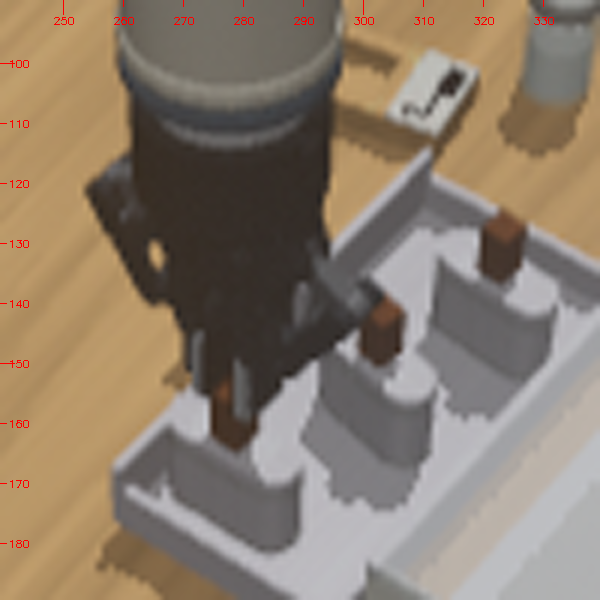

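Request:
arm_command:
  plan:
    - {"translation": [0.2,4,0.3],"twist": 0,"gripper": 0}
    - {"translation": [0.2,8,0.6],"twist": 0,"gripper": 0}
    - {"translation": [0.3,12,1],"twist": 0,"gripper": 0}
    - {"translation": [0.4,16,1],"twist": 0,"gripper": 0}
    - {"translation": [0.5,20,1],"twist": 0,"gripper": 0}

```text
clock: 12.57
eef_pos: [566.6, -156.1, 123.2]
tcp_rot: [3.135, -0.024, -0.057]
contact_force: [0.2, -0.3, -1.8]
opening: 0.155
```

Request:
arm_command:
  plan:
    - {"translation": [0.1,3.5,0],"twist": 0,"gripper": 0}
    - {"translation": [0.2,7,0],"twist": 0,"gripper": 0}
    - {"translation": [0.2,10,0],"twist": 0,"gripper": 0}
    - {"translation": [0.2,12,0],"twist": 0,"gripper": 0}
    - {"translation": [0.2,12.6,0],"twist": 0,"gripper": 0}

```text
clock: 12.98
eef_pos: [560.7, -285.2, 123.8]
tcp_rot: [3.135, -0.024, -0.059]
contact_force: [-0.3, 1.0, -2.3]
opening: 0.156
```

Run:
```python
from h import *
go(564,-274.6,63,-.052)
f=grab("scene");crop(f,170,220,290,330,6,"pics/e10.png")
f=grab("top");crop(f,295,145,395,215,8,"pics/e11.png")
```

```text
T [0.12, -1.12, 6.07] twist -0.007 | pos [ 560.7 -285.2  123.8] rot [ 3.135 -0.024 -0.059] F [-0.3  1.  -2.3] op 0.156 t 12.98
```

View pics/e10.png

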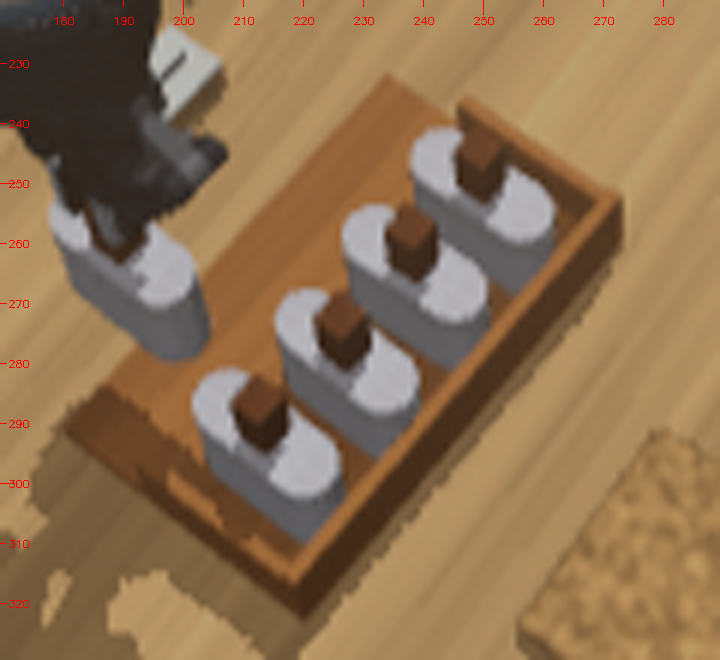

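View pics/e11.png

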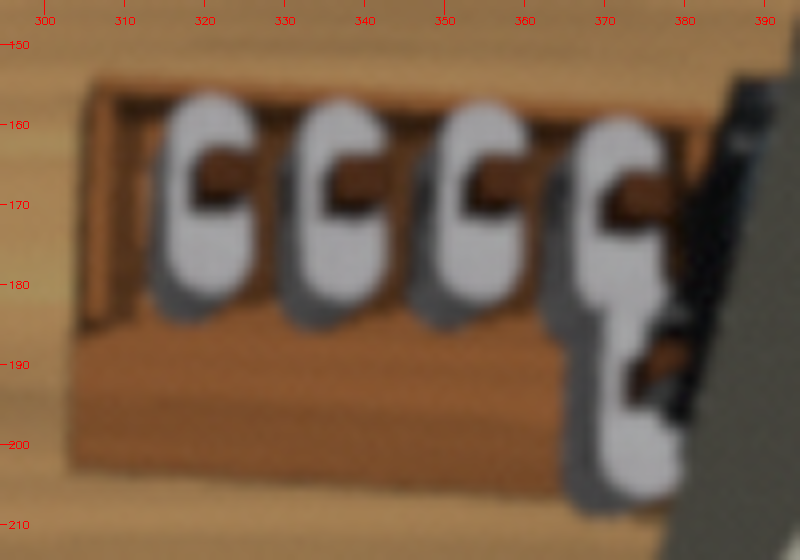

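Request:
arm_command:
  plan:
    - {"translation": [0,-0.5,0],"twist": 0,"gripper": 0}
    - {"translation": [0.1,-1.1,0],"twist": 0,"gripper": 0}
    - {"translation": [0.1,-1.1,2],"twist": 0,"gripper": 0}
    - {"translation": [0.1,-1.1,4],"twist": 0,"gripper": 0}
    - {"translation": [0.1,-1.1,5.5],"twist": 0,"gripper": 0}

```text
clock: 13.5
eef_pos: [563.7, -269.9, 67.6]
tcp_rot: [3.136, -0.023, -0.057]
contact_force: [-0.3, 0.9, -1.8]
opening: 0.16
```

Run:
```python
from h import *
go(566,-274.6,63.5,-.052)
f=grab("scene");crop(f,170,220,290,330,6,"pics/e12.png")
f=grab("top");crop(f,295,145,395,215,8,"pics/e13.png")
```

```text
T [0.24, 0.46, 0.42] twist -0.005 | pos [ 563.7 -269.9   67.6] rot [ 3.136 -0.023 -0.057] F [-0.3  0.9 -1.8] op 0.16 t 13.5
```

View pics/e12.png

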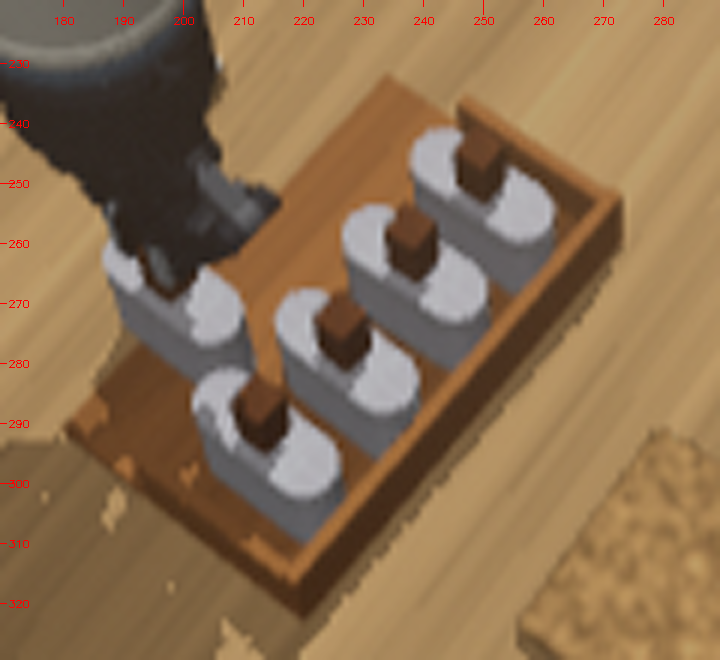

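View pics/e13.png

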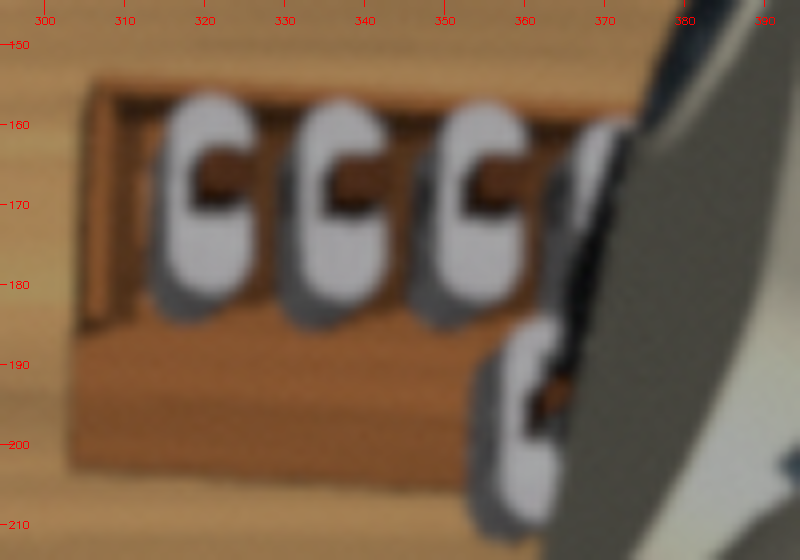

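Request:
arm_command:
  plan:
    - {"translation": [0,0.3,0.2],"twist": 0,"gripper": 0}
    - {"translation": [0,0.3,0.4],"twist": 0,"gripper": 0}
    - {"translation": [0.6,0.35,0.4],"twist": 0,"gripper": 0}
    - {"translation": [1.4,0.35,0.4],"twist": 0,"gripper": 0}
    - {"translation": [2.2,0.35,0.4],"twist": 0,"gripper": 0}

```text
clock: 14.02
eef_pos: [585.4, -274.5, 63.5]
tcp_rot: [3.138, -0.021, -0.057]
contact_force: [0.8, -0.4, -1.4]
opening: 0.157
```

Run:
```python
from h import *
go(634.5,-276.6,63,-.052)
f=grab("scene");crop(f,170,220,290,330,6,"pics/e14.png")
```

```text
T [4.91, -0.07, 0.15] twist -0.005 | pos [ 585.4 -274.5   63.5] rot [ 3.138 -0.021 -0.057] F [ 0.8 -0.4 -1.4] op 0.157 t 14.02
```

View pics/e14.png

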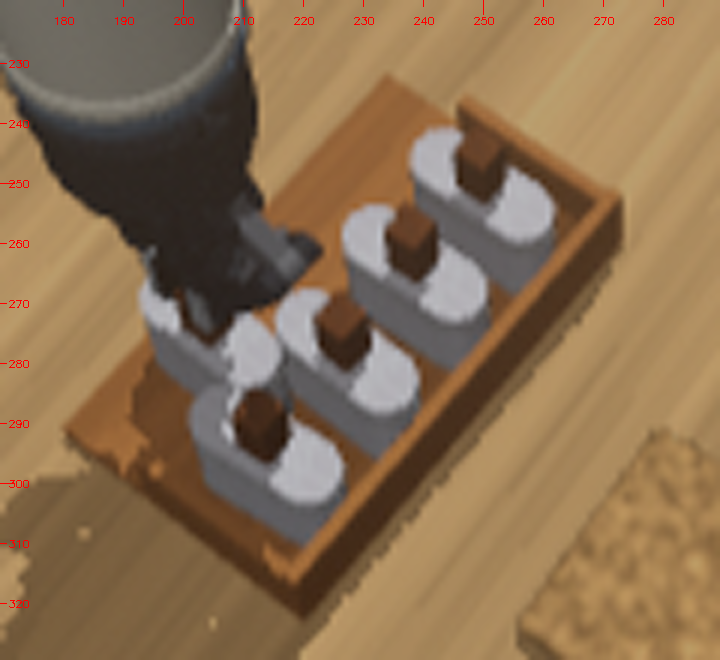

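Request:
arm_command:
  plan:
    - {"translation": [0.7,0,0],"twist": 0,"gripper": 0}
    - {"translation": [1.4,0,0.05],"twist": 0,"gripper": 0}
    - {"translation": [2.1,0,0.05],"twist": 0,"gripper": 0}
    - {"translation": [2.8,0,0.05],"twist": 0,"gripper": 0}
    - {"translation": [3.5,0,0.05],"twist": 0,"gripper": 0}

```text
clock: 14.48
eef_pos: [622.9, -276.8, 63.9]
tcp_rot: [3.137, -0.022, -0.057]
contact_force: [-0.7, -0.5, -2.1]
opening: 0.16
```

Run:
```python
from h import *
go(634.5,-276.6,62.5,-.052)
f=grab("scene");crop(f,170,220,290,330,6,"pics/e15.png")
```

```text
T [1.15, -0.09, 0.17] twist -0.005 | pos [ 622.9 -276.8   63.9] rot [ 3.137 -0.022 -0.057] F [-0.7 -0.5 -2.1] op 0.16 t 14.48
```

View pics/e15.png

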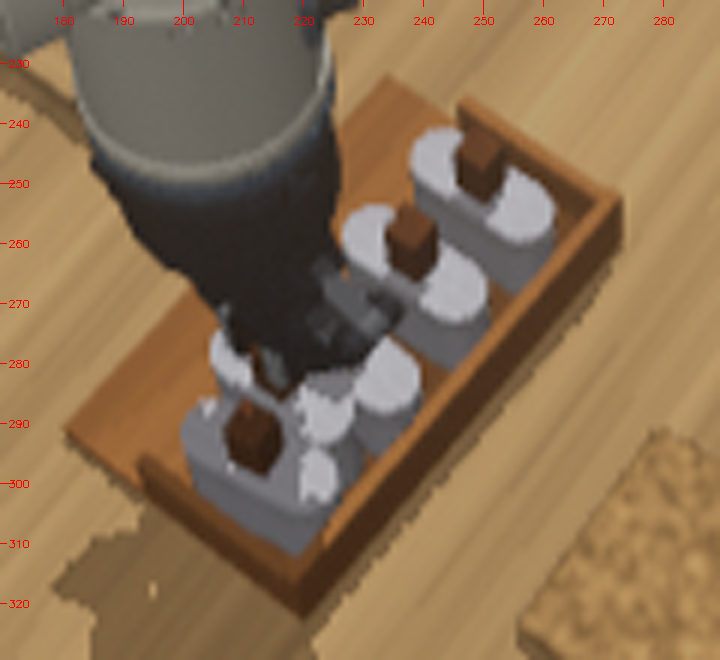

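Request:
arm_command:
  plan:
    - {"translation": [0.5,0,0.1],"twist": 0,"gripper": 0}
    - {"translation": [0.9,0,0.1],"twist": 0,"gripper": 0}
    - {"translation": [1.2,0,0.1],"twist": 0,"gripper": 0}
    - {"translation": [1.5,0,0.1],"twist": 0,"gripper": 0}
    - {"translation": [1.5,0,0.1],"twist": 0,"gripper": 0}

```text
clock: 14.95
eef_pos: [637.0, -277.5, 63.3]
tcp_rot: [3.138, -0.018, -0.057]
contact_force: [-9.5, 0.6, 5.0]
opening: 0.158
```

Run:
```python
from h import *
go(634.5,-276.6,62.5,-.052)
f=grab("scene");crop(f,170,220,290,330,6,"pics/e16.png")
```

```text
T [-0.26, -0.08, 0.07] twist -0.005 | pos [ 637.  -277.5   63.3] rot [ 3.138 -0.018 -0.057] F [-9.5  0.6  5. ] op 0.158 t 14.95
```

View pics/e16.png

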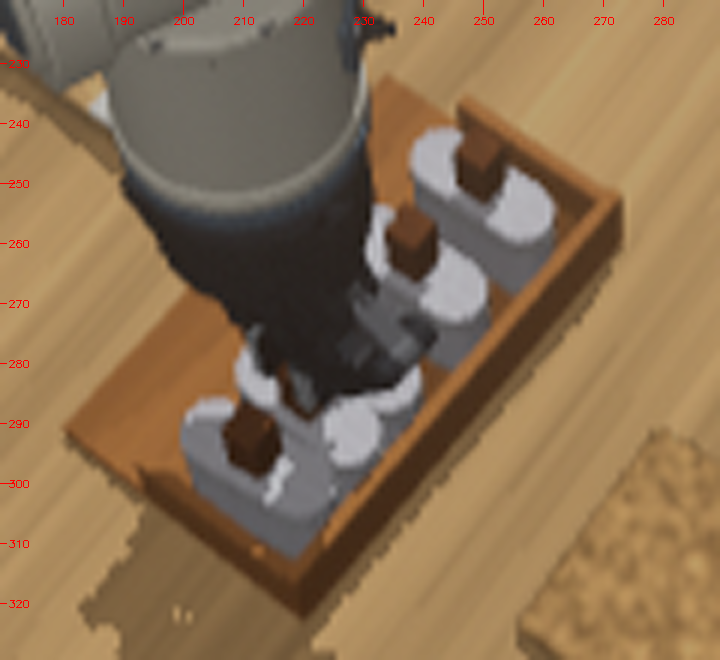

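Request:
arm_command:
  plan:
    - {"translation": [0,0,0.05],"twist": 0,"gripper": 0.3}
    - {"translation": [0,0,0.05],"twist": 0,"gripper": 0.5}
    - {"translation": [0,0,-1],"twist": 0,"gripper": 0.5}
    - {"translation": [0,0,-4],"twist": 0,"gripper": 0.5}
    - {"translation": [0,0,-7],"twist": 0,"gripper": 0.6}

```text
clock: 15.42
eef_pos: [635.2, -276.8, 133.6]
tcp_rot: [3.138, -0.017, -0.057]
contact_force: [0.6, -0.2, 0.9]
opening: 0.602
```

Run:
```python
from h import *
go(575.5,173.5,130,-.06)
f=grab("scene");crop(f,170,220,290,330,6,"pics/f1.png")
t=grab("top");crop(t,130,160,260,230,6,"pics/f2.png")
s=cv2.imread("pics/last_scene.png");crop(s,250,110,340,200,6,"pics/f3.png")
```

```text
T [-8.52, -44.62, 0.07] twist 0.003 | pos [ 635.2 -276.8  133.6] rot [ 3.138 -0.017 -0.057] F [ 0.6 -0.2  0.9] op 0.602 t 15.42
```

View pics/f1.png

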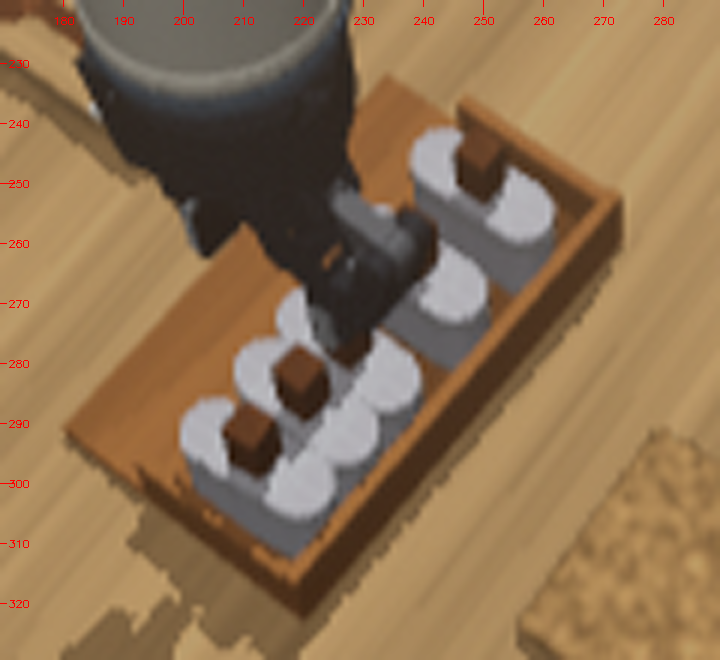

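View pics/f2.png

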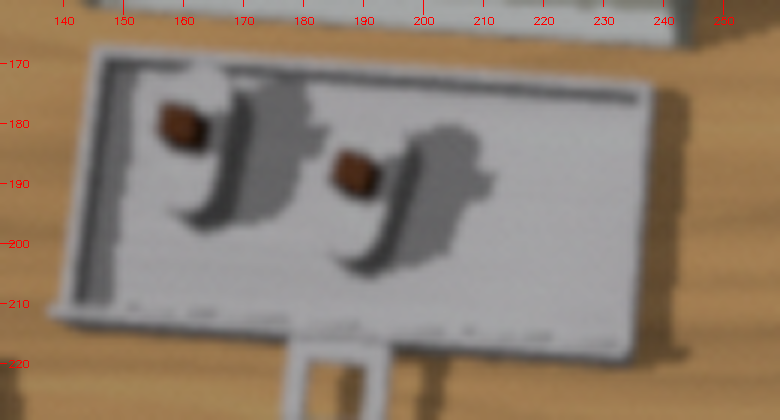

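View pics/f3.png

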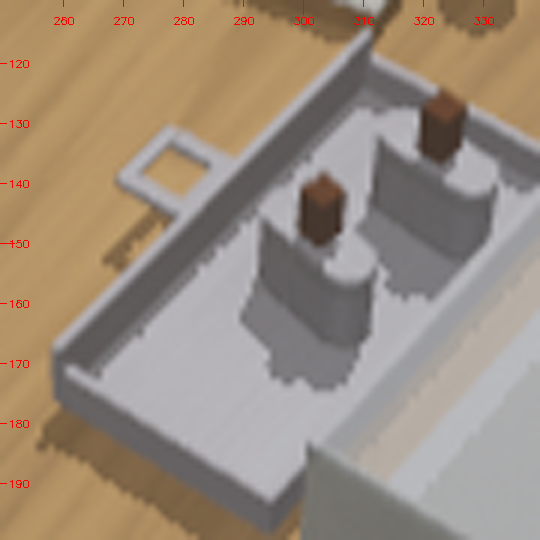

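Request:
arm_command:
  plan:
    - {"translation": [-1,-4,0],"twist": 0,"gripper": 0.6}
    - {"translation": [-2,-8,0],"twist": 0,"gripper": 0.6}
    - {"translation": [-3,-12,0],"twist": 0,"gripper": 0.6}
    - {"translation": [-4,-16,0],"twist": 0,"gripper": 0.6}
    - {"translation": [-5,-20,0],"twist": 0,"gripper": 0.6}

```text
clock: 15.93
eef_pos: [600.8, -74.5, 137.8]
tcp_rot: [3.134, -0.03, -0.057]
contact_force: [1.0, 0.1, 0.0]
opening: 0.596
```

Request:
arm_command:
  plan:
    - {"translation": [-0.5,-4,0],"twist": 0,"gripper": 0.6}
    - {"translation": [-1,-8,0],"twist": 0,"gripper": 0.6}
    - {"translation": [-1.5,-12,0],"twist": 0.03,"gripper": 0.6}
    - {"translation": [-2,-16,0],"twist": 0.06,"gripper": 0.6}
    - {"translation": [-2.5,-19,0],"twist": 0.09,"gripper": 0.6}

```text
clock: 16.35
eef_pos: [587.0, 119.7, 136.5]
tcp_rot: [3.138, -0.032, -0.148]
contact_force: [0.4, 0.1, -1.1]
opening: 0.598
```

Run:
```python
from h import *
go(575.5,173.5,66,-.15)
```

```text
T [-2.15, -5.17, 6.97] twist 0.002 | pos [587.  119.7 136.5] rot [ 3.138 -0.032 -0.148] F [ 0.4  0.1 -1.1] op 0.598 t 16.35
```

Request:
arm_command:
  plan:
    - {"translation": [-1.2,-3,0],"twist": 0,"gripper": 0.6}
    - {"translation": [-2.1,-5,0],"twist": 0,"gripper": 0.6}
    - {"translation": [-2.1,-5.1,1],"twist": 0,"gripper": 0.6}
    - {"translation": [-2.1,-5.1,2],"twist": 0,"gripper": 0.6}
    - {"translation": [-2.1,-5.1,2.5],"twist": 0,"gripper": 0.6}

```text
clock: 16.77
eef_pos: [574.1, 172.6, 109.5]
tcp_rot: [3.138, -0.031, -0.147]
contact_force: [-1.3, -0.4, 0.2]
opening: 0.593
```

Run:
```python
from h import *
go(575.5,173.5,66,-.15)
f=grab("scene");crop(f,250,80,340,170,6,"pics/f4.png")
```

```text
T [-0.01, -0.12, 4.35] twist 0.003 | pos [574.1 172.6 109.5] rot [ 3.138 -0.031 -0.147] F [-1.3 -0.4  0.2] op 0.593 t 16.77
```

View pics/f4.png

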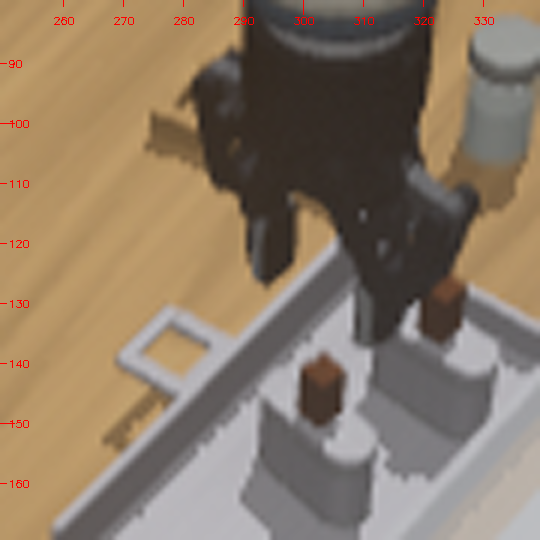

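Request:
arm_command:
  plan:
    - {"translation": [0,-0.1,1.5],"twist": 0,"gripper": 0.6}
    - {"translation": [0,-0.1,3],"twist": 0,"gripper": 0.6}
    - {"translation": [0,-0.1,4.1],"twist": 0,"gripper": 0.6}
    - {"translation": [0,-0.1,4.3],"twist": 0,"gripper": 0.5}
    - {"translation": [0,-0.1,4.3],"twist": 0,"gripper": 0.4}

```text
clock: 17.23
eef_pos: [574.7, 171.6, 64.9]
tcp_rot: [3.136, -0.028, -0.149]
contact_force: [-0.5, 0.3, -0.3]
opening: 0.401
```

Request:
arm_command:
  plan:
    - {"translation": [0,0,0],"twist": 0,"gripper": 0.2}
    - {"translation": [0,0,0],"twist": 0,"gripper": 0}
    - {"translation": [0,0,0],"twist": 0,"gripper": 0}
    - {"translation": [0,0,0],"twist": 0,"gripper": 0}
    - {"translation": [0,0,-0.5],"twist": 0,"gripper": 0}

```text
clock: 17.65
eef_pos: [574.1, 171.5, 69.6]
tcp_rot: [3.136, -0.028, -0.149]
contact_force: [-0.4, -0.2, -2.2]
opening: 0.156
```

Run:
```python
from h import *
go(575.5,173.5,66,-.15)
f=grab("scene");crop(f,250,90,340,180,6,"pics/f5.png")
```

```text
T [0.1, -0.22, 0.36] twist 0.001 | pos [574.1 171.5  69.6] rot [ 3.136 -0.028 -0.149] F [-0.4 -0.2 -2.2] op 0.156 t 17.65
```

View pics/f5.png

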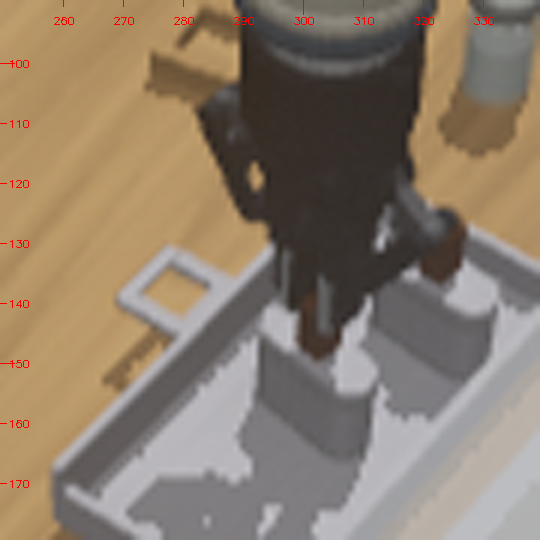

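Request:
arm_command:
  plan:
    - {"translation": [0,0,-2],"twist": 0,"gripper": 0}
    - {"translation": [0,0,-4.5],"twist": 0,"gripper": 0}
    - {"translation": [0,0,-6.5],"twist": 0,"gripper": 0}
    - {"translation": [0,2,-6.5],"twist": 0,"gripper": 0}
    - {"translation": [0,5,-6.5],"twist": -0.04,"gripper": 0}

```text
clock: 18.12
eef_pos: [566.8, 124.7, 138.0]
tcp_rot: [3.137, -0.032, -0.107]
contact_force: [0.4, -0.2, -3.3]
opening: 0.158
```

Run:
```python
from h import *
go(566,-183,120,-.052)
```

```text
T [3.16, 30.59, 2.04] twist -0.055 | pos [566.8 124.7 138. ] rot [ 3.137 -0.032 -0.107] F [ 0.4 -0.2 -3.3] op 0.158 t 18.12
```

Request:
arm_command:
  plan:
    - {"translation": [0.4,4,0.3],"twist": -0.02,"gripper": 0}
    - {"translation": [0.8,8,0.6],"twist": -0.055,"gripper": 0}
    - {"translation": [1.2,12,1],"twist": -0.055,"gripper": 0}
    - {"translation": [1.6,16,1.5],"twist": -0.055,"gripper": 0}
    - {"translation": [2,20,1.5],"twist": -0.055,"gripper": 0}

```text
clock: 18.53
eef_pos: [564.7, -78.0, 124.1]
tcp_rot: [3.136, -0.031, -0.052]
contact_force: [1.1, 0.0, -1.8]
opening: 0.16
```

Run:
```python
from h import *
go(566,-183,120,-.052)
```

```text
T [0.66, 10.47, 0.49] twist 0.0 | pos [564.7 -78.  124.1] rot [ 3.136 -0.031 -0.052] F [ 1.1  0.  -1.8] op 0.16 t 18.53
```

Request:
arm_command:
  plan:
    - {"translation": [0.3,3.5,0],"twist": 0,"gripper": 0}
    - {"translation": [0.5,6.5,0],"twist": 0,"gripper": 0}
    - {"translation": [0.6,8.8,0],"twist": 0,"gripper": 0}
    - {"translation": [0.6,9.8,0],"twist": 0,"gripper": 0}
    - {"translation": [0.6,9.8,0],"twist": 0,"gripper": 0}

```text
clock: 18.95
eef_pos: [565.4, -178.0, 125.0]
tcp_rot: [3.135, -0.031, -0.054]
contact_force: [0.2, 0.1, -2.6]
opening: 0.155
```

Run:
```python
from h import *
go(566,-183,63,-.052)
f=grab("scene");crop(f,170,200,290,320,5,"pics/f6.png")
f=grab("top");crop(f,295,145,395,215,8,"pics/f7.png")
```

```text
T [-0.1, 0.45, 6.2] twist -0.002 | pos [ 565.4 -178.   125. ] rot [ 3.135 -0.031 -0.054] F [ 0.2  0.1 -2.6] op 0.155 t 18.95
```

View pics/f6.png

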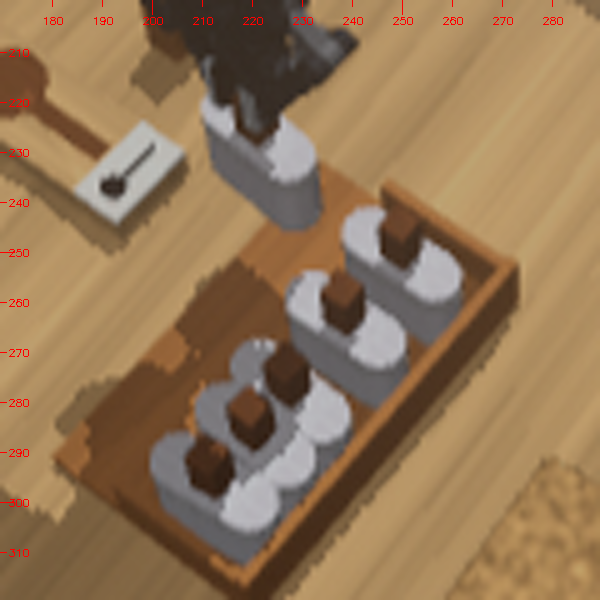

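View pics/f7.png

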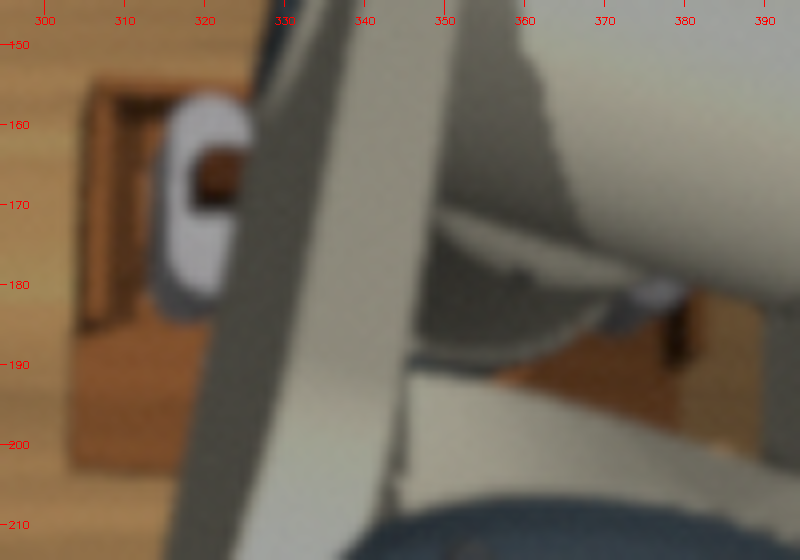

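Run:
```python
from h import *
for p in((250.4,242.2),(238.4,255.2),(227.4,269.6),(220,280.5),(212,290.5)): print(at("scene",p[0],p[1],90)[:2])
```

```text
[ 636.41563738 -158.55650357]
[ 633.26552293 -201.89734972]
[ 634.19621972 -245.284455  ]
[ 636.59047967 -275.89990248]
[ 636.51898965 -304.76087667]
```

Request:
arm_command:
  plan:
    - {"translation": [-0.1,-0.2,1.5],"twist": 0,"gripper": 0}
    - {"translation": [-0.1,-0.2,3.5],"twist": 0,"gripper": 0}
    - {"translation": [-0.1,-0.2,5.3],"twist": 0,"gripper": 0}
    - {"translation": [-0.1,-0.2,6.1],"twist": 0,"gripper": 0}
    - {"translation": [-0.1,-0.2,6.2],"twist": 0,"gripper": 0}

```text
clock: 19.47
eef_pos: [565.5, -172.1, 61.5]
tcp_rot: [3.137, -0.028, -0.051]
contact_force: [-0.4, 0.2, -2.4]
opening: 0.155
```

Run:
```python
from h import *
go(566,-175.5,62,-.052)
f=grab("scene");crop(f,170,200,290,320,5,"pics/f8.png")
```

```text
T [0.07, 0.34, -0.05] twist 0.001 | pos [ 565.5 -172.1   61.5] rot [ 3.137 -0.028 -0.051] F [-0.4  0.2 -2.4] op 0.155 t 19.47
```

View pics/f8.png

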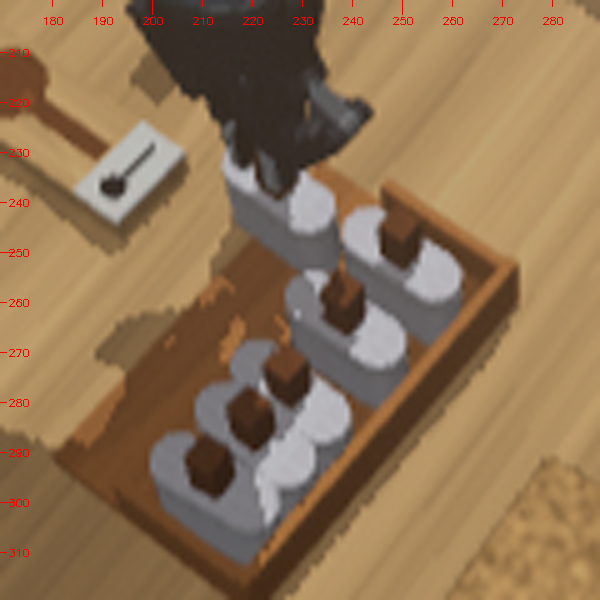

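Request:
arm_command:
  plan:
    - {"translation": [0,0.5,0],"twist": 0,"gripper": 0}
    - {"translation": [0.4,0.5,0],"twist": 0,"gripper": 0}
    - {"translation": [1.1,0.5,0],"twist": 0,"gripper": 0}
    - {"translation": [1.8,0.5,0],"twist": 0,"gripper": 0}
    - {"translation": [2.5,0.5,0],"twist": 0,"gripper": 0}

```text
clock: 19.93
eef_pos: [591.9, -179.1, 63.6]
tcp_rot: [3.137, -0.03, -0.051]
contact_force: [0.1, -0.5, -1.8]
opening: 0.154
```

Request:
arm_command:
  plan:
    - {"translation": [0.6,0,0],"twist": 0,"gripper": 0}
    - {"translation": [1.2,0,0],"twist": 0,"gripper": 0}
    - {"translation": [1.8,0,0],"twist": 0,"gripper": 0}
    - {"translation": [2.4,0,0],"twist": 0,"gripper": 0}
    - {"translation": [3,0,0],"twist": 0,"gripper": 0}

```text
clock: 20.35
eef_pos: [622.4, -180.7, 64.4]
tcp_rot: [3.136, -0.03, -0.051]
contact_force: [-0.2, -0.3, -1.7]
opening: 0.152
```

Run:
```python
from h import *
go(637,-179.5,62,-.052)
f=grab("scene");crop(f,170,200,290,320,5,"pics/f9.png")
```

```text
T [1.44, -0.19, 0.28] twist 0.001 | pos [ 622.4 -180.7   64.4] rot [ 3.136 -0.03  -0.051] F [-0.2 -0.3 -1.7] op 0.152 t 20.35
```

View pics/f9.png

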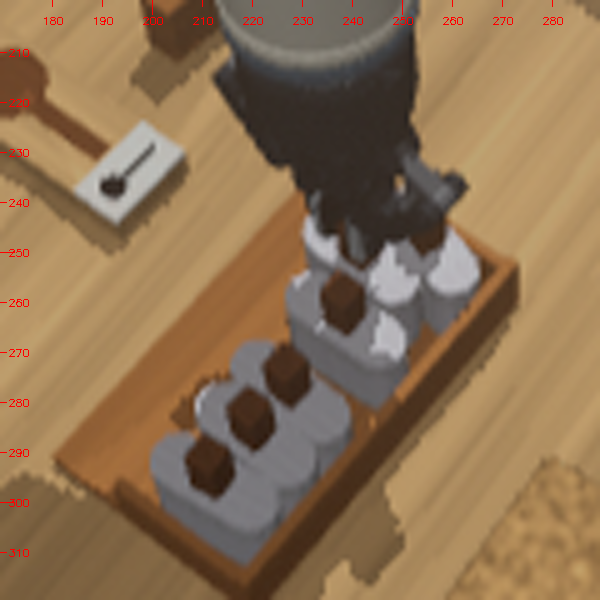

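Request:
arm_command:
  plan:
    - {"translation": [0.5,0,0.15],"twist": 0,"gripper": 0}
    - {"translation": [1.0,0,0.25],"twist": 0,"gripper": 0}
    - {"translation": [1.4,0,0.25],"twist": 0,"gripper": 0}
    - {"translation": [1.7,0,0.25],"twist": 0,"gripper": 0}
    - {"translation": [1.8,0,0.25],"twist": 0,"gripper": 0}

```text
clock: 20.82
eef_pos: [641.3, -181.6, 62.4]
tcp_rot: [3.137, -0.029, -0.051]
contact_force: [-3.4, -0.1, -1.3]
opening: 0.159
```

Request:
arm_command:
  plan:
    - {"translation": [0.1,0,0],"twist": 0,"gripper": 0}
    - {"translation": [0.2,0,0],"twist": 0,"gripper": 0}
    - {"translation": [0.2,0,0],"twist": 0,"gripper": 0}
    - {"translation": [0,0,0],"twist": 0,"gripper": 0.3}
    - {"translation": [0,0,0],"twist": 0,"gripper": 0.5}

```text
clock: 21.23
eef_pos: [641.9, -181.7, 62.8]
tcp_rot: [3.136, -0.031, -0.051]
contact_force: [0.6, -0.3, 0.6]
opening: 0.427
```

Request:
arm_command:
  plan:
    - {"translation": [0,0,0],"twist": 0,"gripper": 0.5}
    - {"translation": [0,0,-1],"twist": 0,"gripper": 0.5}
    - {"translation": [0,0,-3],"twist": 0,"gripper": 0.5}
    - {"translation": [0,0,-5],"twist": 0,"gripper": 0.5}
    - {"translation": [0,0,-7],"twist": 0,"gripper": 0.6}

```text
clock: 21.65
eef_pos: [640.2, -181.2, 134.5]
tcp_rot: [3.136, -0.032, -0.051]
contact_force: [0.5, -0.6, 0.4]
opening: 0.598
```

Run:
```python
from h import *
go(595.5,247,130,-.15)
f=grab("scene");crop(f,170,200,290,320,5,"pics/g1.png")
t=grab("top");crop(t,130,160,260,230,6,"pics/g2.png")
s=cv2.imread("pics/last_scene.png");crop(s,250,110,340,200,6,"pics/g3.png")
```

```text
T [-6.68, -42.54, 0.01] twist 0.099 | pos [ 640.2 -181.2  134.5] rot [ 3.136 -0.032 -0.051] F [ 0.5 -0.6  0.4] op 0.598 t 21.65
```

View pics/g1.png

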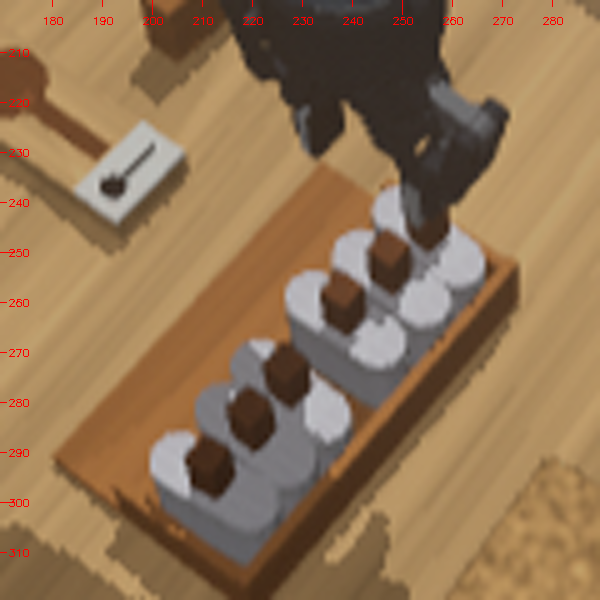

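View pics/g2.png

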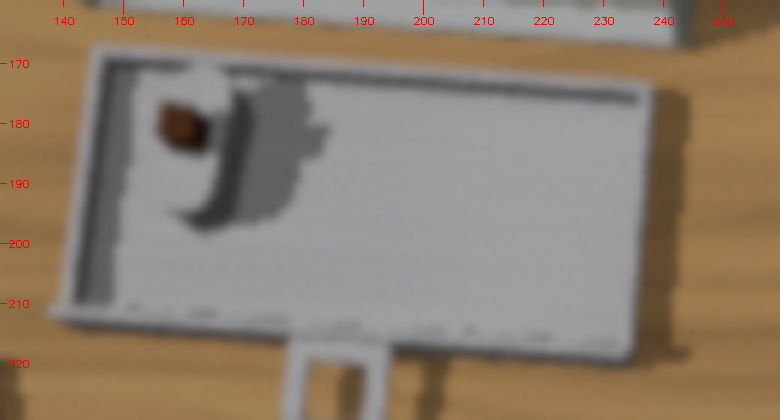

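View pics/g3.png

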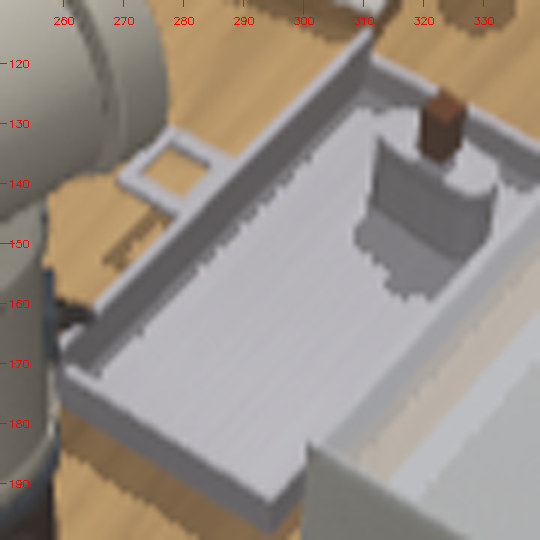

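Request:
arm_command:
  plan:
    - {"translation": [-0.7,-4,0],"twist": 0,"gripper": 0.6}
    - {"translation": [-1.4,-8,0],"twist": 0,"gripper": 0.6}
    - {"translation": [-2.1,-12,0],"twist": 0,"gripper": 0.6}
    - {"translation": [-2.8,-16,0],"twist": 0,"gripper": 0.6}
    - {"translation": [-3.5,-20,0],"twist": 0,"gripper": 0.6}

```text
clock: 22.17
eef_pos: [617.8, 21.2, 135.3]
tcp_rot: [3.135, -0.04, -0.052]
contact_force: [0.7, -0.1, 0.3]
opening: 0.601
```

Request:
arm_command:
  plan:
    - {"translation": [-0.6,-4,0],"twist": 0,"gripper": 0.55}
    - {"translation": [-1.2,-8,0],"twist": 0,"gripper": 0.55}
    - {"translation": [-1.8,-12,0],"twist": 0.02,"gripper": 0.55}
    - {"translation": [-2.2,-15,0],"twist": 0.05,"gripper": 0.55}
    - {"translation": [-2.4,-17,0],"twist": 0.08,"gripper": 0.55}

```text
clock: 22.58
eef_pos: [602.2, 195.6, 133.5]
tcp_rot: [3.139, -0.04, -0.132]
contact_force: [0.4, -0.6, -0.0]
opening: 0.552
```

Run:
```python
from h import *
go(596,245.3,66,-.13)
```

```text
T [-1.53, -4.86, 6.68] twist -0.002 | pos [602.2 195.6 133.5] rot [ 3.139 -0.04  -0.132] F [ 0.4 -0.6 -0. ] op 0.552 t 22.58
```

Request:
arm_command:
  plan:
    - {"translation": [-1,-2.5,0],"twist": 0,"gripper": 0.55}
    - {"translation": [-1.5,-4.5,0],"twist": 0,"gripper": 0.55}
    - {"translation": [-1.5,-4.8,0.5],"twist": 0,"gripper": 0.55}
    - {"translation": [-1.5,-4.8,1.5],"twist": 0,"gripper": 0.55}
    - {"translation": [-1.5,-4.8,2],"twist": 0,"gripper": 0.55}

```text
clock: 23.0
eef_pos: [594.0, 244.3, 111.3]
tcp_rot: [3.138, -0.04, -0.131]
contact_force: [0.5, 0.6, -0.2]
opening: 0.553
```

Run:
```python
from h import *
go(596,245.3,66,-.13)
f=grab("scene");crop(f,270,60,360,150,6,"pics/g4.png")
```

```text
T [0.01, -0.14, 4.54] twist -0.001 | pos [594.  244.3 111.3] rot [ 3.138 -0.04  -0.131] F [ 0.5  0.6 -0.2] op 0.553 t 23.0
```

View pics/g4.png

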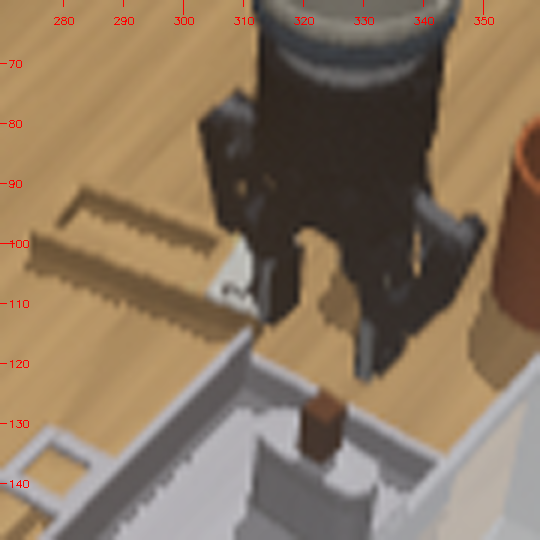

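Request:
arm_command:
  plan:
    - {"translation": [0,-0.1,1.5],"twist": 0,"gripper": 0.55}
    - {"translation": [0,-0.1,3],"twist": 0,"gripper": 0.55}
    - {"translation": [0,-0.1,4.2],"twist": 0,"gripper": 0.55}
    - {"translation": [0,-0.1,4.5],"twist": 0,"gripper": 0.5}
    - {"translation": [0,-0.1,4.5],"twist": 0,"gripper": 0.4}

```text
clock: 23.47
eef_pos: [594.6, 243.0, 64.1]
tcp_rot: [3.136, -0.036, -0.133]
contact_force: [1.0, -0.9, 0.8]
opening: 0.399
```

Request:
arm_command:
  plan:
    - {"translation": [0,0,0],"twist": 0,"gripper": 0.2}
    - {"translation": [0,0,0],"twist": 0,"gripper": 0}
    - {"translation": [0,0,0],"twist": 0,"gripper": 0}
    - {"translation": [0,0,0],"twist": 0,"gripper": 0}
    - {"translation": [0,0,0],"twist": 0,"gripper": 0}

```text
clock: 23.88
eef_pos: [594.8, 243.1, 64.7]
tcp_rot: [3.136, -0.037, -0.133]
contact_force: [-1.2, -1.2, 2.1]
opening: 0.16
```

Request:
arm_command:
  plan:
    - {"translation": [0,0,-1.5],"twist": 0,"gripper": 0}
    - {"translation": [0,0,-3.5],"twist": 0,"gripper": 0}
    - {"translation": [0,0,-5.5],"twist": 0,"gripper": 0}
    - {"translation": [0,0,-7],"twist": 0,"gripper": 0}
    - {"translation": [0,2,-7],"twist": 0,"gripper": 0}

```text
clock: 24.3
eef_pos: [592.2, 227.3, 138.6]
tcp_rot: [3.141, -0.042, -0.131]
contact_force: [1.3, 0.8, -1.6]
opening: 0.156
```

Run:
```python
from h import *
go(566,-224,125,-.052)
f=grab("scene");crop(f,250,60,350,160,6,"pics/g5.png")
```

```text
T [3.24, 45.08, 1.53] twist -0.079 | pos [592.2 227.3 138.6] rot [ 3.141 -0.042 -0.131] F [ 1.3  0.8 -1.6] op 0.156 t 24.3
```

View pics/g5.png

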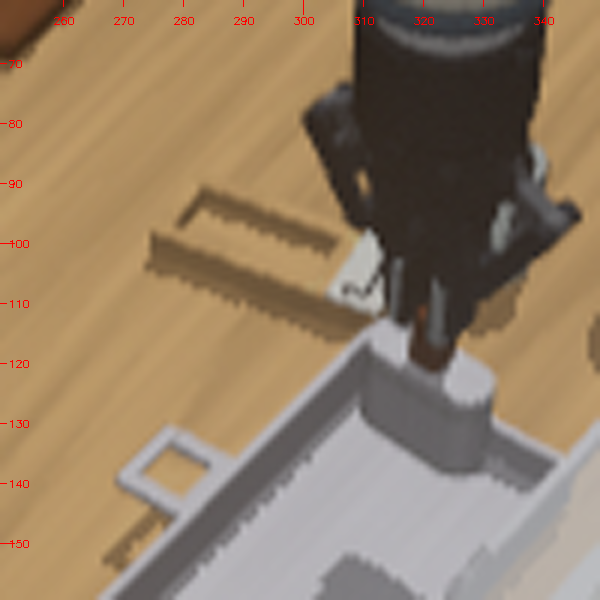

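Request:
arm_command:
  plan:
    - {"translation": [0.2,3,0],"twist": 0,"gripper": 0}
    - {"translation": [0.4,7,0],"twist": -0.03,"gripper": 0}
    - {"translation": [0.7,11,0.5],"twist": -0.08,"gripper": 0}
    - {"translation": [1,15,1],"twist": -0.08,"gripper": 0}
    - {"translation": [1.3,19,1],"twist": -0.08,"gripper": 0}

```text
clock: 24.77
eef_pos: [577.4, 30.3, 127.5]
tcp_rot: [3.133, -0.038, -0.05]
contact_force: [1.0, -0.4, -2.3]
opening: 0.161
```

Request:
arm_command:
  plan:
    - {"translation": [0.1,4,0],"twist": 0,"gripper": 0}
    - {"translation": [0.2,8,0],"twist": 0,"gripper": 0}
    - {"translation": [0.3,12,0],"twist": 0,"gripper": 0}
    - {"translation": [0.4,16,0],"twist": 0,"gripper": 0}
    - {"translation": [0.5,19,0],"twist": 0,"gripper": 0}

```text
clock: 25.18
eef_pos: [572.1, -162.7, 129.3]
tcp_rot: [3.132, -0.038, -0.051]
contact_force: [0.7, 1.2, -1.9]
opening: 0.161
```

Run:
```python
from h import *
go(566,-224,125,-.052)
s=cv2.imread("pics/last_scene.png")
f=grab("scene");crop(f,170,200,290,320,5,"pics/g6.png")
```

```text
T [-0.31, 6.15, 0.48] twist 0.001 | pos [ 572.1 -162.7  129.3] rot [ 3.132 -0.038 -0.051] F [ 0.7  1.2 -1.9] op 0.161 t 25.18
```

View pics/g6.png

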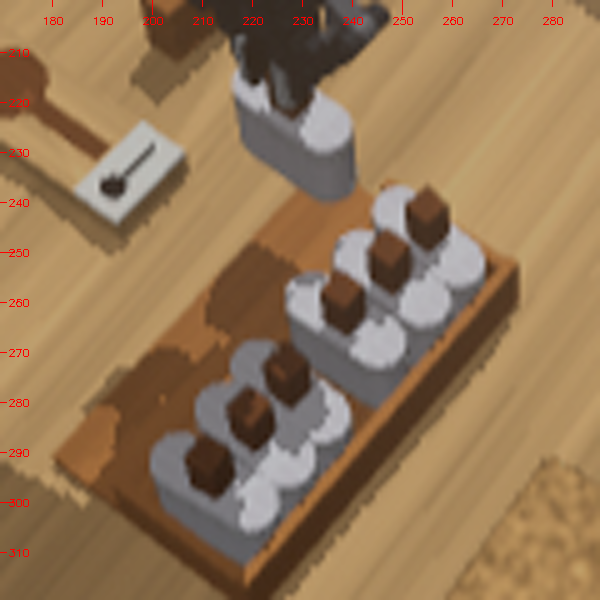

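Request:
arm_command:
  plan:
    - {"translation": [-0.2,2.5,0],"twist": 0,"gripper": 0}
    - {"translation": [-0.4,4.5,0],"twist": 0,"gripper": 0}
    - {"translation": [-0.5,5.6,0],"twist": 0,"gripper": 0}
    - {"translation": [-0.5,5.8,1.5],"twist": 0,"gripper": 0}
    - {"translation": [-0.5,5.8,3],"twist": 0,"gripper": 0}

```text
clock: 25.65
eef_pos: [566.2, -225.8, 100.5]
tcp_rot: [3.129, -0.041, -0.053]
contact_force: [-0.2, -0.1, -2.7]
opening: 0.154
```

Run:
```python
from h import *
go(566,-222,62,-.052)
f=grab("scene");crop(f,170,200,290,320,5,"pics/g7.png")
f=grab("top");crop(f,295,145,395,215,8,"pics/g8.png")
```

```text
T [-0.19, -0.42, 3.84] twist -0.001 | pos [ 566.2 -225.8  100.5] rot [ 3.129 -0.041 -0.053] F [-0.2 -0.1 -2.7] op 0.154 t 25.65
```

View pics/g7.png

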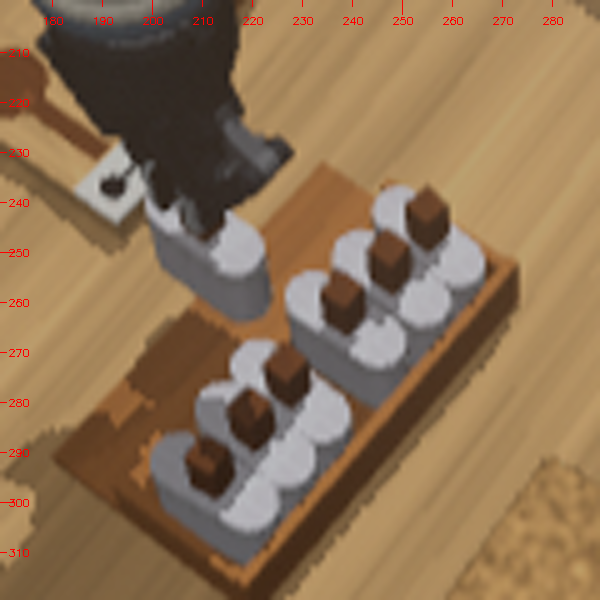

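View pics/g8.png

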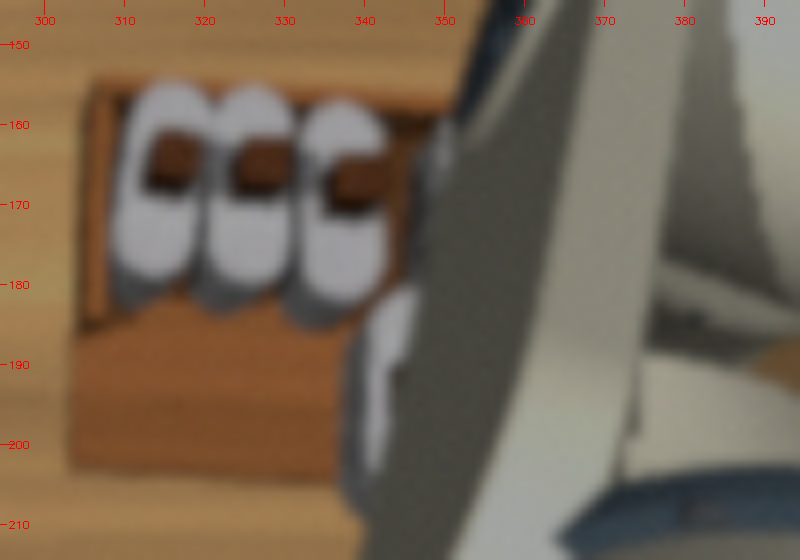

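Request:
arm_command:
  plan:
    - {"translation": [-0.2,-0.1,1.5],"twist": 0,"gripper": 0}
    - {"translation": [-0.2,-0.1,3],"twist": 0,"gripper": 0}
    - {"translation": [-0.2,-0.1,3.8],"twist": 0,"gripper": 0}
    - {"translation": [0.4,-0.1,3.8],"twist": 0,"gripper": 0}
    - {"translation": [1.2,-0.1,3.85],"twist": 0,"gripper": 0}

```text
clock: 26.17
eef_pos: [577.3, -223.6, 60.4]
tcp_rot: [3.132, -0.034, -0.052]
contact_force: [-1.0, -0.3, -1.7]
opening: 0.161
```

Run:
```python
from h import *
go(637,-229,61.5,-.052)
f=grab("scene");crop(f,170,200,290,320,5,"pics/g9.png")
```

```text
T [5.99, 0.23, 0.1] twist 0.0 | pos [ 577.3 -223.6   60.4] rot [ 3.132 -0.034 -0.052] F [-1.  -0.3 -1.7] op 0.161 t 26.17
```

View pics/g9.png

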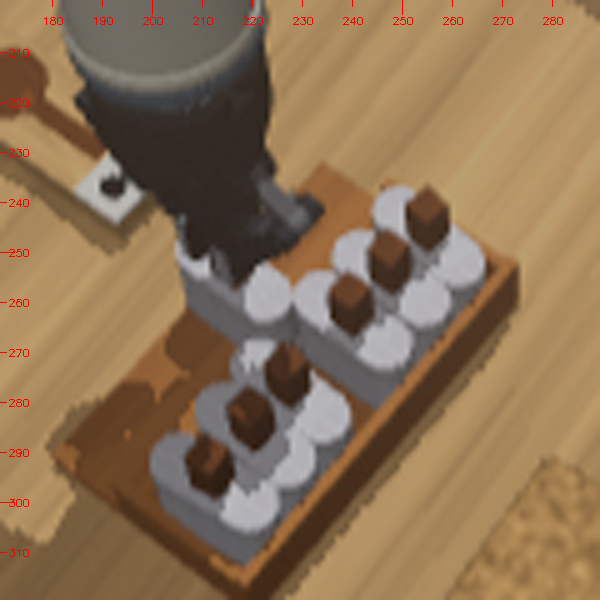

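Request:
arm_command:
  plan:
    - {"translation": [0,0.3,-0.1],"twist": 0,"gripper": 0}
    - {"translation": [0.2,0.4,-0.1],"twist": 0,"gripper": 0}
    - {"translation": [0.7,0.4,-0.1],"twist": 0,"gripper": 0}
    - {"translation": [1.2,0.4,-0.1],"twist": 0,"gripper": 0}
    - {"translation": [1.7,0.4,-0.1],"twist": 0,"gripper": 0}

```text
clock: 26.63
eef_pos: [596.7, -228.9, 62.4]
tcp_rot: [3.131, -0.037, -0.052]
contact_force: [-0.1, 0.0, -1.3]
opening: 0.16
```

Run:
```python
from h import *
go(637,-229,61.5,-.052)
f=grab("scene");crop(f,170,200,290,320,5,"pics/h1.png")
```

```text
T [4.02, -0.2, 0.23] twist -0.0 | pos [ 596.7 -228.9   62.4] rot [ 3.131 -0.037 -0.052] F [-0.1  0.  -1.3] op 0.16 t 26.63
```

View pics/h1.png

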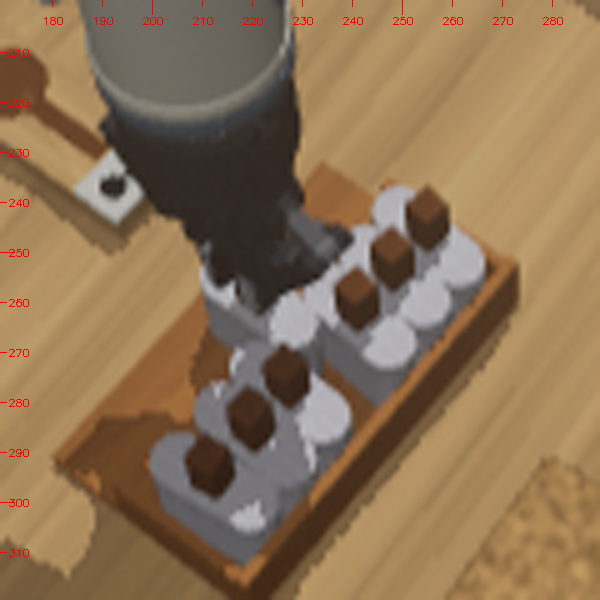

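Going well; continue pushing slowly.

Request:
arm_command:
  plan:
    - {"translation": [0.4,0,0],"twist": 0,"gripper": 0}
    - {"translation": [0.9,0,0.05],"twist": 0,"gripper": 0}
    - {"translation": [1.4,0,0.05],"twist": 0,"gripper": 0}
    - {"translation": [1.9,-0.05,0.05],"twist": 0,"gripper": 0}
    - {"translation": [2.4,-0.05,0.05],"twist": 0,"gripper": 0}

```text
clock: 27.1
eef_pos: [622.3, -229.9, 62.9]
tcp_rot: [3.131, -0.038, -0.052]
contact_force: [-0.7, -2.6, -2.6]
opening: 0.16
```

Run:
```python
from h import *
go(637,-229,61.5,-.052)
f=grab("scene");crop(f,170,200,290,320,5,"pics/h2.png")
```

```text
T [1.45, -0.17, 0.19] twist 0.0 | pos [ 622.3 -229.9   62.9] rot [ 3.131 -0.038 -0.052] F [-0.7 -2.6 -2.6] op 0.16 t 27.1
```

View pics/h2.png

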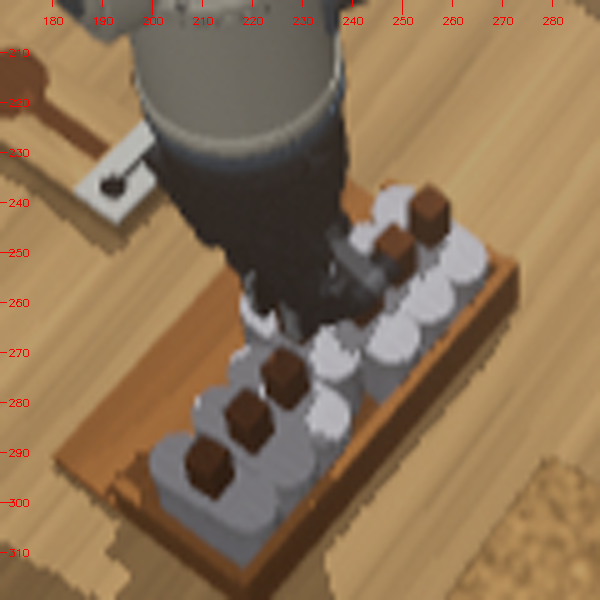

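Request:
arm_command:
  plan:
    - {"translation": [0.4,0.05,0.05],"twist": 0,"gripper": 0}
    - {"translation": [0.8,0.1,0.1],"twist": 0,"gripper": 0}
    - {"translation": [1.2,0.1,0.15],"twist": 0,"gripper": 0}
    - {"translation": [1.6,0.1,0.15],"twist": 0,"gripper": 0}
    - {"translation": [1.8,0.1,0.15],"twist": 0,"gripper": 0}

```text
clock: 27.57
eef_pos: [640.3, -231.6, 61.9]
tcp_rot: [3.131, -0.036, -0.052]
contact_force: [-7.2, -0.7, 1.0]
opening: 0.156
```

Run:
```python
from h import *
go(637,-229,61.5,-.052)
f=grab("scene");crop(f,170,200,290,320,5,"pics/h3.png")
```

```text
T [-0.35, -0.25, 0.02] twist 0.0 | pos [ 640.3 -231.6   61.9] rot [ 3.131 -0.036 -0.052] F [-7.2 -0.7  1. ] op 0.156 t 27.57
```

View pics/h3.png

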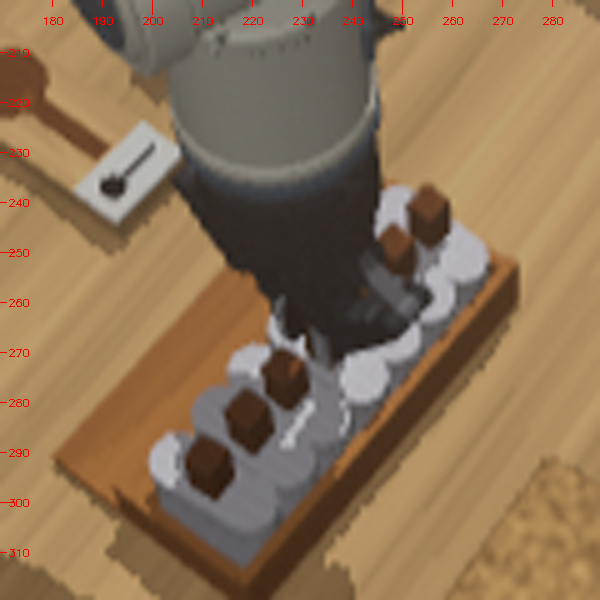

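Request:
arm_command:
  plan:
    - {"translation": [0.1,0,0],"twist": 0,"gripper": 0}
    - {"translation": [0.1,0,0],"twist": 0,"gripper": 0}
    - {"translation": [0,0,0],"twist": 0,"gripper": 0.3}
    - {"translation": [0,0,0],"twist": 0,"gripper": 0.45}
    - {"translation": [0,0,0],"twist": 0,"gripper": 0.45}

```text
clock: 28.03
eef_pos: [641.3, -231.7, 62.3]
tcp_rot: [3.131, -0.038, -0.052]
contact_force: [-0.5, -0.5, 0.4]
opening: 0.454
```

Request:
arm_command:
  plan:
    - {"translation": [0,0,-2],"twist": 0,"gripper": 0.45}
    - {"translation": [0,0,-5],"twist": 0,"gripper": 0.45}
    - {"translation": [0,0,-8],"twist": 0,"gripper": 0.45}
    - {"translation": [-3,-3,-8],"twist": 0,"gripper": 0.45}
    - {"translation": [-6,-7,-8],"twist": 0,"gripper": 0.3}

```text
clock: 28.45
eef_pos: [589.3, -166.5, 142.4]
tcp_rot: [3.13, -0.045, -0.054]
contact_force: [-0.7, 0.6, -0.1]
opening: 0.324
```

Request:
arm_command:
  plan:
    - {"translation": [-2,-4,0],"twist": 0,"gripper": 0.3}
    - {"translation": [-4,-8,0],"twist": 0,"gripper": 0.3}
    - {"translation": [-7,-12,0],"twist": 0,"gripper": 0.2}
    - {"translation": [-10,-14,0],"twist": 0,"gripper": 0.1}
    - {"translation": [-12,-16,0],"twist": 0,"gripper": 0}

```text
clock: 28.87
eef_pos: [476.8, 1.5, 135.4]
tcp_rot: [3.13, -0.046, -0.053]
contact_force: [0.6, 0.4, 1.0]
opening: 0.003
```

Run:
```python
from h import *
go(420,190,60,-.06)
f=grab("scene");crop(f,170,220,290,330,6,"pics/h4.png")
f=grab("top");crop(f,295,145,395,215,8,"pics/h5.png")
```

```text
T [-7.01, -18.6, 7.01] twist 0.007 | pos [476.8   1.5 135.4] rot [ 3.13  -0.046 -0.053] F [0.6 0.4 1. ] op 0.003 t 28.87
```

View pics/h4.png

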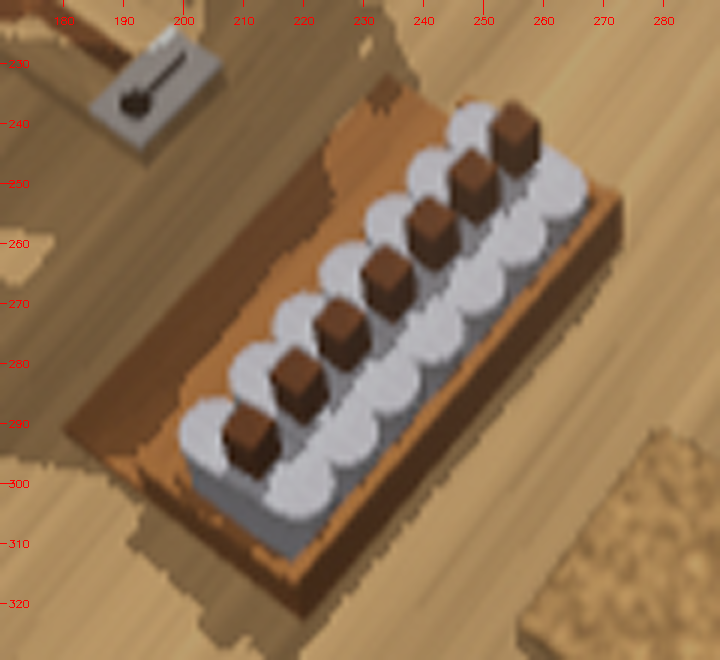

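View pics/h5.png

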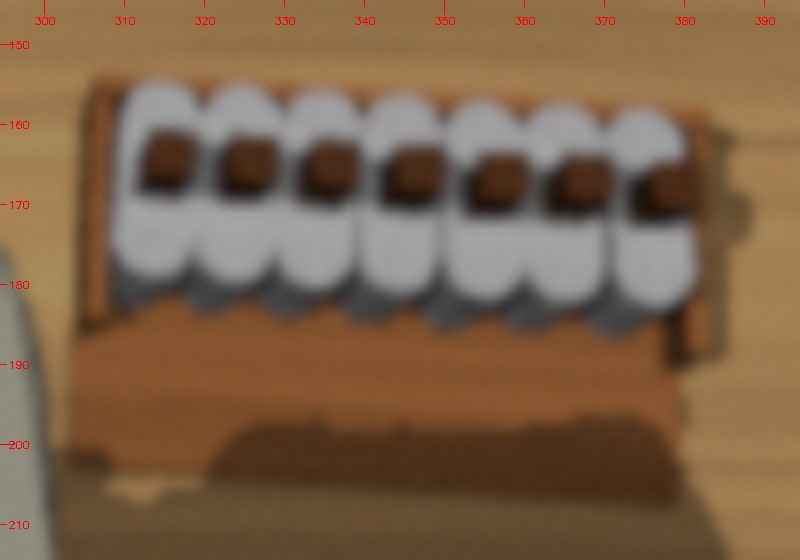

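Run:
```python
from h import *
np.set_printoptions(precision=1,suppress=True)
def rk(p): 
    d=p[:2]-np.array([634.4,-230.1]);c,s=np.cos(-.052),np.sin(-.052);return np.array([c*d[0]+s*d[1],-s*d[0]+c*d[1]])
print("scene knob");
for p in((255.2,238.5),(248.5,246.8),(241.5,254.7),(233.9,262.5),(226.2,271.6),(219,280.1),(211.3,289.8)): print(rk(at("scene",*p,90)))
# front noses by threshold in top: column profile
t=cv2.imread("pics/last_top.png").astype(int)
s=cv2.imread("pics/last_scene.png")
sat=t.max(2)-t.min(2)
for u in(314.5,324.3,334.5,344.5,354.8,365,374.8):
    col=sat[172:192,int(round(u))];print(u,col.tolist())
```

```text
scene knob
[ 1.2 86.2]
[ 2.3 59.3]
[ 2.3 33.4]
[1.  7.5]
[  1.6 -20.6]
[  2.2 -46.2]
[  3.7 -74.1]
314.5 [1, 2, 2, 1, 2, 3, 2, 1, 0, 7, 31, 63, 79, 85, 87, 88, 89, 86, 89, 88]
324.3 [2, 1, 1, 1, 1, 2, 2, 4, 2, 3, 20, 49, 75, 84, 86, 87, 88, 87, 88, 89]
334.5 [1, 2, 3, 2, 2, 2, 1, 2, 2, 1, 11, 35, 63, 80, 85, 87, 88, 89, 86, 87]
344.5 [1, 2, 3, 3, 2, 3, 4, 3, 2, 2, 2, 16, 45, 74, 84, 86, 89, 88, 87, 86]
354.8 [2, 1, 1, 2, 2, 3, 2, 3, 2, 3, 2, 7, 33, 61, 79, 84, 87, 90, 88, 86]
365 [4, 1, 2, 2, 2, 2, 2, 3, 3, 2, 1, 6, 29, 58, 77, 84, 84, 88, 88, 86]
374.8 [8, 2, 2, 2, 2, 1, 2, 2, 2, 2, 1, 1, 9, 37, 66, 80, 83, 84, 86, 88]
```

Request:
arm_command:
  plan:
    - {"translation": [-2,-4,0],"twist": 0,"gripper": 0}
    - {"translation": [-4,-8,0],"twist": 0,"gripper": 0}
    - {"translation": [-6,-12,0.5],"twist": 0,"gripper": 0}
    - {"translation": [-6.5,-16,1],"twist": 0,"gripper": 0}
    - {"translation": [-6.8,-18.5,2],"twist": 0.01,"gripper": 0}

```text
clock: 29.38
eef_pos: [418.1, 193.1, 111.5]
tcp_rot: [3.133, -0.047, -0.062]
contact_force: [1.3, -0.3, 1.1]
opening: 0.002
```

Run:
```python
from h import *
go(430,188.6,28,-.062)
f=grab("scene");crop(f,200,60,340,180,5,"pics/h6.png")
```

```text
T [0.82, 0.31, 8.4] twist 0.0 | pos [418.1 193.1 111.5] rot [ 3.133 -0.047 -0.062] F [ 1.3 -0.3  1.1] op 0.002 t 29.38
```

View pics/h6.png

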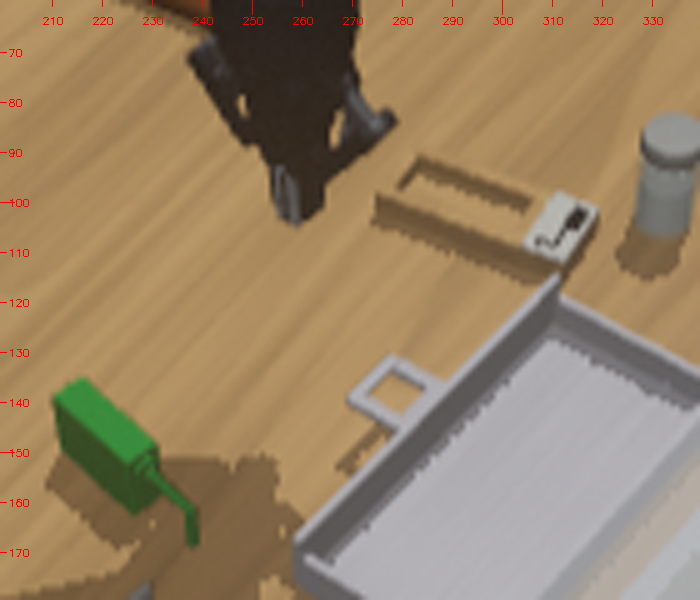

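Request:
arm_command:
  plan:
    - {"translation": [0.4,0.2,0],"twist": 0.12,"gripper": 0}
    - {"translation": [0.6,0.3,0],"twist": 0.24,"gripper": 0}
    - {"translation": [0.6,0.3,0],"twist": 0.36,"gripper": 0}
    - {"translation": [0.6,0.3,0],"twist": 0.48,"gripper": 0}
    - {"translation": [0.6,0.3,0],"twist": 0.6,"gripper": 0}

```text
clock: 29.85
eef_pos: [425.0, 195.1, 110.3]
tcp_rot: [-3.119, -0.042, -0.668]
contact_force: [-0.4, 0.2, -0.6]
opening: -0.001
```

Request:
arm_command:
  plan:
    - {"translation": [0,0,0],"twist": 0.12,"gripper": 0}
    - {"translation": [0,0,0],"twist": 0.24,"gripper": 0}
    - {"translation": [0,0,0],"twist": 0.36,"gripper": 0}
    - {"translation": [0,0,0],"twist": 0.48,"gripper": 0}
    - {"translation": [0,0,0],"twist": 0.6,"gripper": 0}

```text
clock: 30.27
eef_pos: [426.4, 195.4, 110.9]
tcp_rot: [-3.097, -0.021, -1.275]
contact_force: [-0.0, 0.2, 0.0]
opening: 0.0
```

Run:
```python
from h import *
go(425,189,28,-1.633)
```

```text
T [0.4, 0.7, 8.28] twist 0.358 | pos [426.4 195.4 110.9] rot [-3.097 -0.021 -1.275] F [-0.   0.2  0. ] op 0.0 t 30.27
```

Request:
arm_command:
  plan:
    - {"translation": [0.4,0.2,1],"twist": 0.12,"gripper": 0}
    - {"translation": [0.4,0.4,2.5],"twist": 0.24,"gripper": 0}
    - {"translation": [0.4,0.6,4.5],"twist": 0.36,"gripper": 0}
    - {"translation": [0.4,0.7,6.5],"twist": 0.36,"gripper": 0}
    - {"translation": [0.4,0.7,8],"twist": 0.36,"gripper": 0}

```text
clock: 30.68
eef_pos: [425.7, 189.1, 30.0]
tcp_rot: [-3.091, -0.003, -1.635]
contact_force: [0.4, -0.6, -0.8]
opening: -0.001
```

Run:
```python
from h import *
go(450,187.5,28,-1.633)
f=grab("scene");crop(f,210,60,340,180,5,"pics/h7.png")
```

```text
T [0.01, -2.42, 0.33] twist -0.002 | pos [425.7 189.1  30. ] rot [-3.091e+00 -3.000e-03 -1.635e+00] F [ 0.4 -0.6 -0.8] op -0.001 t 30.68
```

View pics/h7.png

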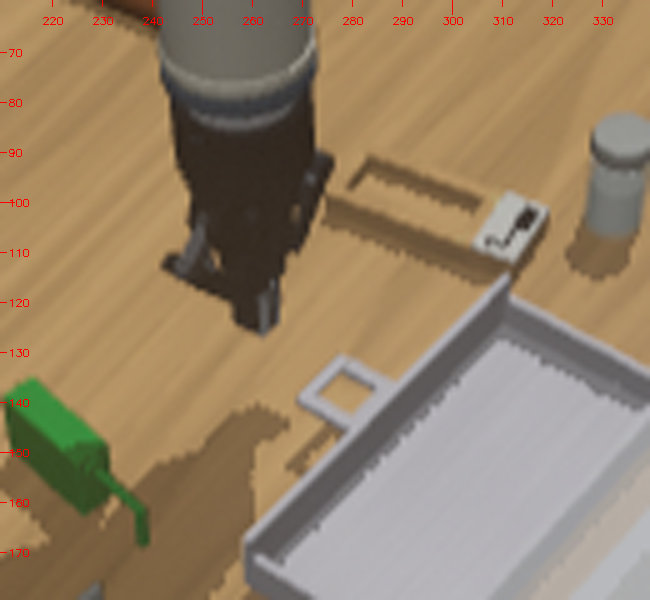

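Request:
arm_command:
  plan:
    - {"translation": [0,-1.5,0.2],"twist": 0,"gripper": 0}
    - {"translation": [0,-3,0.3],"twist": 0,"gripper": 0}
    - {"translation": [0,-4.8,0.3],"twist": 0,"gripper": 0}
    - {"translation": [0,-6.6,0.4],"twist": 0,"gripper": 0}
    - {"translation": [0,-8.4,0.5],"twist": 0,"gripper": 0}

```text
clock: 31.15
eef_pos: [510.8, 183.4, 28.1]
tcp_rot: [-3.091, -0.003, -1.635]
contact_force: [0.1, 0.3, -0.6]
opening: 0.002
```

Run:
```python
from h import *
go(606,177.7,30,-1.633)
f=grab("scene");crop(f,210,60,340,180,5,"pics/h8.png")
```

```text
T [-0.04, -9.53, 0.29] twist -0.002 | pos [510.8 183.4  28.1] rot [-3.091e+00 -3.000e-03 -1.635e+00] F [ 0.1  0.3 -0.6] op 0.002 t 31.15
```

View pics/h8.png

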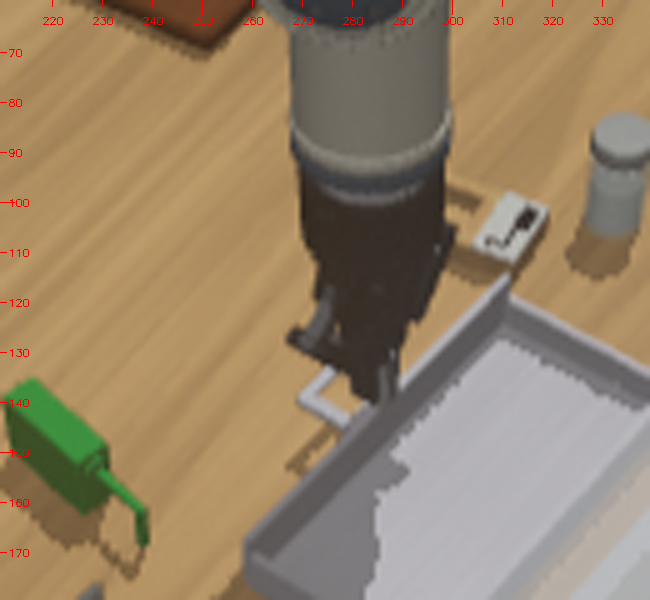

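Run:
```python
from h import *
np.set_printoptions(precision=1,suppress=True)
print([at("scene",*p,40)[:2] for p in((269,138.5),(276.5,133),(279,144))])
for z in(28,40,48,55,60): print(z,proj("scene",[510.8,183.4,z]))
f=cv2.imread("pics/last_scene.png");crop(f,255,95,315,155,10,"pics/h9.png")
print(proj("scene",[425.7,189.1,30]))
t=grab("top");crop(t,130,150,260,250,6,"pics/h10.png")
```

```text
[array([467.1, 168.2]), array([473.2, 197.7]), array([502.3, 167. ])]
28 [[284.6 144.4]]
40 [[284.7 141.6]]
48 [[284.7 139.8]]
55 [[284.8 138.1]]
60 [[284.8 137. ]]
[[261.4 130.3]]
```

View pics/h9.png

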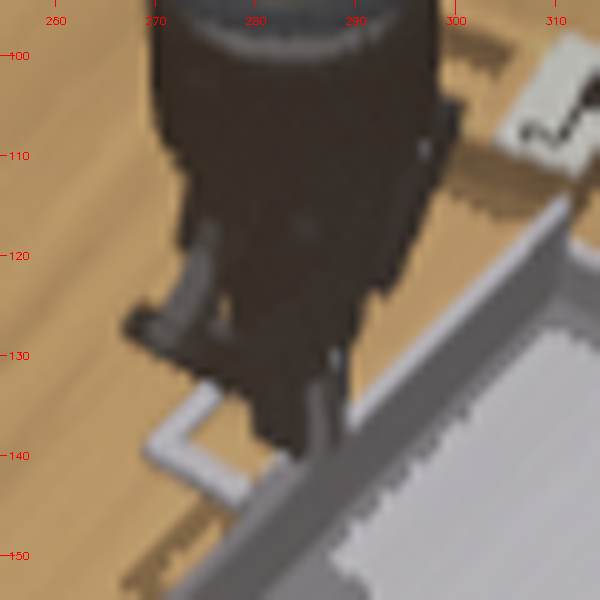

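View pics/h10.png

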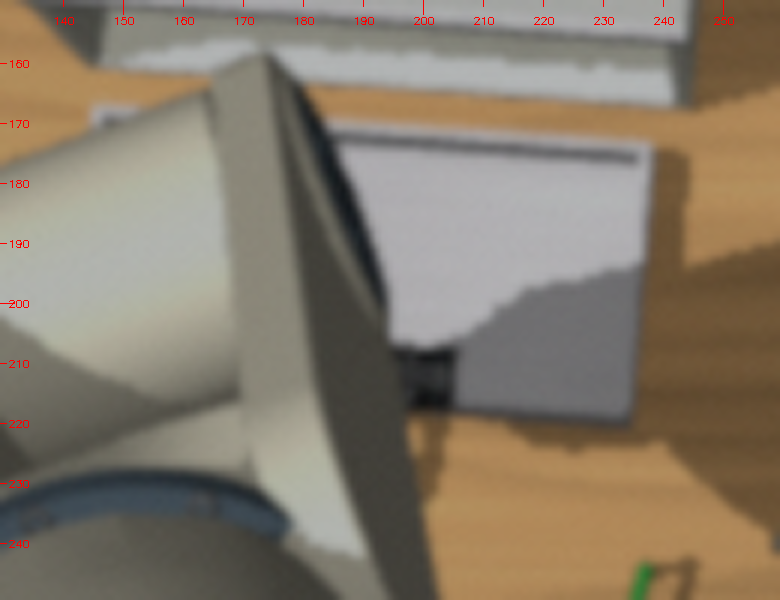

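Request:
arm_command:
  plan:
    - {"translation": [0,2,0],"twist": 0,"gripper": 0}
    - {"translation": [0,4,0],"twist": 0,"gripper": 0}
    - {"translation": [0,6,0],"twist": 0,"gripper": 0}
    - {"translation": [0,7.5,0],"twist": 0,"gripper": 0}
    - {"translation": [0,7.8,0.2],"twist": 0,"gripper": 0}

```text
clock: 31.67
eef_pos: [432.5, 188.3, 22.5]
tcp_rot: [-3.09, -0.003, -1.635]
contact_force: [0.1, 0.4, -0.0]
opening: 0.001
```

Request:
arm_command:
  plan:
    - {"translation": [0,0,0.5],"twist": 0,"gripper": 0}
    - {"translation": [0,0,1.2],"twist": 0,"gripper": 0}
    - {"translation": [0,0,1.8],"twist": 0,"gripper": 0}
    - {"translation": [0,0,2.2],"twist": 0,"gripper": 0}
    - {"translation": [0,0,2.2],"twist": 0,"gripper": 0}

```text
clock: 32.08
eef_pos: [433.7, 187.9, -0.6]
tcp_rot: [-3.092, -0.004, -1.635]
contact_force: [-0.1, 0.6, -0.3]
opening: 0.004
```

Run:
```python
from h import *
go(606,177.7,10,-1.633)
f=grab("scene");crop(f,225,85,325,165,7,"pics/h11.png")
```

```text
T [-0.09, -17.29, -0.2] twist -0.002 | pos [433.7 187.9  -0.6] rot [-3.092 -0.004 -1.635] F [-0.1  0.6 -0.3] op 0.004 t 32.08
```

View pics/h11.png

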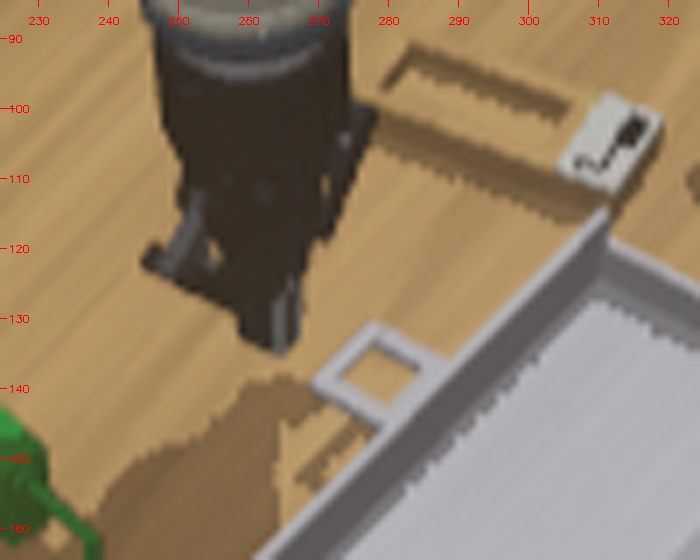

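Request:
arm_command:
  plan:
    - {"translation": [0,-1,0],"twist": 0,"gripper": 0}
    - {"translation": [0,-2,-0.1],"twist": 0,"gripper": 0}
    - {"translation": [0,-3.2,-0.1],"twist": 0,"gripper": 0}
    - {"translation": [0,-4.6,0],"twist": 0,"gripper": 0}
    - {"translation": [0,-6,0],"twist": 0,"gripper": 0}

```text
clock: 32.55
eef_pos: [494.4, 183.8, 2.7]
tcp_rot: [-3.093, -0.004, -1.636]
contact_force: [-3.6, 0.7, -3.2]
opening: 0.0
```

Run:
```python
from h import *
go(606,177.7,2,-1.633)
f=grab("scene");crop(f,225,85,345,175,6.5,"pics/h12.png")
```

```text
T [-0.11, -11.16, 0.62] twist -0.003 | pos [494.4 183.8   2.7] rot [-3.093 -0.004 -1.636] F [-3.6  0.7 -3.2] op 0.0 t 32.55
```

View pics/h12.png

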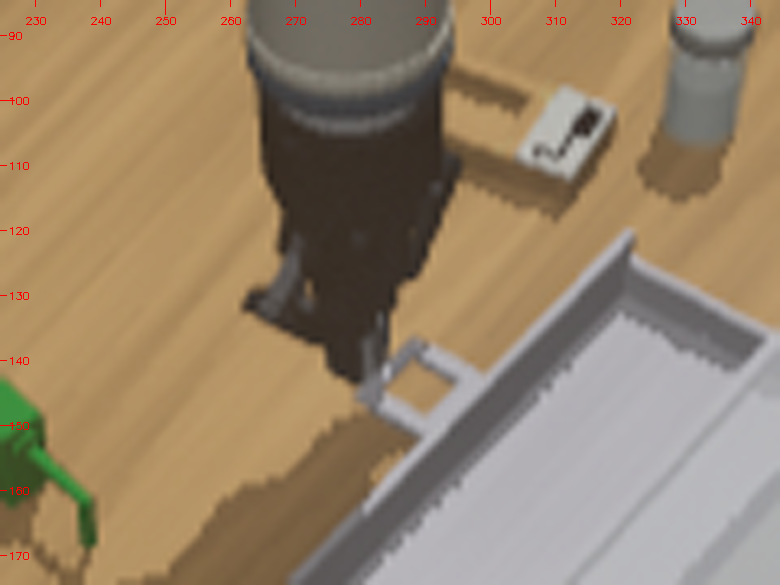

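Request:
arm_command:
  plan:
    - {"translation": [0,-1.6,0],"twist": 0,"gripper": 0}
    - {"translation": [0,-3.2,0.1],"twist": 0,"gripper": 0}
    - {"translation": [0,-4.8,0.2],"twist": 0,"gripper": 0}
    - {"translation": [0,-6.4,0.3],"twist": 0,"gripper": 0}
    - {"translation": [0,-8,0.3],"twist": 0,"gripper": 0}

```text
clock: 33.02
eef_pos: [578.2, 178.7, 4.5]
tcp_rot: [-3.09, -0.003, -1.636]
contact_force: [-3.9, 0.7, -2.2]
opening: 0.001
```

Run:
```python
from h import *
go(606,177.7,2,-1.633)
f=grab("scene");crop(f,250,85,370,175,6.5,"pics/h13.png")
```

```text
T [-0.08, -2.76, 0.39] twist -0.003 | pos [578.2 178.7   4.5] rot [-3.090e+00 -3.000e-03 -1.636e+00] F [-3.9  0.7 -2.2] op 0.001 t 33.02
```

View pics/h13.png

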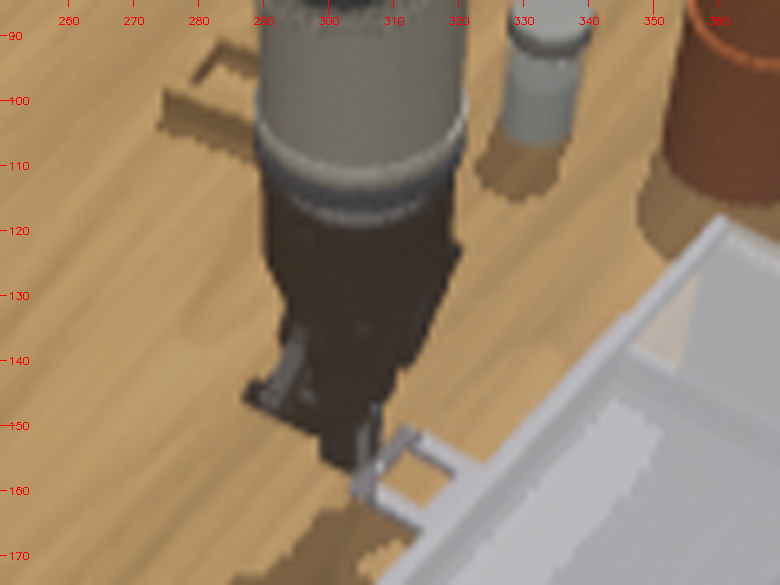

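Request:
arm_command:
  plan:
    - {"translation": [0,-0.7,0.1],"twist": 0,"gripper": 0}
    - {"translation": [0,-1.4,0.1],"twist": 0,"gripper": 0}
    - {"translation": [0,-2,0.1],"twist": 0,"gripper": 0}
    - {"translation": [0,-2.5,0.1],"twist": 0,"gripper": 0}
    - {"translation": [0,-2.8,0.1],"twist": 0,"gripper": 0}

```text
clock: 33.48
eef_pos: [607.4, 177.0, 5.0]
tcp_rot: [-3.092, -0.003, -1.637]
contact_force: [-20.7, 5.8, 10.9]
opening: 0.002
```

Request:
arm_command:
  plan:
    - {"translation": [0,-0.3,0.02],"twist": 0,"gripper": 0}
    - {"translation": [0,-0.5,0.02],"twist": 0,"gripper": 0}
    - {"translation": [0,-0.7,0.02],"twist": 0,"gripper": 0}
    - {"translation": [0,-0.8,0.02],"twist": 0,"gripper": 0}
    - {"translation": [0,-0.9,0.02],"twist": 0,"gripper": 0}

```text
clock: 33.9
eef_pos: [607.1, 176.5, 4.3]
tcp_rot: [-3.108, -0.006, -1.638]
contact_force: [-37.9, 8.8, 25.2]
opening: 0.001
```

Request:
arm_command:
  plan:
    - {"translation": [0,1,0],"twist": 0,"gripper": 0}
    - {"translation": [0,3,0],"twist": 0,"gripper": 0}
    - {"translation": [0,6,0],"twist": 0,"gripper": 0}
    - {"translation": [0,8,-3],"twist": 0,"gripper": 0}
    - {"translation": [0,10,-7],"twist": 0,"gripper": 0}

```text
clock: 34.32
eef_pos: [503.6, 182.9, 66.8]
tcp_rot: [-3.113, -0.008, -1.637]
contact_force: [0.4, 0.5, 1.5]
opening: 0.0
```

Run:
```python
from h import *
go(448.8,-81,140,-.096)
f=grab("scene");crop(f,170,85,370,235,4,"pics/i1.png")
f=grab("top");crop(f,120,70,260,200,5,"pics/i2.png")
```

```text
T [26.76, 3.5, -7.23] twist -1.541 | pos [503.6 182.9  66.8] rot [-3.113 -0.008 -1.637] F [0.4 0.5 1.5] op 0.0 t 34.32
```

View pics/i1.png

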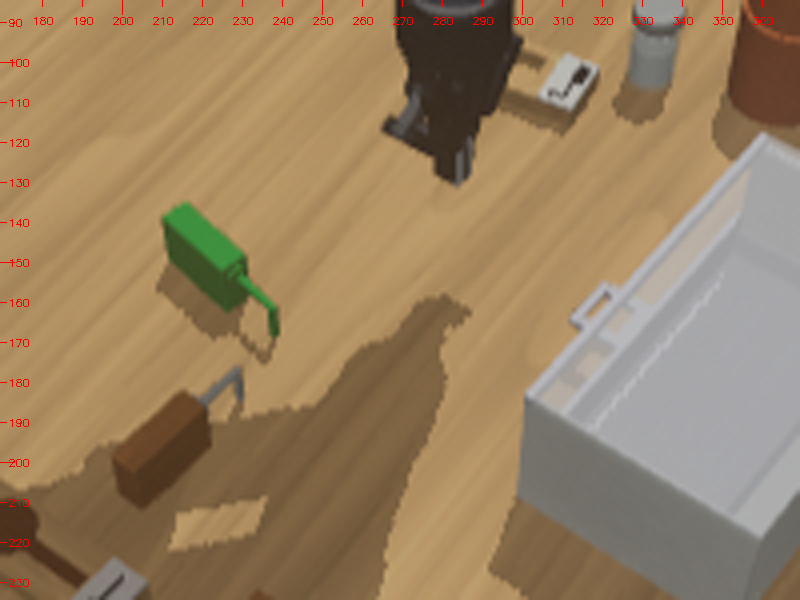

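View pics/i2.png

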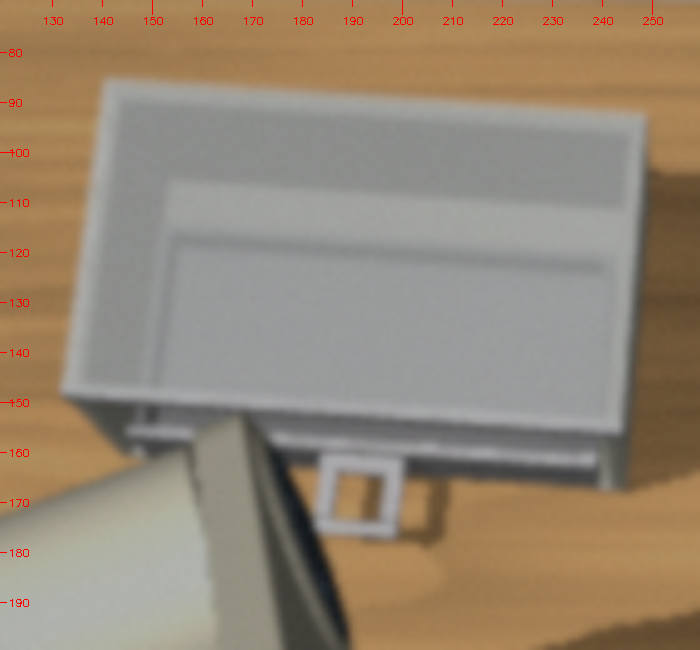

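Request:
arm_command:
  plan:
    - {"translation": [0,1,-3],"twist": -0.12,"gripper": 0}
    - {"translation": [3,1.5,-6],"twist": -0.24,"gripper": 0.2}
    - {"translation": [7,2,-7],"twist": -0.36,"gripper": 0.4}
    - {"translation": [11,2.5,-7],"twist": -0.48,"gripper": 0.6}
    - {"translation": [15,3,-7],"twist": -0.6,"gripper": 0.7}

```text
clock: 34.83
eef_pos: [468.6, 47.3, 143.8]
tcp_rot: [-3.106, -0.026, -1.06]
contact_force: [0.0, -0.2, 0.4]
opening: 0.562
```

Run:
```python
from h import *
go(448.8,-81,120,-.096)
```

```text
T [10.16, 8.09, 2.35] twist -0.964 | pos [468.6  47.3 143.8] rot [-3.106 -0.026 -1.06 ] F [ 0.  -0.2  0.4] op 0.562 t 34.83
```

Request:
arm_command:
  plan:
    - {"translation": [2.5,2,0],"twist": -0.12,"gripper": 0.7}
    - {"translation": [5,4,0.5],"twist": -0.24,"gripper": 0.7}
    - {"translation": [7.5,6,1],"twist": -0.36,"gripper": 0.7}
    - {"translation": [9.5,7.6,1.5],"twist": -0.48,"gripper": 0.7}
    - {"translation": [10,8,1.5],"twist": -0.6,"gripper": 0.7}

```text
clock: 35.25
eef_pos: [448.4, -82.4, 128.2]
tcp_rot: [-3.127, -0.043, -0.482]
contact_force: [0.8, 0.1, 0.0]
opening: 0.702
```

Request:
arm_command:
  plan:
    - {"translation": [0,0,0],"twist": -0.12,"gripper": 0.7}
    - {"translation": [0,0,0],"twist": -0.24,"gripper": 0.7}
    - {"translation": [0,0,0],"twist": -0.36,"gripper": 0.7}
    - {"translation": [0,0,0],"twist": -0.36,"gripper": 0.7}
    - {"translation": [0,0,0],"twist": -0.36,"gripper": 0.7}

```text
clock: 35.67
eef_pos: [449.1, -82.6, 128.4]
tcp_rot: [3.14, -0.046, -0.126]
contact_force: [-1.0, -0.5, 0.8]
opening: 0.7
```

Run:
```python
from h import *
go(448.8,-81,22,-.096)
f=grab("scene");crop(f,170,120,270,220,6,"pics/i3.png")
np.set_printoptions(precision=1,suppress=True)
```

```text
T [-0.54, -0.17, 10.62] twist -0.03 | pos [449.1 -82.6 128.4] rot [ 3.14  -0.046 -0.126] F [-1.  -0.5  0.8] op 0.7 t 35.67
```

View pics/i3.png

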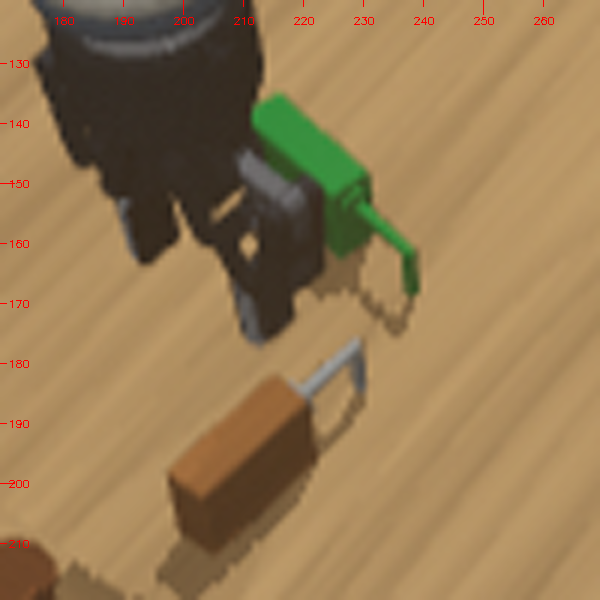

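Request:
arm_command:
  plan:
    - {"translation": [-0.3,-0.1,2],"twist": -0.03,"gripper": 0.7}
    - {"translation": [-0.5,-0.15,5],"twist": -0.03,"gripper": 0.7}
    - {"translation": [-0.5,-0.15,8],"twist": -0.03,"gripper": 0.7}
    - {"translation": [-0.5,-0.15,10],"twist": -0.03,"gripper": 0.7}
    - {"translation": [-0.5,-0.15,10.5],"twist": -0.03,"gripper": 0.7}

```text
clock: 36.13
eef_pos: [447.4, -80.7, 20.6]
tcp_rot: [3.14, -0.042, -0.099]
contact_force: [-0.2, -0.3, -1.0]
opening: 0.704
```

Request:
arm_command:
  plan:
    - {"translation": [0,0,0],"twist": 0,"gripper": 0.4}
    - {"translation": [0,0,0],"twist": 0,"gripper": 0.2}
    - {"translation": [0,0,0],"twist": 0,"gripper": 0}
    - {"translation": [0,0,0],"twist": 0,"gripper": 0}
    - {"translation": [0,0,0],"twist": 0,"gripper": 0}
  squeeze: 60

```text
clock: 36.55
eef_pos: [448.2, -80.8, 21.9]
tcp_rot: [3.14, -0.044, -0.099]
contact_force: [-1.7, 0.9, 6.3]
opening: 0.251
```

Request:
arm_command:
  plan:
    - {"translation": [0,0,-2],"twist": 0,"gripper": 0}
    - {"translation": [0,0,-4.5],"twist": 0,"gripper": 0}
    - {"translation": [0,0,-7],"twist": 0,"gripper": 0}
    - {"translation": [0,0,-9],"twist": 0,"gripper": 0}
    - {"translation": [0,0,-10],"twist": 0,"gripper": 0}

```text
clock: 36.97
eef_pos: [445.2, -80.5, 124.8]
tcp_rot: [3.139, -0.049, -0.1]
contact_force: [0.3, -0.9, -1.0]
opening: 0.252
```

Run:
```python
from h import *
go(421,363,120,1.65)
f=grab("scene");crop(f,170,100,270,200,6,"pics/i4.png")
f=grab("top");crop(f,80,195,150,280,7,"pics/i5.png")
s=cv2.imread("pics/last_scene.png");crop(s,260,70,350,140,8,"pics/i6.png")
```

```text
T [-6.84, -43.88, 0.03] twist -1.75 | pos [445.2 -80.5 124.8] rot [ 3.139 -0.049 -0.1  ] F [ 0.3 -0.9 -1. ] op 0.252 t 36.97
```

View pics/i4.png

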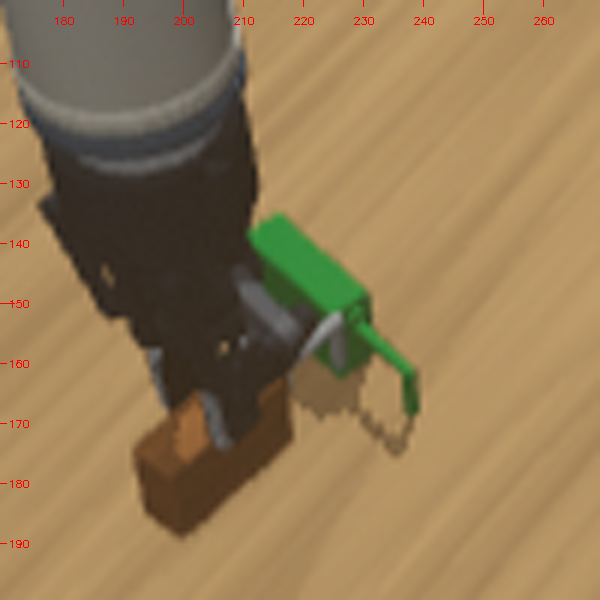

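View pics/i5.png

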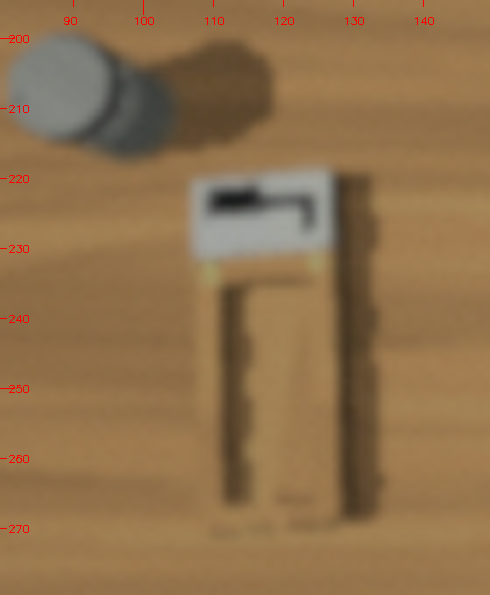

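View pics/i6.png

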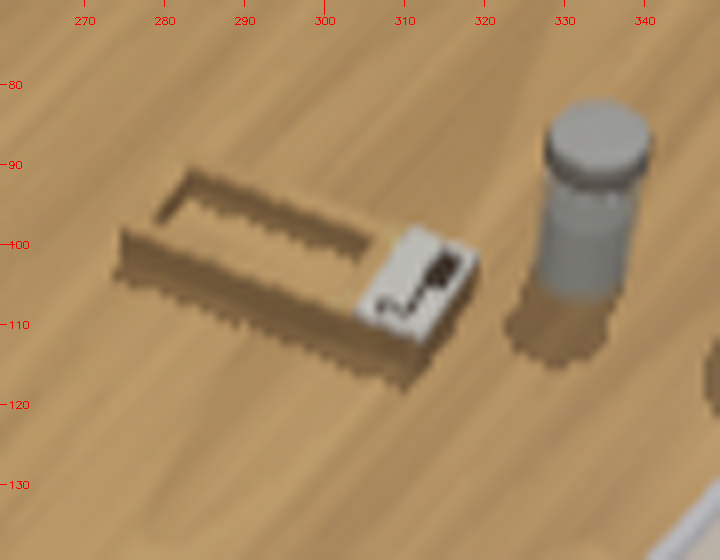

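Run:
```python
from h import *
np.set_printoptions(precision=1,suppress=True)
S={k:at("scene",*p,18)[:2] for k,p in dict(Lfar=(311.5,97.7),Lr=(319.2,102),Lnear=(311.8,112.3),Lin=(304,108.7),end=(274.7,98.5)).items()}
T={k:at("top",*p,18)[:2] for k,p in dict(L1=(107,220.3),L2=(127.2,218.8),e2=(129.5,268.8),e1=(108.5,270.5),lab1=(107.3,231.3),lab2=(127.3,230),sl1=(111.3,235.5),slb=(111.3,266.5)).items()}
for d in(S,T):
  for k,v in d.items():print(k,v)
print("edge yaw scene",np.arctan2(*(S["end"]-S["Lnear"])[::-1]),np.linalg.norm(S["end"]-S["Lnear"]),np.linalg.norm(S["Lr"]-S["Lnear"]),"perp",np.arctan2(*(S["Lr"]-S["Lnear"])[::-1]))
print("top label dir",np.arctan2(*(T["L1"]-T["L2"])[::-1]),np.linalg.norm(T["L1"]-T["L2"]),np.arctan2(*(T["slb"]-T["sl1"])[::-1]))
```

```text
Lfar [471.7 398. ]
Lr [501.4 395.1]
Lnear [505.2 344.6]
Lin [477.4 344.3]
end [378. 331.]
L1 [500.8 396.1]
L2 [505.3 342.9]
e2 [375.5 327.5]
e1 [370.6 381.4]
lab1 [471.7 392.9]
lab2 [475.7 340.5]
sl1 [460.8 381.4]
slb [380.8 375. ]
edge yaw scene -3.035295958905896 127.98968393706402 50.683057964824165 perp 1.647061511471897
top label dir 1.6565567213044219 53.36040170726244 -3.06050187248443
```

Run:
```python
from h import *
np.set_printoptions(precision=1,suppress=True)
c=[at("scene",*p,50)[:2] for p in((197.8,198.3),(215.3,182.3),(220.8,187),(203,202.3))]
print(c,np.mean(c,0)); print(at("scene",229.5,177.2,39.5),at("scene",230,186,3))
t=cv2.imread("pics/last_top.png");print(t.shape)
f=cv2.imread("pics/i5.png")
```

```text
[array([ 433.8, -112.9]), array([440. , -46.6]), array([461.5, -50.6]), array([ 452.9, -115.1])] [447.  -81.3]
[455.9  -6.   39.5] [456.9  -9.3   3. ]
(384, 512, 3)
```

Request:
arm_command:
  plan:
    - {"translation": [-0.5,-3,0],"twist": -0.12,"gripper": 0}
    - {"translation": [-1,-7,0],"twist": -0.24,"gripper": 0}
    - {"translation": [-1.5,-11,0],"twist": -0.36,"gripper": 0}
    - {"translation": [-2,-15,0],"twist": -0.48,"gripper": 0}
    - {"translation": [-2.5,-19,0],"twist": -0.6,"gripper": 0}

```text
clock: 37.48
eef_pos: [438.2, 112.6, 120.8]
tcp_rot: [3.112, -0.037, 0.506]
contact_force: [1.5, -0.3, -0.9]
opening: 0.249
```

Run:
```python
from h import *
go(422.4,362.3,125,1.656)
```

```text
T [10.73, -22.6, -0.69] twist -1.15 | pos [438.2 112.6 120.8] rot [ 3.112 -0.037  0.506] F [ 1.5 -0.3 -0.9] op 0.249 t 37.48
```

Request:
arm_command:
  plan:
    - {"translation": [1.5,-3.2,-0.3],"twist": -0.12,"gripper": 0}
    - {"translation": [3.2,-6.8,-0.7],"twist": -0.24,"gripper": 0}
    - {"translation": [5,-10.4,-0.7],"twist": -0.36,"gripper": 0}
    - {"translation": [6.7,-14,-0.7],"twist": -0.48,"gripper": 0}
    - {"translation": [8.2,-17.3,-0.7],"twist": -0.6,"gripper": 0}

```text
clock: 37.9
eef_pos: [424.9, 305.8, 124.3]
tcp_rot: [3.097, -0.013, 1.112]
contact_force: [0.9, -1.5, -0.9]
opening: 0.252
```

Run:
```python
from h import *
go(422.4,362.3,110,1.656)
```

```text
T [4.94, -2.79, 1.37] twist -0.544 | pos [424.9 305.8 124.3] rot [ 3.097 -0.013  1.112] F [ 0.9 -1.5 -0.9] op 0.252 t 37.9
```

Request:
arm_command:
  plan:
    - {"translation": [1.5,-0.9,0],"twist": -0.12,"gripper": 0}
    - {"translation": [3,-1.7,0],"twist": -0.24,"gripper": 0}
    - {"translation": [4,-2.3,0.5],"twist": -0.36,"gripper": 0}
    - {"translation": [4.6,-2.6,1],"twist": -0.48,"gripper": 0}
    - {"translation": [4.8,-2.7,1.3],"twist": -0.545,"gripper": 0}

```text
clock: 38.32
eef_pos: [421.7, 361.4, 108.5]
tcp_rot: [3.098, 0.013, 1.664]
contact_force: [0.6, -0.4, -1.5]
opening: 0.251
```

Request:
arm_command:
  plan:
    - {"translation": [0,0,0],"twist": 0,"gripper": 0}
    - {"translation": [0,0,0],"twist": 0,"gripper": 0}
    - {"translation": [0,0,0],"twist": 0,"gripper": 0}
    - {"translation": [0,0,0],"twist": 0,"gripper": 0}
    - {"translation": [0,0,0],"twist": 0,"gripper": 0}

```text
clock: 38.73
eef_pos: [421.8, 361.1, 108.6]
tcp_rot: [3.098, 0.013, 1.663]
contact_force: [-0.4, -0.1, -1.8]
opening: 0.253
```

Run:
```python
from h import *
go(422.4,362.3,60,1.656)
f=grab("scene");crop(f,230,40,350,140,6.5,"pics/j1.png")
```

```text
T [0.18, -0.14, 4.85] twist 0.007 | pos [421.8 361.1 108.6] rot [3.098 0.013 1.663] F [-0.4 -0.1 -1.8] op 0.253 t 38.73
```

View pics/j1.png

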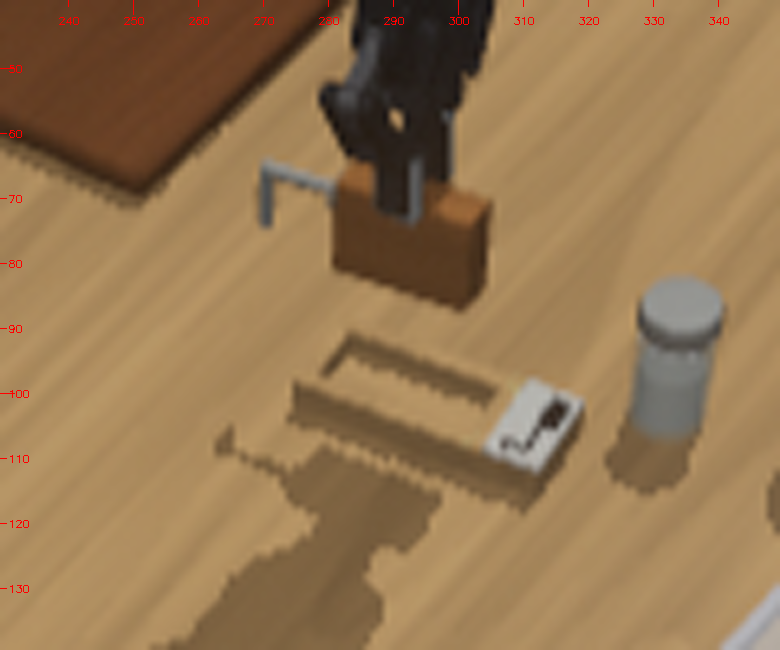

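Request:
arm_command:
  plan:
    - {"translation": [0.2,-0.1,1],"twist": 0.007,"gripper": 0}
    - {"translation": [0.2,-0.1,2.5],"twist": 0.007,"gripper": 0}
    - {"translation": [0.2,-0.1,4],"twist": 0.007,"gripper": 0}
    - {"translation": [0.2,-0.14,5],"twist": 0.007,"gripper": 0}
    - {"translation": [0.2,-0.14,5.4],"twist": 0.007,"gripper": 0}

```text
clock: 39.2
eef_pos: [421.8, 361.7, 52.8]
tcp_rot: [3.1, 0.014, 1.656]
contact_force: [-0.4, -0.8, -1.5]
opening: 0.25
```

Run:
```python
from h import *
np.set_printoptions(precision=1,suppress=True)
go(422.4,362.3,28,1.656)
f=grab("scene");crop(f,250,60,330,130,9,"pics/j2.png")
f=grab("top");crop(f,80,195,160,285,6.5,"pics/j3.png")
s=sense();p=s["eef_pos"];y=s["tcp_rot"][2]+np.pi/2;zb=p[2]-22
pts=[off(p,y,a,b)+(zb,) for a,b in((-35,12),(35,12),(-35,-12),(35,-12))];print(pts,proj("scene",pts))
```

```text
T [0.09, -0.04, 2.48] twist -0.0 | pos [421.8 361.7  52.8] rot [3.1 0.  1.7] F [-0.4 -0.8 -1.5] op 0.25 t 39.2
[(np.float64(458.10941678460665), np.float64(353.14952273061874), np.float64(31.74859993276649)), (np.float64(388.3624278833886), np.float64(347.2033021483195), np.float64(31.74859993276649)), (np.float64(456.07071258496126), np.float64(377.06277606817923), np.float64(31.74859993276649)), (np.float64(386.3237236837432), np.float64(371.11655548588), np.float64(31.74859993276649))] [[300.4 101.3]
 [280.4  93.5]
 [304.   96.4]
 [284.1  88.8]]
```

View pics/j2.png

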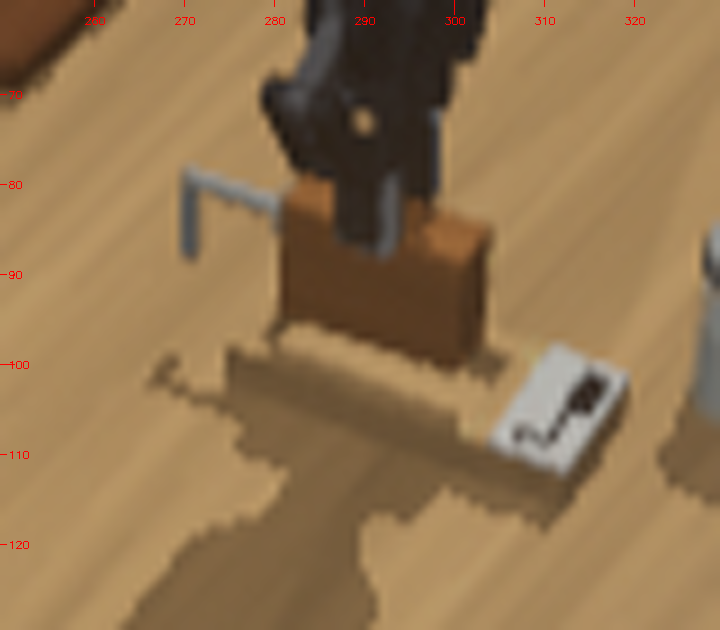

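View pics/j3.png

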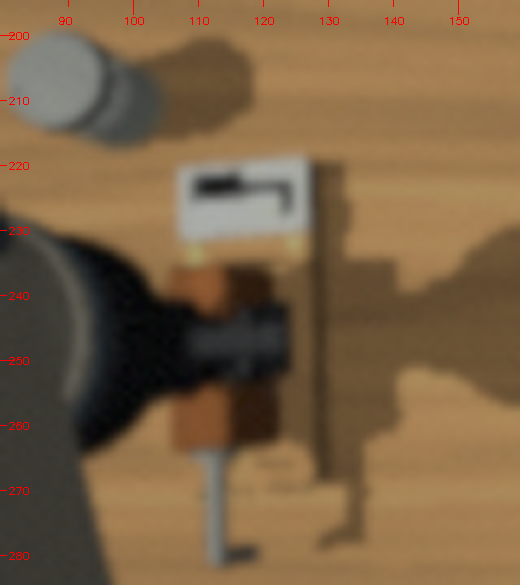

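Run:
```python
from h import *
np.set_printoptions(precision=1,suppress=True)
for p in((122.5,240),(122.5,262)):print(at("top",*p,32))
for p in((106,236),(115,236),(106,263),(115,263)):print(at("top",*p,82)[:2])
print("scene bot",at("scene",280.7,94.5,32),at("scene",301,100.5,32))
```

```text
[448.2 346.6  32. ]
[392.2 342.4  32. ]
[453.5 371.8]
[453.8 349.6]
[388.  366.3]
[388.2 344.4]
scene bot [391.6 343.9  32. ] [457.9 356.7  32. ]
```

Request:
arm_command:
  plan:
    - {"translation": [0.15,0,0.3],"twist": 0,"gripper": 0}
    - {"translation": [0.15,0,0.7],"twist": 0,"gripper": 0}
    - {"translation": [0.15,0,1.1],"twist": 0,"gripper": 0}
    - {"translation": [0.15,0,1.4],"twist": 0,"gripper": 0}
    - {"translation": [0.15,0,1.5],"twist": 0,"gripper": 0}

```text
clock: 39.72
eef_pos: [422.6, 363.4, 38.4]
tcp_rot: [3.099, 0.014, 1.656]
contact_force: [-0.6, 0.7, -1.7]
opening: 0.247
```

Run:
```python
from h import *
np.set_printoptions(precision=1,suppress=True)
go(422.4,362.3,28,1.656)
f=grab("scene");crop(f,250,60,330,130,9,"pics/j4.png")
f=grab("top");crop(f,80,195,160,285,6.5,"pics/j5.png")
```

```text
T [-0.09, -0.08, 1.03] twist -0.0 | pos [422.6 363.4  38.4] rot [3.1 0.  1.7] F [-0.6  0.7 -1.7] op 0.247 t 39.72
```

View pics/j4.png

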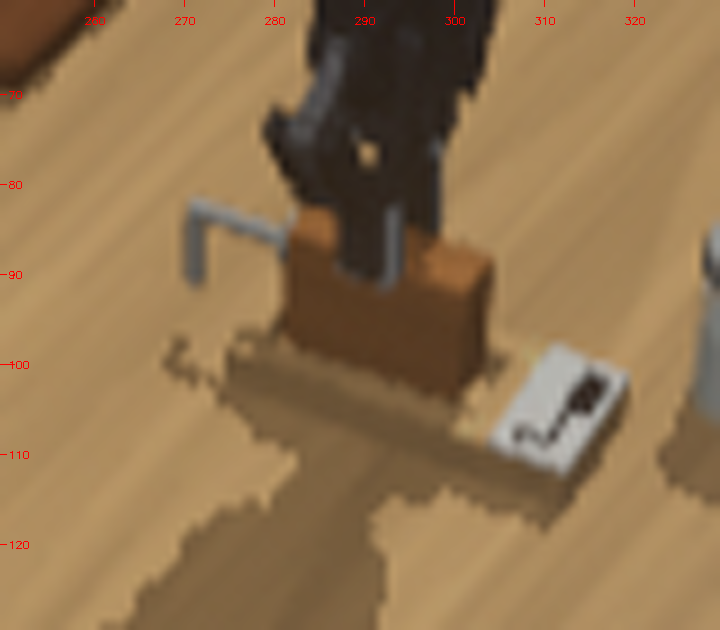

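View pics/j5.png

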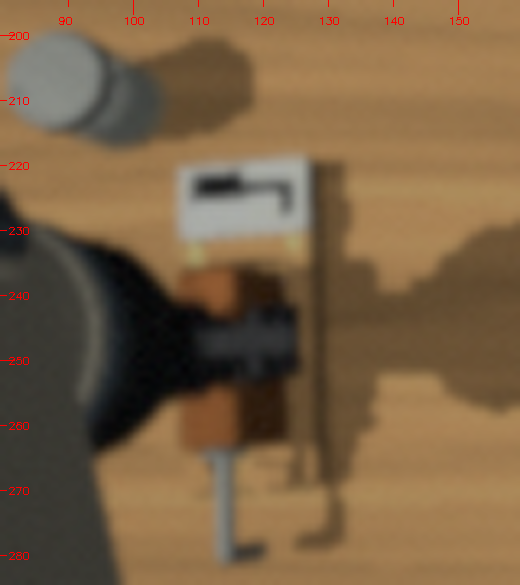

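Request:
arm_command:
  plan:
    - {"translation": [0,0,0.3],"twist": 0,"gripper": 0}
    - {"translation": [0,0,0.6],"twist": 0,"gripper": 0}
    - {"translation": [0,0,0.8],"twist": 0,"gripper": 0}
    - {"translation": [0,0,1.0],"twist": 0,"gripper": 0}
    - {"translation": [0,0,1.1],"twist": 0,"gripper": 0}

```text
clock: 40.23
eef_pos: [424.7, 363.8, 28.4]
tcp_rot: [3.097, 0.013, 1.656]
contact_force: [2.7, -4.8, 15.2]
opening: 0.251
```

Run:
```python
from h import *
go(422.4,362.3,28,1.656)
f=grab("scene");crop(f,250,60,330,130,9,"pics/j6.png")
```

```text
T [-0.13, -0.24, 0.03] twist 0.0 | pos [424.7 363.8  28.4] rot [3.097 0.013 1.656] F [ 2.7 -4.8 15.2] op 0.251 t 40.23
```

View pics/j6.png

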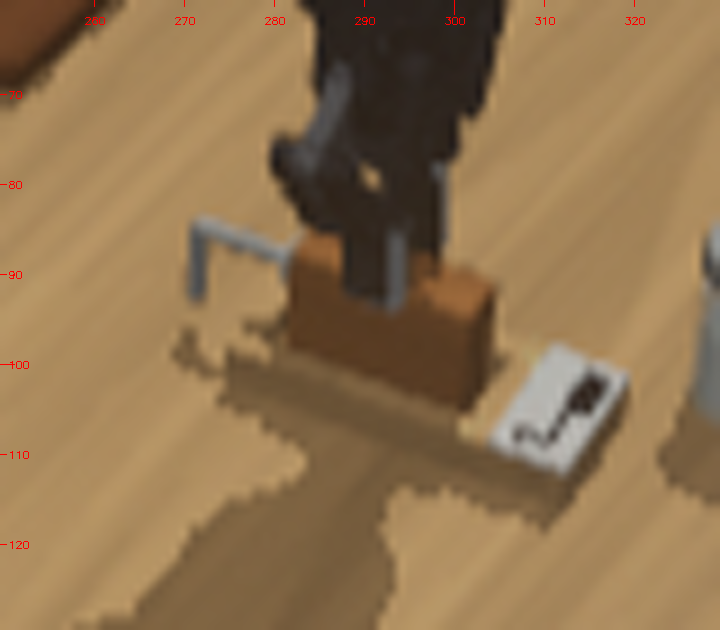

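Request:
arm_command:
  plan:
    - {"translation": [0,0,-0.05],"twist": 0,"gripper": 0.25}
    - {"translation": [0,0,-0.05],"twist": 0,"gripper": 0.3}
    - {"translation": [0,0,-0.05],"twist": 0,"gripper": 0.35}
    - {"translation": [0,0,-0.05],"twist": 0,"gripper": 0.4}
    - {"translation": [0,0,-0.05],"twist": 0,"gripper": 0.45}

```text
clock: 40.7
eef_pos: [424.5, 363.7, 28.8]
tcp_rot: [3.097, 0.014, 1.656]
contact_force: [0.7, -0.7, -0.7]
opening: 0.455
```

Request:
arm_command:
  plan:
    - {"translation": [0,0,0],"twist": 0,"gripper": 0.5}
    - {"translation": [0,0,-1],"twist": 0,"gripper": 0.5}
    - {"translation": [0,0,-3],"twist": 0,"gripper": 0.5}
    - {"translation": [0,0,-6],"twist": 0,"gripper": 0.5}
    - {"translation": [0,0,-9],"twist": 0,"gripper": 0.5}

```text
clock: 41.12
eef_pos: [419.7, 364.1, 119.7]
tcp_rot: [3.099, 0.015, 1.656]
contact_force: [0.4, -0.4, 0.2]
opening: 0.503
```

Run:
```python
from h import *
go(422.4,362.3,28,1.656)
f=grab("scene");crop(f,250,60,330,130,9,"pics/j7.png")
f=grab("top");crop(f,80,195,160,285,6.5,"pics/j8.png")
```

```text
T [-0.07, -0.14, 9.18] twist 0.0 | pos [419.7 364.1 119.7] rot [3.099 0.015 1.656] F [ 0.4 -0.4  0.2] op 0.503 t 41.12
```

View pics/j7.png

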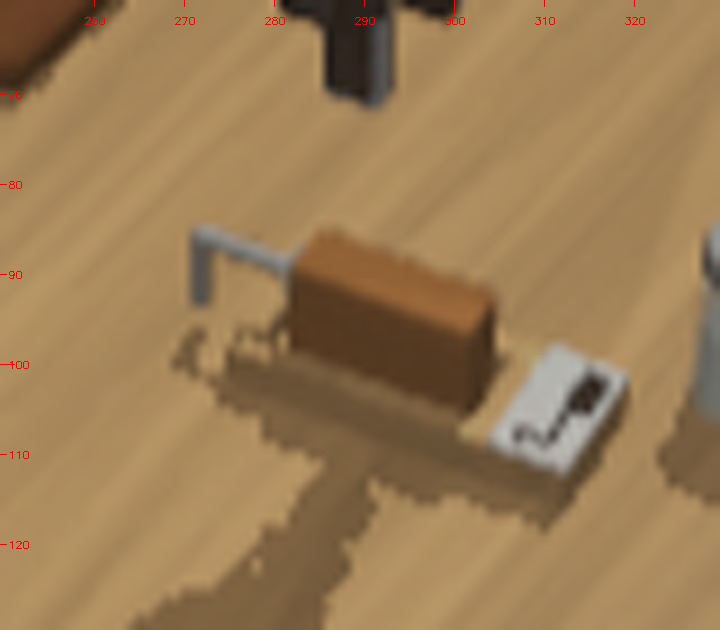

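View pics/j8.png

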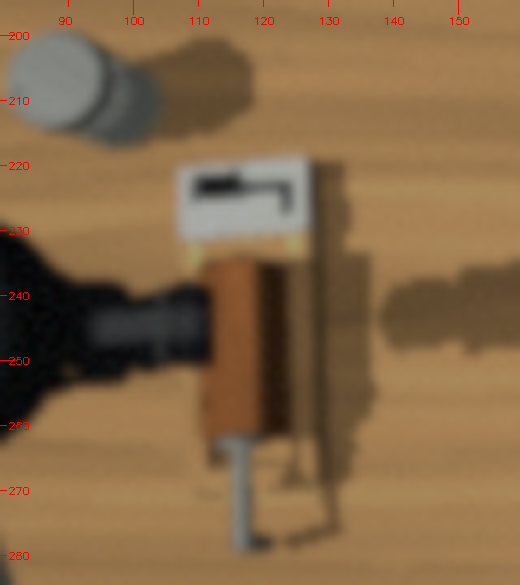

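Run:
```python
from h import *
np.set_printoptions(precision=1,suppress=True)
for a,b in(((302,96.7),(118.8,234.7)),((281.8,89.3),(119,261.5)),((304.4,92.3),(110.7,234.7)),((285.8,85.2),(111,261))):print(tri(a,b),proj("scene",tri(a,b))-a)
c=(424,361.5)
for z in(6,18):
  P=[off(c,3.227,x,y)+(z+50,) for x,y in((-35,12),(35,12),(-35,-12),(35,-12))]+[off(c,3.227,75,0)+(z+3,)]
  print(z,proj("scene",P).tolist(),proj("top",P).tolist())
```

```text
[461.2 351.8  52.6] [[-0.6  0.2]]
[393.4 345.1  53.2] [[-0.3  0.1]]
[459.7 370.1  56.1] [[-0.2  0.1]]
[394.6 364.9  55.2] [[-0.4  0.1]]
6 [[301.2321696190575, 95.80443983301741], [280.9115474537959, 88.04389048771623], [304.8175187726989, 90.95133379106825], [284.60830328064986, 83.3212104376493], [271.41488215402853, 92.57062560766848]] [[117.49585956669239, 234.53532304545791], [117.70247991255118, 262.5146453166001], [108.0026058816666, 235.24067387882891], [108.07830164301862, 263.2367646279784], [119.15703367945008, 279.05476009319807]]
18 [[301.44374301615744, 92.8710200724234], [280.9830216995249, 85.10016797100137], [305.05170500005767, 88.00886144009448], [284.7039389538869, 80.36951943142678], [271.4220234096879, 89.76585558541277]] [[115.91400694155499, 234.0626542713568], [116.10097142637466, 262.36288772575676], [106.31073647527714, 234.77603126768912], [106.36370281724248, 263.0934232177045], [117.63018151893183, 279.0950878386974]]
```

Request:
arm_command:
  plan:
    - {"translation": [0,0,-3],"twist": 0,"gripper": 0.5}
    - {"translation": [-2,1,-7],"twist": 0,"gripper": 0.5}
    - {"translation": [-5,2,-9],"twist": 0,"gripper": 0.5}
    - {"translation": [-8,3,-10],"twist": 0,"gripper": 0.5}
    - {"translation": [-9,3,-10],"twist": 0,"gripper": 0.5}

```text
clock: 41.63
eef_pos: [457.5, 278.4, 229.5]
tcp_rot: [3.086, 0.007, 1.656]
contact_force: [-0.2, 0.9, 0.3]
opening: 0.501
```

Run:
```python
from h import *
for n in("scene","top"):
    f=grab(n);cv2.imwrite(f"pics/fin_{n}.png",cv2.resize(f,(800,600),interpolation=cv2.INTER_CUBIC))
crop(f,295,145,395,215,8,"pics/fin_r.png")
```

```text
(no output)
```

View pics/fin_scene.png

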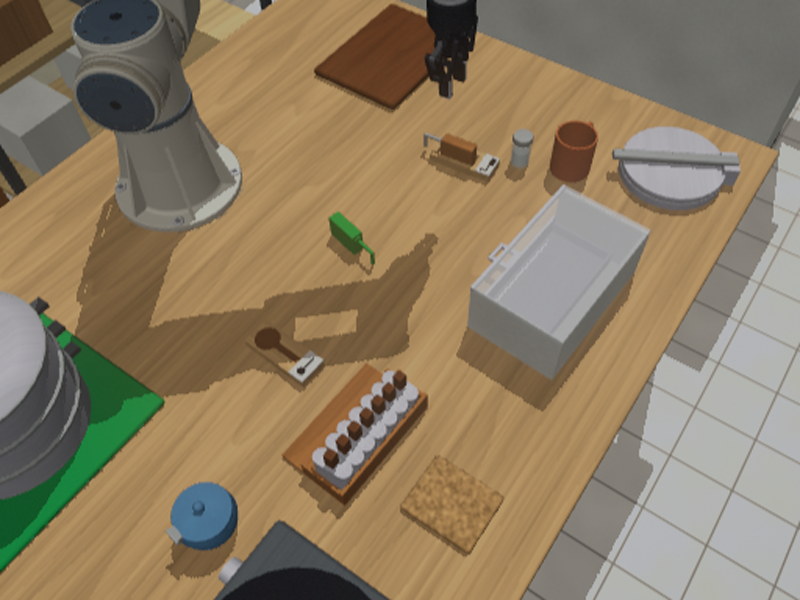

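View pics/fin_top.png

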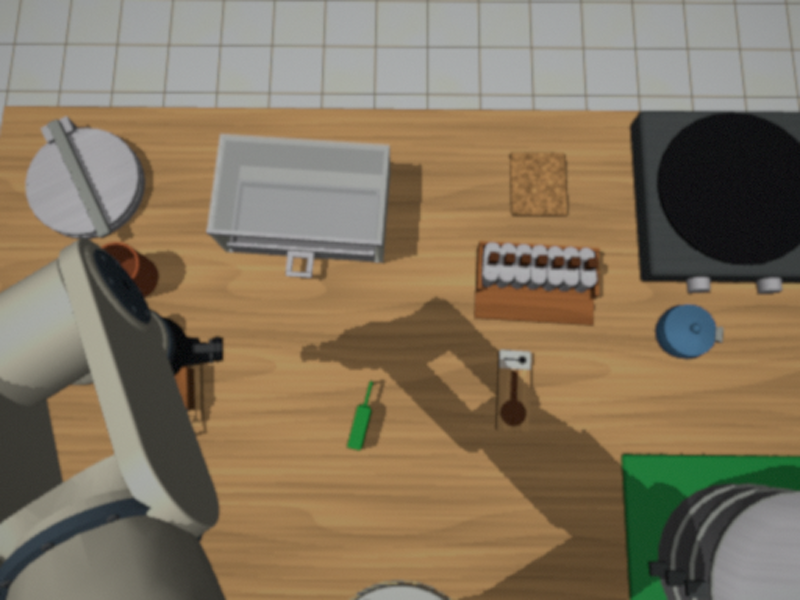

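View pics/fin_r.png

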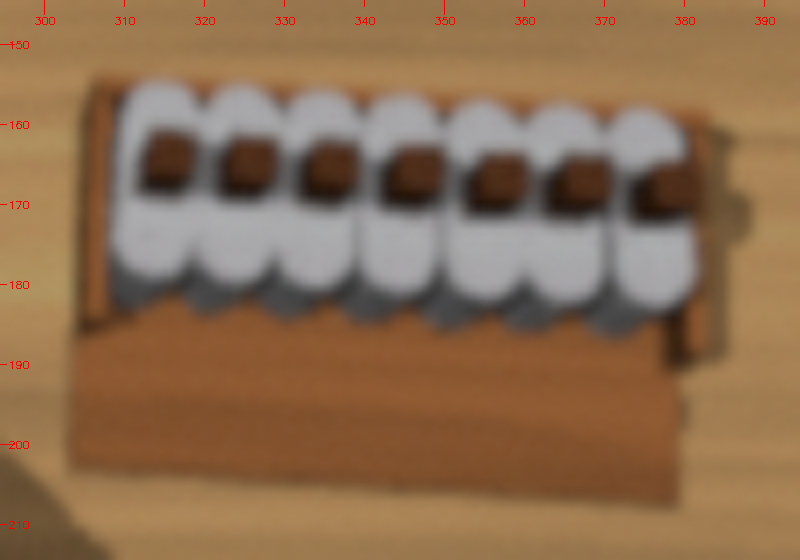

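Run:
```python
from h import *
print(job.sign_off())
```

```text
the job is handed in; nothing more can be done
None
```

The job is done and handed in after about 42 s of the 210 s. There was one misstep, and nothing toppled.

- **Tray out:** I picked up the brown hook (not the green look-alike) and drew the tray out by its hole until it hit the end stop, at about 23 N. Then I set the hook down on the table for the tin work.
- **Tins:** All three spare tins were there. I gripped each by its knob and pushed it between the row tins until it met the back stop, at 3–10 N. In the last pictures all seven stand upright. Their front ends line up to within about 1 mm, and row4 is the farthest out, at about 0.7 mm. row1 may be turned slightly.
- **Tray home:** I pushed the tray by its tab with the closed fingers until it would go no further, peaking at about 38 N. The tab lies where it should for a shut tray.
- **Hook:** It sits in the rest with the hook label. Its measured top is 53–56 mm above the table, against 56 mm expected when fully seated.
- **Bystanders:** The sugar bowl and salt shaker look unmoved.

**What went wrong or disagreed:**
- The shut finger tips are about 17 mm higher than the reported TCP, so my first push passed over the tab without touching it. I lowered the fingers and pushed again.
- The tool drifted to a tilt of about 0.05 rad over the run.
- The two cameras disagreed by 2–4 mm in y.

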